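Setting washed dosing cups and mug to drain

ROBOT

A 7-joint arm with a two-finger parallel gripper is mounted at the origin on the work surface. World frame = base frame: x ahead of the robot, y to its left, z up, the work surface at z = 0. Lengths are in mm, angles in degrees, forces in N, time in s.
With the tool pointing down it reaches from about 400 to 900 mm from the base axis. Payload 5.6 kg.
Tool frame: the origin (TCP) lies at the very end of the fingers, on their centre line; the grasp point (between the pads) lies 19 mm behind it; z points along the fingers, x is the direction in which the jaws open and shut, and the axes are right-handed (so a half turn about z gives the same grasp; the last joint's range is limited). The gripper opens to 92 mm and grips with 3 to 60 N. Pads are 20 mm wide; open, the fingers measure 128 mm over their backs; the gripper's body (75 mm by 189 mm) begins 69 mm behind the grasp point.
Start: joints at [65.031, 26.786, -0.665, 91.828, 0.344, 61.387, -3.226], TCP at [248.764, -600.522, 183.192] pointing down, gripper open.
Joint ranges: [-144.91, 144.91], [-17.63, 115.5], [-89.93, 88.59], [15.96, 139.68], [-74.01, 254.01], [8.47, 105.57], [-167.45, 167.45]. Speed limits (degrees/s): [147.25, 147.25, 180, 180, 180, 180, 180].

INTERFACE

Orientations are given as a 3x3 rotation matrix whose columns are the frame's x, y, z axes.
In Python, from bench import r, optics gives the robot as it stands.
- The arm moves only by the tool jog_arm, never from a script. Its argument "motion" is one flat list of numbers, 7 for each row, row after row: the turn, a rotation vector about the tool's x, y, z in degrees, then the shift along the tool's x, y, z in m, then the gripper's target within -1 to 1 (fully open at 1, half-way at 0, shut at -1). In form: [rx, ry, rz, x, y, z, fingers, rx, ry, rz, x, y, z, fingers, ...]. A call has exactly 5 rows; each row is the pose to reach, as a shift and turn from the pose measured when the call began, along the tool's axes at that moment; what a row does not reach only later rows make up. A row lasts 1/10 s, in which the tool goes at most 50 mm and 8.59 degrees, less where a joint would pass 70% of its speed; a pose out of reach is approached as far as the arm can. A call with a gripper value outside its range is refused whole. The fingers move at their own pace and stop on an object; "squeeze" is the grip in N (left out, the last holds). Time passes only in rows, so rows that repeat a pose let the fingers close, or fill a call up. It gives the time, the measured TCP pose, the force and the opening at its end, in the units of the state.
- r.read_state(): the state, without advancing time (a new reading comes with each control period).
- optics.read_camera(name): name is "scene" or "top"; returns the picture (384x512x3 uint8, red, green, blue); there is no depth.
- optics.calibration(name): a dict with "vfov" (degrees; the focal length in pixels is half the picture's height over the tangent of half this angle, whatever the lens; pixels are square), "cx", "cy" (the principal point, pixels), "xyz" and "orientation" of the camera in the world. Camera axes: x right, y up, looking along -z (the intrinsics and any distortion apply to the point x, -y, -z); pixel columns grow to the right and rows downward; lengths in mm; the calibration is good to about 2 mm. A picture is of the moment at which its call begins. calibration takes no time and is no camera call.
- r.job_done(): hands the job in, once; it reports no verdict.
The state is a dict: "t": time; "joints": joint angles; "dq": joint speeds; "joint_efforts": joint torques, N m; "tcp_pos": TCP position; "tcp_rot": TCP orientation; "contact_force": force on the tool from outside, world axes, zero at the start; "torque": the same for the moment, N m; "gripper_width": finger opening in mm.
Only numpy, scipy, OpenCV 4.12 (cv2) and the standard library are available. Lean on these libraries where they do the work, as an engineer would, in place of code of your own. Each camera call takes 0.05 s, during which the arm holds its last target.

TASK

Set the washed things to drain: before lifting any of them, stand the drain lever straight up (half open), then put every square dosing cup mouth-down in its own pocket of the drip tray, seated flat on the pocket floor, and turn the enamelled mug upside down over the drying peg so that its rim sits flat on the stand's foot. Leave the lever straight up, let go of everything, and do not disturb the doorbell unit or the box of coin cells.

Things in the scene. Friction and masses are not known exactly. Their poses are not given: they have to be found in the camera images.
- cup_a: square white plastic dosing cup, 56 x 56 mm outside, 64 mm tall, 3 mm walls, about 60 g. Origin at its centre; x points out of the open mouth (32 mm from origin; closed bottom 32 mm the other way), y and z out of flat sides. Starts lying on a flat side on the table (origin 28 mm high), mouth to the left or the right (+-y). Two to four such cups are present; an absent one reads None throughout
- cup_b: square white plastic dosing cup, 56 x 56 mm outside, 64 mm tall, 3 mm walls, about 60 g. Origin at its centre; x points out of the open mouth (32 mm from origin; closed bottom 32 mm the other way), y and z out of flat sides. Starts lying on a flat side on the table (origin 28 mm high), mouth to the left or the right (+-y). Two to four such cups are present; an absent one reads None throughout
- cup_c: square white plastic dosing cup, 56 x 56 mm outside, 64 mm tall, 3 mm walls, about 60 g. Origin at its centre; x points out of the open mouth (32 mm from origin; closed bottom 32 mm the other way), y and z out of flat sides. Starts lying on a flat side on the table (origin 28 mm high), mouth to the left or the right (+-y). Two to four such cups are present; an absent one reads None throughout
- cup_d: square white plastic dosing cup, 56 x 56 mm outside, 64 mm tall, 3 mm walls, about 60 g. Origin at its centre; x points out of the open mouth (32 mm from origin; closed bottom 32 mm the other way), y and z out of flat sides. Starts lying on a flat side on the table (origin 28 mm high), mouth to the left or the right (+-y). Two to four such cups are present; an absent one reads None throughout
- mug: blue enamelled steel mug, 66 mm outside diameter, 72 mm tall, 3 mm wall, about 130 g. Origin at the centre on its axis; x points out of the open mouth (36 mm from origin; bottom 36 mm the other way); loop handle towards -z, 8 mm thick, reaches 59 mm from the axis. Starts lying on the two-rail rest, axis level 64 mm up, mouth roughly to the left (+y), handle hanging between the rails
- rest: rest for the mug: two steel rails of 10 mm diameter, 110 mm long along its x axis, 32 mm apart between centres, on two aluminium cross bars 90 mm long; rail tops 35 mm above the table. Fixed. Origin under its middle, x points the way of the mug's mouth, z up
- tray: fixed grey plastic drip tray, 90 x 492 mm, 20 mm high, with four square pockets in a row along its y axis. Origin under its middle, x towards its far long side, z up. Pockets are 66 x 66 mm square with sides along x and y, floor 8 mm above the table, walls up to 20 mm, 120 mm from centre to centre
- peg_stand: fixed drying stand: grey round foot 104 mm in diameter and 12 mm high with one upright wooden peg of 22 mm diameter in its middle, the peg's tip 65 mm above the table. Origin under its middle, z up
- peg_foot (a point): where the peg's axis meets the top of the stand's foot, 12 mm above the table; an upside-down mug rests its rim at this height around the peg
- drain_lever (a joint): drain lever, rad: 0 = leaning 40 degrees (0.70 rad) towards the -x side of its housing (shut), 0.70 = straight up (half open), 1.40 = leaning 40 degrees the other way. Starts at 0 to 0.3. It stays where it is left (friction; about 1 N at the ball moves it)
- drain_lever_base: fixed housing of the drain valve, dark steel block 70 x 50 x 25 mm. Origin under its middle; the lever swings in its x-z plane, hinge axis along its y, z up
- lever_pivot (a point): the lever's hinge axis, 22 mm above the table in the middle of the housing
- drain_lever_tip (a point): centre of the black ball (26 mm diameter) at the lever's end, 90 mm from the pivot; the lever's rod is 10 mm thick
- coin_box: bystander: clear box of coin cells, 70 x 110 x 30 mm, loose; origin under its middle
- doorbell: bystander: grey plastic doorbell unit, 75 x 130 x 28 mm, loose; origin under its middle
- pocket0 (a point): centre of the floor of pocket 0 of the tray, 8 mm above the table, 180 mm to the -y side of the tray's middle; axes as the tray's
- pocket1 (a point): centre of the floor of pocket 1 of the tray, 8 mm above the table, 60 mm to the -y side of the tray's middle; axes as the tray's
- pocket2 (a point): centre of the floor of pocket 2 of the tray, 8 mm above the table, 60 mm to the +y side of the tray's middle; axes as the tray's
- pocket3 (a point): centre of the floor of pocket 3 of the tray, 8 mm above the table, 180 mm to the +y side of the tray's middle; axes as the tray's
Mind the look-alikes: they are no part of the job. Leave any green or red look-alike of the cup_d alone. Leave any red look-alike of the cup_a alone.

How it is judged:
By the outcome, as a careful person would: the job done as asked, in the order asked, and still so for the second after the job is handed in, with the robot touching nothing.
Of cup_a, cup_b, cup_c, cup_d only 2 to 4 are there at a start; the rules pass over those that are not, and their reading is None.
At some moment in a run one of cup_a, cup_b, cup_c, cup_d may be knocked a few centimetres aside while the robot is not near it.
It also fails if it takes over 210 s, if anything falls off the work surface, if the arm or the gripper's body presses on something with over 40 N, if the wrist force passes 120 N, or if a joint passes its speed limit or range.

## Working session

There is one attempt and no reset: what is moved stays moved. The work goes in short steps, Python scripts to look and compute and a tool call to move; the robot and the scene stay as the last step left them, time stands still between calls to the robot, and variables do not carry over. Pictures are saved under pics/ and viewed, and the job is handed in when it is done.

Besides the shell and the picture viewer there is one more tool, called by a JSON object that holds its "method" and its "body", one argument or row to a line. jog_arm: Moves the arm, as the interface text tells. Its arguments: {"type":"object","properties":{"motion":{"type":"array","items":{"type":"number"}},"squeeze":{"type":"number"}},"required":["motion"]}

```bash
ls; mkdir -p pics
python3 - <<'E'
from bench import r, optics
import cv2
s=r.read_state(); print({k:s[k] for k in('t','tcp_pos','tcp_rot','contact_force','gripper_width')})
for n in('scene','top'):
    print(n,optics.calibration(n)); im=optics.read_camera(n); cv2.imwrite(f'pics/{n}0.png',im[:,:,::-1])
E
```

```text
pics
{'t': 0.0, 'tcp_pos': array([ 248.49900724, -599.93567938,  182.26750997]), 'tcp_rot': array([[ 3.82753304e-01, -9.23850266e-01, -7.70898365e-04],
       [-9.23848972e-01, -3.82754062e-01,  1.55070989e-03],
       [-1.72768823e-03,  1.18654326e-04, -9.99998501e-01]]), 'contact_force': array([-0.37719946, -0.20554245,  0.31038801]), 'gripper_width': 91.76152012445088}
scene {'vfov': 46.10394544473996, 'cx': 249.20980325487045, 'cy': 199.27802747918142, 'xyz': array([1095.6763156 , -607.74308169,  948.48554311]), 'orientation': array([[ 0.72632397, -0.49859154,  0.47313842],
       [ 0.6872878 ,  0.51736524, -0.50987124],
       [ 0.00943212,  0.69551397,  0.71845066]])}
top {'vfov': 57.826921253928376, 'cx': 257.7797355440841, 'cy': 187.92725767025487, 'xyz': array([ 368.31281339,  -15.14653621, 1129.41470066]), 'orientation': array([[ 0.02739669,  0.98768442, -0.15404192],
       [-0.99958394,  0.0256777 , -0.01313818],
       [-0.00902094,  0.15433777,  0.98797696]])}
```

View pics/scene0.png

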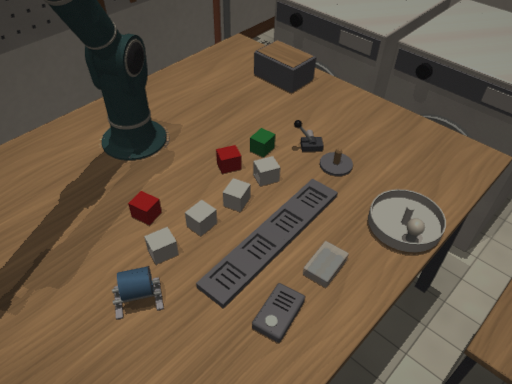

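View pics/top0.png

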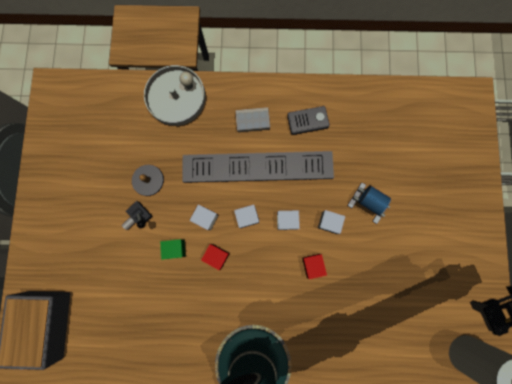

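```bash
cat > h.py <<'E'
import numpy as np, cv2
from bench import r, optics
class Cam:
    def __init__(s,n):
        c=optics.calibration(n); s.f=192/np.tan(np.radians(c['vfov'])/2); s.cx=c['cx'];s.cy=c['cy'];s.p=np.array(c['xyz']);s.R=np.array(c['orientation'])
    def proj(s,P):
        q=(np.atleast_2d(P)-s.p)@s.R; return np.c_[s.cx+s.f*q[:,0]/-q[:,2], s.cy+s.f*q[:,1]/q[:,2]]
    def ray(s,uv):
        uv=np.atleast_2d(uv).astype(float); d=np.c_[(uv[:,0]-s.cx)/s.f,-(uv[:,1]-s.cy)/s.f,-np.ones(len(uv))]; return d@s.R.T
    def onz(s,uv,z):
        d=s.ray(uv); return s.p+d*((z-s.p[2])/d[:,2])[:,None]
T=Cam('top');S=Cam('scene')
def shot(n,name):
    im=optics.read_camera(n)[:,:,::-1].copy(); cv2.imwrite(f'pics/{name}.png',im); return im
def crop(src,dst,x0,y0,x1,y1,k):
    im=cv2.imread(f'pics/{src}.png')[y0:y1,x0:x1]; cv2.imwrite(f'pics/{dst}.png',cv2.resize(im,None,fx=k,fy=k,interpolation=cv2.INTER_CUBIC))
E
python3 - <<'E'
from h import *
crop('top0','topc',120,140,400,290,2.85)
crop('scene0','scenec1',100,110,360,310,3)
# table rough
for n,uv,z in [('tray c',(258,167),20),('peg foot',(147,181),12),('ball',(141,224),60),('mug',(374,200),64),('cups',(204,217),56),('',(246,216),56),('',(288,220),56),('',(332,222),56),('housing',(137,212),25)]:
    print(n,T.onz(uv,z).round())
for n,uv,z in [('cups',(161,240),56),('',(201,212),56),('',(237,189),56),('',(266,166),56),('pegfoot',(336,164),12),('traycenter',(270,240),20)]:
    print(n,S.onz(uv,z).round())
E
```

```text
tray c [[610.   1.  20.]]
peg foot [[556. 363.  12.]]
ball [[414. 355.  60.]]
mug [[ 506. -359.   64.]]
cups [[440. 163.  56.]]
 [[447.  33.  56.]]
 [[438. -97.  56.]]
 [[ 436. -232.   56.]]
housing [[453. 383.  25.]]
cups [[ 446. -233.   56.]]
 [[448. -98.  56.]]
 [[456.  31.  56.]]
 [[449. 160.  56.]]
pegfoot [[569. 357.  12.]]
traycenter [[626. -19.  20.]]
```

View pics/topc.png

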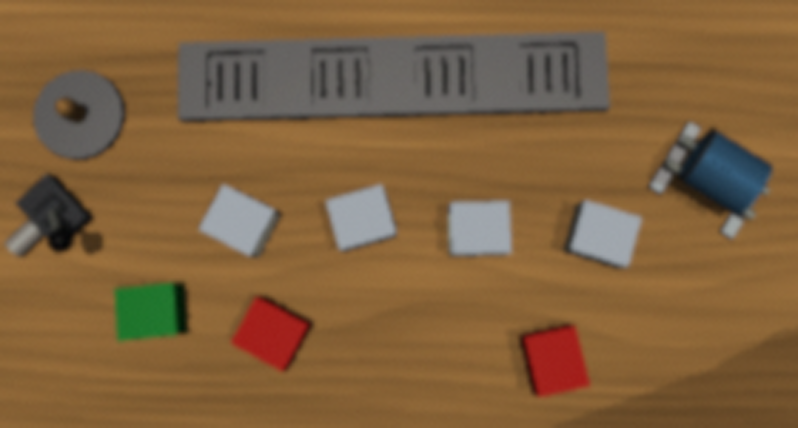

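View pics/scenec1.png

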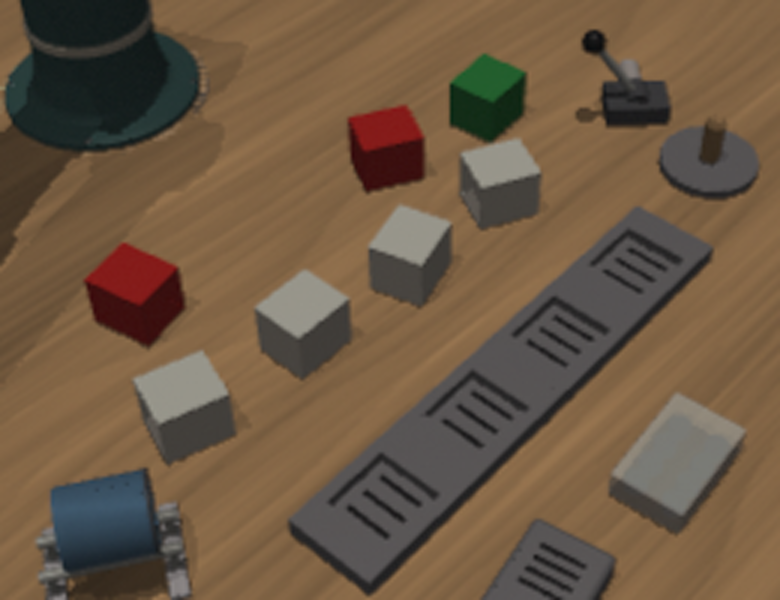

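Run:
```python
from h import *
A=cv2.imread('pics/scene0.png');B=cv2.imread('pics/top0.png')
def z(im,x,y,h=22,k=8,g=1.5):
    return np.clip(cv2.resize(im[y-h:y+h,x-h:x+h],None,fx=k,fy=k,interpolation=cv2.INTER_CUBIC).astype(float)*g,0,255).astype('uint8')
r1=np.hstack([z(A,x,y,k=4,g=1.3) for x,y in[(161,245),(201,217),(237,194),(266,170)]])
r2=np.hstack([z(B,x,y,k=4,g=1.1) for x,y in[(332,222),(288,220),(246,216),(204,217)]])
cv2.imwrite('pics/z.png',np.vstack([r1,r2]))
r1=np.hstack([z(A,x,y,32,k=6,g=1.5) for x,y in[(138,290),(315,145)]])
r2=np.hstack([z(B,x,y,32,k=6,g=1.5) for x,y in[(370,202),(142,200)]])
cv2.imwrite('pics/z2.png',cv2.resize(np.vstack([r1,r2]),(600,600)))
```

```text
(no output)
```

View pics/z.png

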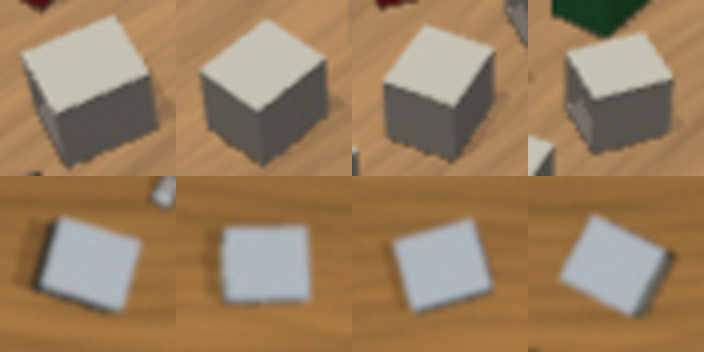

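View pics/z2.png

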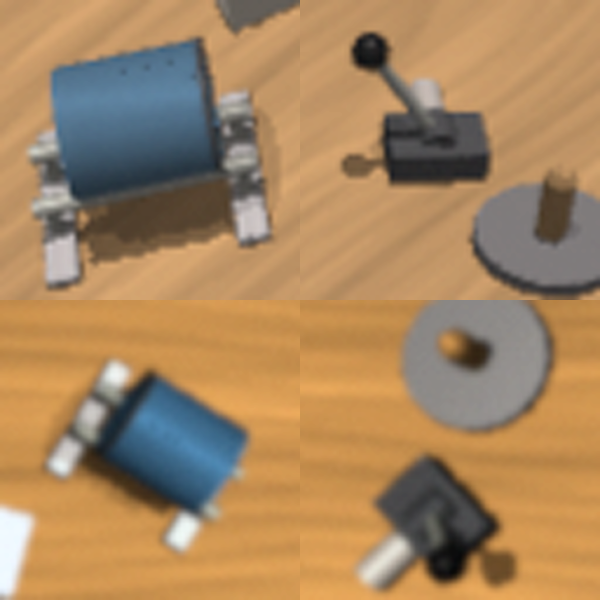

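Run:
```python
from h import *
A=cv2.imread('pics/scene0.png')
def z(im,x,y,h=14,k=14,g=2.2):
    return np.clip(cv2.resize(im[y-h:y+h,x-h:x+h],None,fx=k,fy=k,interpolation=cv2.INTER_NEAREST).astype(float)*g,0,255).astype('uint8')
r1=np.hstack([z(A,x,y) for x,y in[(156,250),(196,222)]]);r2=np.hstack([z(A,x,y) for x,y in[(230,200),(262,174)]])
cv2.imwrite('pics/z3.png',cv2.resize(np.vstack([r1,r2]),(600,600)))
```

```text
(no output)
```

View pics/z3.png

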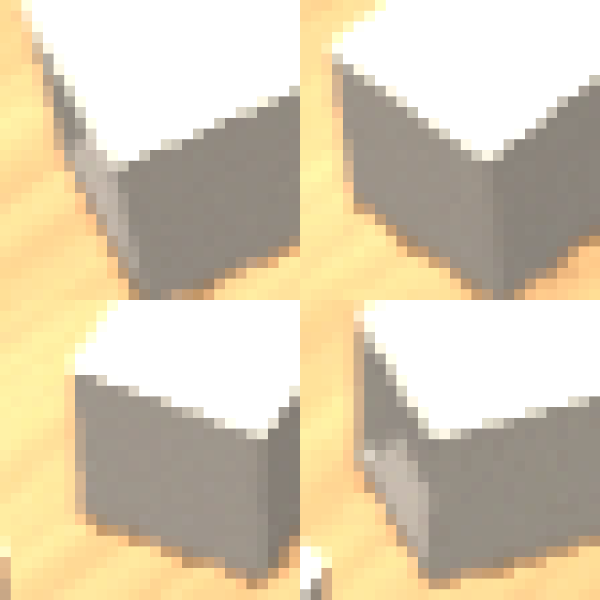

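```bash
cat >> h.py <<'E'
from scipy.spatial.transform import Rotation as Ro
def Rt(jaw_az,lean_az=0,lean=0):
    """tool down, jaw along azimuth; leaned: pointing dir tilts toward lean_az by lean deg"""
    a=np.radians(jaw_az); x=np.array([np.cos(a),np.sin(a),0]); z=np.array([0,0,-1.]); y=np.cross(z,x); R=np.c_[x,y,z]
    l=np.radians(lean_az); h=np.array([np.cos(l),np.sin(l),0]); ax=np.cross(z,h)
    return Ro.from_rotvec(ax*np.radians(lean)).as_matrix()@R
def go(p,R=None,grasp=False):
    s=r.read_state(); R0=np.array(s['tcp_rot']); p0=np.array(s['tcp_pos']); R=R0 if R is None else R
    p=np.array(p,float)
    if grasp: p=p+19*R[:,2]
    rv=Ro.from_matrix(R0.T@R).as_rotvec(degrees=True); d=R0.T@(p-p0)
    print('t',round(s['t'],2),'rot',rv.round(1),'|%.0f|'%np.linalg.norm(rv),'shift m',(d/1000).round(4),'|%.3f|'%(np.linalg.norm(d)/1000),'joints',np.round(s['joints'],0))
E
python3 - <<'E'
from h import *
go((400,-250,300)); go((400,-250,300),Rt(-60))
E
```

```text
t 0.1 rot [0. 0. 0.] |0| shift m [-0.2656 -0.2739 -0.1173] |0.399| joints [65. 27. -1. 92.  0. 61. -3.]
t 0.1 rot [-0.   0.1 -7.5] |7| shift m [-0.2656 -0.2739 -0.1173] |0.399| joints [65. 27. -1. 92.  0. 61. -3.]
```

{"method": "jog_arm", "body": {
  "motion": [0,0,-6,-0.03,-0.03,-0.02,-1,0,0,-12,-0.06,-0.06,-0.04,-1,0,0,-18,-0.09,-0.09,-0.06,-1,0,0,-24,-0.12,-0.12,-0.08,-1,0,0,-30,-0.15,-0.15,-0.11,-1],
  "squeeze": 10
}}

```text
t: 0.6
tcp_pos: [328.9, -403.1, 291.0]
tcp_rot: [[0.796, -0.605, -0.003], [-0.605, -0.796, 0.004], [-0.004, -0.001, -1.0]]
contact_force: [1.2, -0.2, 0.3]
gripper_width: 54.0
```

Run:
```python
from h import *
go((420,0,300),Rt(0))
```

```text
t 0.6 rot [ -0.1   0.2 -37.2] |37| shift m [-0.1715 -0.3761 -0.0079] |0.413| joints [ 57.   9. -11. 101.   2.  70.   8.]
```

{"method": "jog_arm", "body": {
  "motion": [0,0,-6,-0.02,-0.045,0,-1,0,0,-13,-0.04,-0.09,0,-1,0,0,-20,-0.06,-0.135,0,-1,0,0,-28,-0.085,-0.18,0,-1,0,0,-36,-0.11,-0.225,0,-1]
}}

```text
t: 1.1
tcp_pos: [376.8, -158.4, 291.5]
tcp_rot: [[1.0, -0.016, -0.003], [-0.016, -1.0, 0.003], [-0.003, -0.003, -1.0]]
contact_force: [0.7, 0.6, 0.0]
gripper_width: 13.8
```

Run:
```python
from h import *
go((480,230,150),Rt(30))
```

```text
t 1.1 rot [ -0.2   0.1 -30.9] |31| shift m [ 0.0974 -0.3896  0.1425] |0.426| joints [ 45.  -2. -25. 113.  -1.  69.  19.]
```

{"method": "jog_arm", "body": {
  "motion": [0,0,-6,0.01,-0.045,0,-1,0,0,-12,0.03,-0.09,0,-1,0,0,-18,0.05,-0.135,0,-1,0,0,-24,0.07,-0.18,0.03,-1,0,0,-30,0.09,-0.225,0.06,-1]
}}

```text
t: 1.6
tcp_pos: [465.7, 55.1, 239.9]
tcp_rot: [[0.872, 0.49, -0.0], [0.49, -0.872, 0.003], [0.001, -0.002, -1.0]]
contact_force: [1.3, -1.4, 0.4]
gripper_width: 0.7
```

Run:
```python
from h import *
go((480,230,100),Rt(30))
```

```text
t 1.6 rot [-0.1 -0.1 -0.7] |1| shift m [ 0.098  -0.1451  0.1404] |0.224| joints [ 27.  10. -41. 110.   7.  63.  12.]
```

{"method": "jog_arm", "body": {
  "motion": [0,0,0,0.03,-0.04,0.02,-1,0,0,0,0.06,-0.08,0.05,-1,0,0,0,0.09,-0.12,0.09,-1,0,0,0,0.11,-0.145,0.12,-1,0,0,0,0.11,-0.145,0.14,-1]
}}

```text
t: 2.1
tcp_pos: [490.1, 239.9, 99.2]
tcp_rot: [[0.87, 0.493, -0.0], [0.493, -0.87, 0.005], [0.002, -0.005, -1.0]]
contact_force: [1.0, 0.3, -0.1]
gripper_width: 0.5
```

Run:
```python
from h import *
shot('scene','s1');shot('top','t1')
s=r.read_state();print(s['tcp_pos'],s['joints'])
p=s['tcp_pos'];print(S.proj(p),T.proj(p))
crop('s1','s1c',200,80,380,200,4);crop('t1','t1c',100,140,280,260,4)
```

```text
[486.78464914 237.08178035  96.02396844] [  1.72597886  29.1074466  -39.41151309 108.99697216  23.13492864
  50.49372851 -19.68966901]
[[293.38459194 149.19688452]] [[177.90390442 199.9314628 ]]
```

View pics/s1c.png

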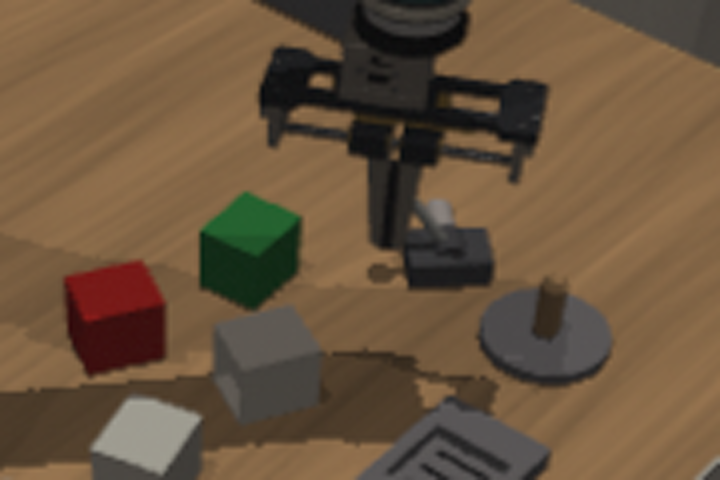

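View pics/t1c.png

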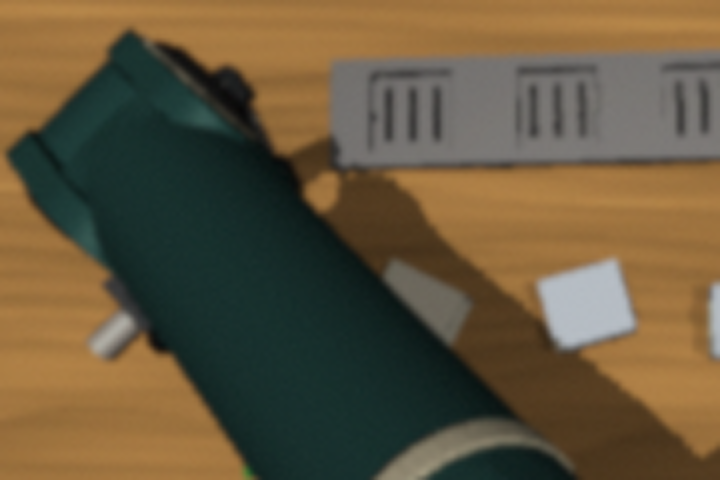

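Run:
```python
from h import *
for i in range(4):
    s=r.read_state();print(s['t'],s['tcp_pos'],s['joints'][:3]); 
    optics.read_camera('top')
```

```text
2.2 [486.78464914 237.08178035  96.02396844] [  1.72597886  29.1074466  -39.41151309]
2.25 [488.38826136 236.03410767  98.29724367] [  1.88477848  28.89764715 -39.43325128]
2.3 [489.95070657 235.44905119 100.00787303] [  2.00128757  28.74214621 -39.44971725]
2.35 [490.98850624 235.13771281 101.15065414] [  2.07565186  28.63445993 -39.46471416]
```

Run:
```python
from h import *
s=r.read_state();shot('scene','s2');s2=r.read_state()
print(s['tcp_pos'],s2['tcp_pos'],S.proj(s['tcp_pos']),S.proj([0,0,0]))
crop('s2','s2c',275,115,325,155,16);crop('s0' if 0 else 'scene0','base',90,100,180,170,8)
```

```text
[491.56776494 234.87781532 101.78449477] [491.85758176 234.76205386 102.06992484] [[294.32204704 148.74808424]] [[133.53298036 139.19783733]]
```

View pics/s2c.png

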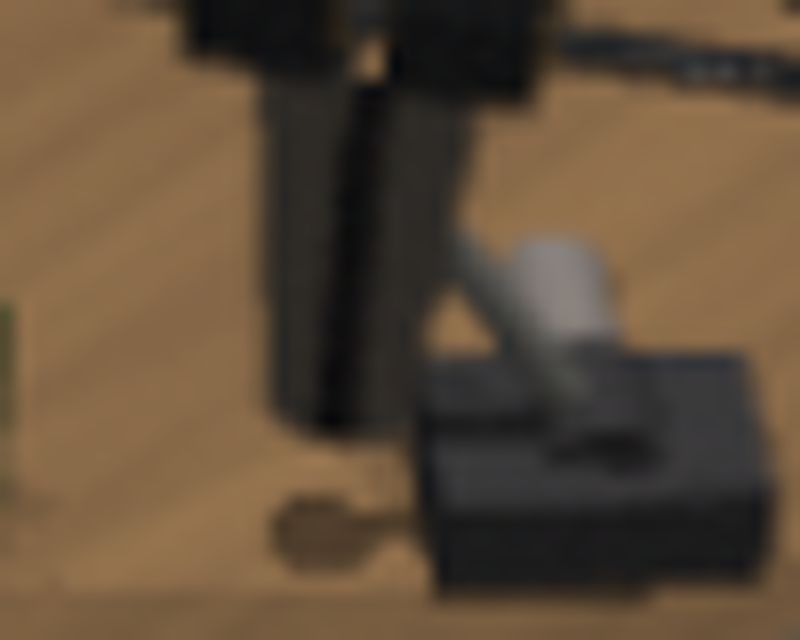

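View pics/base.png

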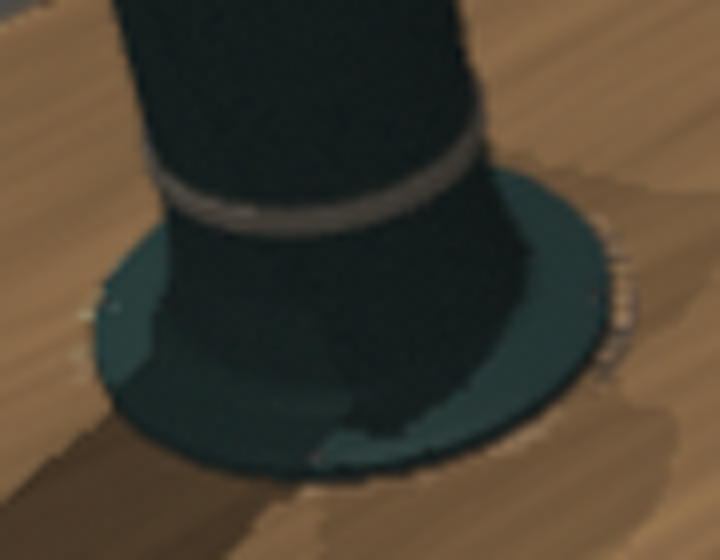

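Run:
```python
from h import *
for n in('scene0','top0'):
    im=cv2.imread(f'pics/{n}.png'); hsv=cv2.cvtColor(im,cv2.COLOR_BGR2HSV)
    # white cups
    m=((hsv[...,1]<50)&(hsv[...,2]>(140 if n=='scene0' else 130))).astype('uint8')
    nl,l,st,c=cv2.connectedComponentsWithStats(m)
    for i in range(1,nl):
        if 150<st[i,4]<900:
            ys,xs=np.where(l==i); cn,_=cv2.findContours((l==i).astype('uint8'),0,2)
            q=cv2.approxPolyDP(cn[0],3,True)[:,0]
            C=S if n[0]=='s' else T
            mm=C.onz(c[i],56)[0]
            print(n,st[i,4],c[i].round(1),mm.round(0)[:2], q.tolist())
    crop(n,n+'tr',*((195,175,345,305,5) if n[0]=='s' else (175,140,345,195,4.7)))
```

```text
scene0 244 [266.4 163.7] [443. 168.] [[279, 166], [273, 157], [254, 161], [260, 171]]
scene0 291 [236.2 187.5] [450.  34.] [[232, 179], [223, 191], [239, 197], [249, 184]]
scene0 341 [199.9 210.5] [441. -97.] [[202, 200], [186, 211], [198, 221], [214, 209]]
scene0 411 [159.7 238.3] [ 439. -232.] [[167, 227], [145, 236], [153, 250], [175, 240]]
scene0 335 [495.  257.9] [1082.  300.] [[492, 241], [479, 257], [511, 273], [511, 265], [500, 264], [488, 251], [494, 245], [506, 252]]
scene0 165 [327.5 251.2] [771.  30.] [[347, 253], [325, 242], [305, 267], [324, 246]]
scene0 157 [440.1 328.9] [1074.   29.] [[430, 323], [448, 337], [453, 333], [452, 329], [440, 328], [433, 319]]
scene0 735 [430.3 350.5] [1082.  -31.] [[426, 329], [408, 353], [439, 373], [442, 367], [444, 371], [449, 366], [430, 364], [422, 344], [424, 339], [437, 340], [447, 353], [459, 352]]
scene0 748 [409.2 373.2] [1074. -105.] [[386, 383], [425, 383], [426, 378], [430, 381], [434, 377], [406, 356]]
top0 190 [500.5  92.6] [ 869. -779.] [[495, 78], [495, 100], [511, 101], [510, 96], [506, 99], [500, 92], [503, 81], [497, 83]]
top0 376 [202.5 216.7] [441. 167.] [[198, 205], [190, 220], [207, 229], [215, 213]]
top0 374 [246.  215.6] [448.  33.] [[253, 205], [235, 210], [239, 227], [258, 220]]
top0 381 [288.  219.4] [440. -97.] [[298, 211], [278, 211], [279, 228], [298, 228]]
top0 372 [332.4 221.4] [ 438. -233.] [[325, 211], [321, 227], [339, 233], [344, 216]]
top0 272 [505.  373.6] [  16. -724.] [[511, 360], [501, 367], [497, 383], [510, 383]]
```

View pics/scene0tr.png

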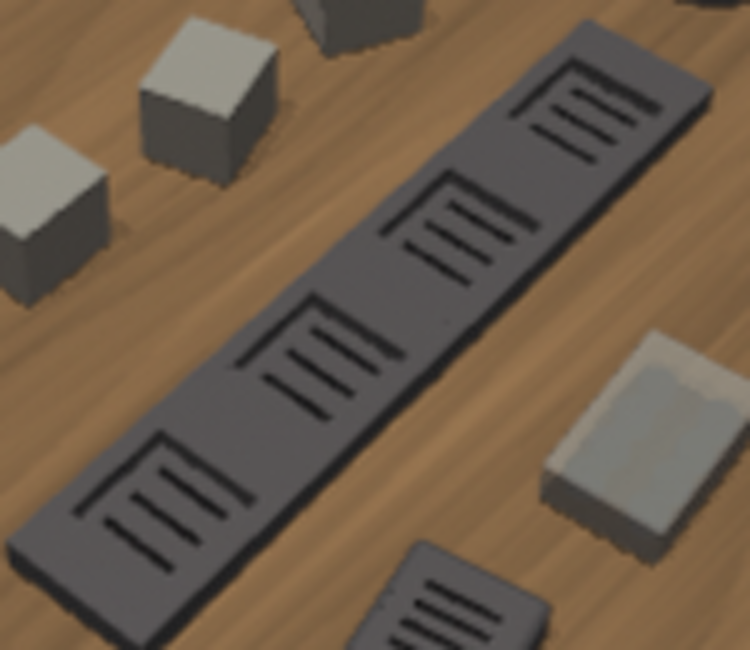

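View pics/top0tr.png

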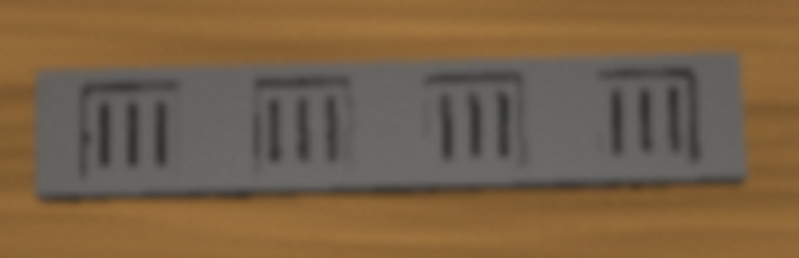

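Run:
```python
from h import *
p=np.array([491.57,234.88,101.78])
for dz in(0,10,20,30): print(dz,S.proj(p+[0,0,dz]))
# peg foot ellipse
for n,C in(('scene0',S),('top0',T)):
    im=cv2.imread(f'pics/{n}.png'); 
    crop(n,n+'pg',*((285,105,365,185,9) if n[0]=='s' else (115,155,175,235,9)))
```

```text
0 [[294.32298568 148.74926975]]
10 [[294.60148784 146.09005958]]
20 [[294.88304621 143.40166799]]
30 [[295.16771136 140.68361197]]
```

View pics/scene0pg.png

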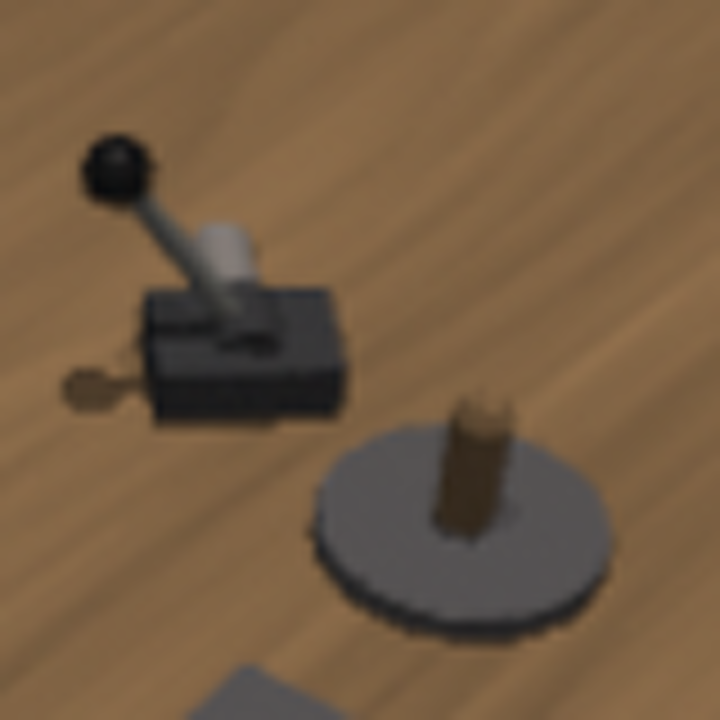

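View pics/top0pg.png

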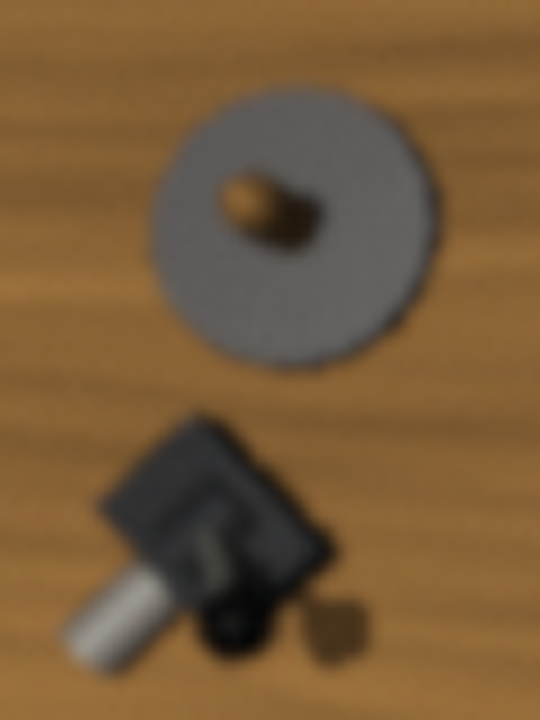

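```bash
cat >> h.py <<'E'
def tri(us,ut):
    A=np.zeros((3,3));b=np.zeros(3);D=[]
    for C,u in((S,us),(T,ut)):
        d=C.ray(u)[0];d/=np.linalg.norm(d);P=np.eye(3)-np.outer(d,d);A+=P;b+=P@C.p;D.append((P,C.p))
    x=np.linalg.solve(A,b);return x,[np.linalg.norm(P@(x-p)) for P,p in D]
E
python3 - <<'E'
from h import *
o=np.array
def cs(x,y): return ((x+.5)/9-.5+285,(y+.5)/9-.5+105)
def ct(x,y): return ((x+.5)/9-.5+115,(y+.5)/9-.5+155)
print('foot S',S.onz(cs(463.5,523.5),12),'T',T.onz(ct(293.5,225),12),tri(cs(463.5,523.5),ct(293.5,225)))
print('ball',tri(cs(117,170),ct(235,625)))
# housing top corners
print('housing S corners z25',S.onz([cs(150,290),cs(332,290),cs(342,368),cs(153,375)],25).round(0).tolist())
print('housing T corners z25',T.onz([ct(200,415),ct(103,505),ct(335,548),ct(275,600)],25).round(0).tolist())
print('peg tip',S.onz(cs(485,410),65),T.onz(ct(250,200),65))
E
```

```text
foot S [[565.61226554 362.49430421  12.        ]] T [[560.86319693 362.67720277  12.        ]] (array([562.61052234, 365.24759596,   7.87040105]), [np.float64(1.4702798736164504), np.float64(1.4702798736165084)])
ball (array([413.02487693, 345.31341127,  93.57203367]), [np.float64(1.3905085560995503), np.float64(1.3905085560994408)])
housing S corners z25 [[414.0, 375.0, 25.0], [462.0, 421.0, 25.0], [492.0, 388.0, 25.0], [445.0, 337.0, 25.0]]
housing T corners z25 [[489.0, 386.0, 25.0], [456.0, 418.0, 25.0], [443.0, 335.0, 25.0], [424.0, 355.0, 25.0]]
peg tip [[566.4889257  360.37963158  65.        ]] [[560.14305791 360.573735    65.        ]]
```

{"method": "jog_arm", "body": {
  "motion": [0,0,0,0,0,0.025,-1,0,0,0,0,0,0.05,-1,0,0,0,0,0,0.075,-1,0,0,0,0,0,0.075,-1,0,0,0,0,0,0.075,-1]
}}

```text
t: 2.95
tcp_pos: [493.0, 234.6, 28.5]
tcp_rot: [[0.873, 0.487, 0.004], [0.487, -0.874, 0.003], [0.005, -0.001, -1.0]]
contact_force: [0.6, -0.4, 0.7]
gripper_width: 0.6
```

Run:
```python
from h import *
optics.read_camera('top')
s=r.read_state();shot('scene','s3')
print(s['tcp_pos'],S.proj(s['tcp_pos']),s['contact_force'])
crop('s3','s3c',270,120,330,180,10)
```

```text
[493.36857424 235.04279921  28.93545113] [[292.87136185 167.53101806]] [0.18658547 0.11762477 0.29084721]
```

View pics/s3c.png

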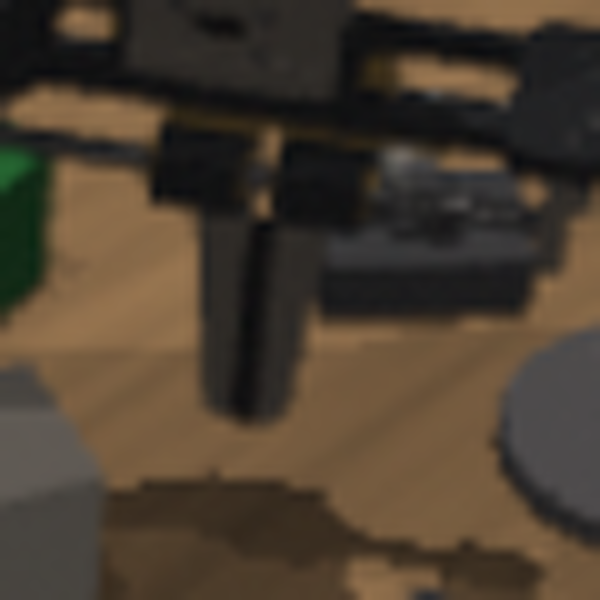

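{"method": "jog_arm", "body": {
  "motion": [0,0,0,0,0,0.005,-1,0,0,0,0,0,0.01,-1,0,0,0,0,0,0.015,-1,0,0,0,0,0,0.018,-1,0,0,0,0,0,0.018,-1]
}}

```text
t: 3.55
tcp_pos: [493.1, 235.1, 10.4]
tcp_rot: [[0.873, 0.487, 0.004], [0.487, -0.873, 0.003], [0.006, -0.001, -1.0]]
contact_force: [-0.2, 0.1, -0.4]
gripper_width: 0.6
```

{"method": "jog_arm", "body": {
  "motion": [0,0,0,0,0,0.001,-1,0,0,0,0,0,0.003,-1,0,0,0,0,0,0.005,-1,0,0,0,0,0,0.006,-1,0,0,0,0,0,0.006,-1]
}}

```text
t: 4.05
tcp_pos: [493.0, 235.1, 4.2]
tcp_rot: [[0.873, 0.487, 0.004], [0.487, -0.873, 0.003], [0.005, -0.001, -1.0]]
contact_force: [1.1, 0.7, 0.0]
gripper_width: 0.4
```

Run:
```python
from h import *
s=r.read_state();shot('scene','s4')
print(s['t'],s['tcp_pos'],S.proj(s['tcp_pos']),s['contact_force'])
crop('s4','s4c',270,120,330,180,10)
```

```text
4.05 [492.9942946  235.09218609   4.20249338] [[292.15560945 173.44223893]] [1.10219463 0.71703915 0.04579838]
```

View pics/s4c.png

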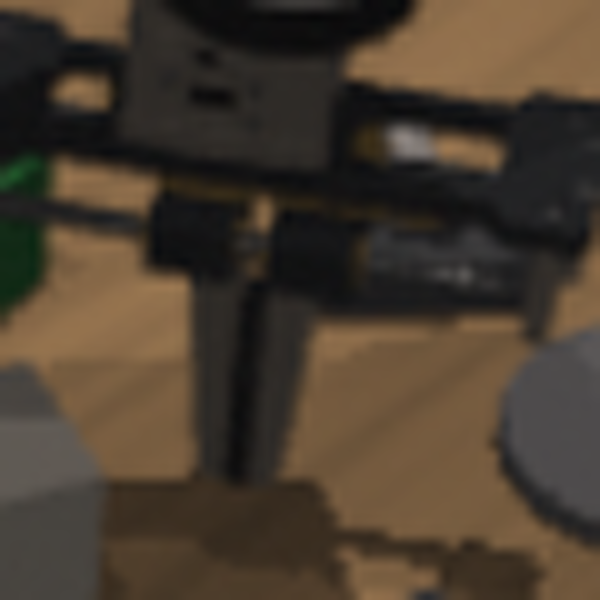

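{"method": "jog_arm", "body": {
  "motion": [0,0,0,0,0,0.001,-1,0,0,0,0,0,0.002,-1,0,0,0,0,0,0.003,-1,0,0,0,0,0,0.004,-1,0,0,0,0,0,0.005,-1]
}}

```text
t: 4.6
tcp_pos: [493.1, 235.2, -0.8]
tcp_rot: [[0.873, 0.487, 0.004], [0.487, -0.873, 0.003], [0.005, -0.001, -1.0]]
contact_force: [-0.2, 0.3, -0.5]
gripper_width: 0.3
```

{"method": "jog_arm", "body": {
  "motion": [0,0,0,0,0,0.001,-1,0,0,0,0,0,0.002,-1,0,0,0,0,0,0.003,-1,0,0,0,0,0,0.004,-1,0,0,0,0,0,0.005,-1]
}}

```text
t: 5.1
tcp_pos: [493.1, 235.2, -5.8]
tcp_rot: [[0.873, 0.487, 0.004], [0.487, -0.873, 0.003], [0.005, -0.001, -1.0]]
contact_force: [-0.2, 0.9, 0.4]
gripper_width: 0.5
```

Run:
```python
from h import *
s=r.read_state();shot('scene','s5');shot('top','t5')
print(s['t'],s['tcp_pos'],S.proj(s['tcp_pos']),s['contact_force'])
```

```text
5.1 [493.13460101 235.23068766  -5.83414935] [[291.96736494 175.82362776]] [-0.21605971  0.86139101  0.38843268]
```

View pics/s5.png

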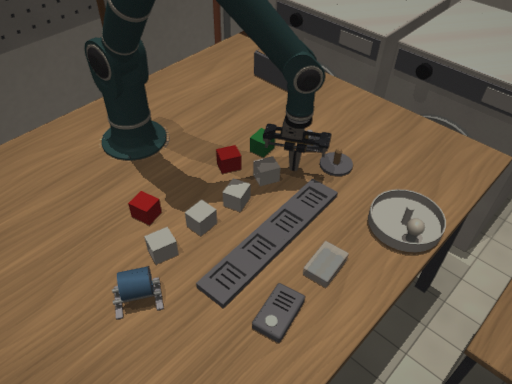

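View pics/t5.png

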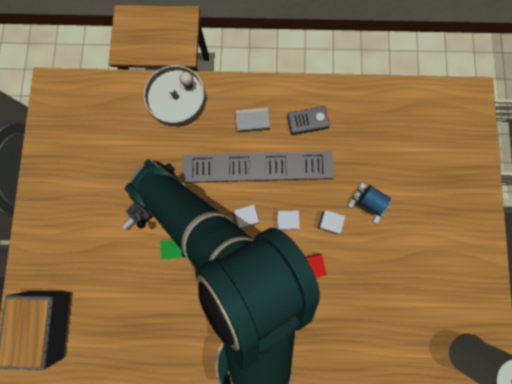

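{"method": "jog_arm", "body": {
  "motion": [0,0,0,0,0,0.002,-1,0,0,0,0,0,0.004,-1,0,0,0,0,0,0.006,-1,0,0,0,0,0,0.008,-1,0,0,0,0,0,0.008,-1]
}}

```text
t: 5.7
tcp_pos: [492.8, 235.1, -14.3]
tcp_rot: [[0.873, 0.487, 0.004], [0.487, -0.873, 0.003], [0.005, -0.001, -1.0]]
contact_force: [0.3, 0.5, -0.3]
gripper_width: 0.6
```

{"method": "jog_arm", "body": {
  "motion": [0,0,0,0,0,0.001,-1,0,0,0,0,0,0.002,-1,0,0,0,0,0,0.003,-1,0,0,0,0,0,0.004,-1,0,0,0,0,0,0.004,-1]
}}

```text
t: 6.2
tcp_pos: [492.8, 235.0, -18.4]
tcp_rot: [[0.873, 0.487, 0.003], [0.487, -0.873, 0.003], [0.004, -0.001, -1.0]]
contact_force: [-0.3, 0.3, -0.4]
gripper_width: 0.4
```

{"method": "jog_arm", "body": {
  "motion": [0,0,0,0,0,0.001,-1,0,0,0,0,0,0.002,-1,0,0,0,0,0,0.003,-1,0,0,0,0,0,0.003,-1,0,0,0,0,0,0.003,-1]
}}

```text
t: 6.7
tcp_pos: [492.8, 235.0, -21.4]
tcp_rot: [[0.873, 0.487, 0.003], [0.487, -0.873, 0.003], [0.004, -0.001, -1.0]]
contact_force: [0.2, 0.3, -0.8]
gripper_width: 0.5
```

{"method": "jog_arm", "body": {
  "motion": [0,0,0,0,0,0.001,-1,0,0,0,0,0,0.002,-1,0,0,0,0,0,0.003,-1,0,0,0,0,0,0.003,-1,0,0,0,0,0,0.003,-1]
}}

```text
t: 7.2
tcp_pos: [492.7, 235.0, -24.5]
tcp_rot: [[0.873, 0.487, 0.003], [0.487, -0.873, 0.003], [0.004, -0.001, -1.0]]
contact_force: [-0.0, -0.0, -0.3]
gripper_width: 0.4
```

Run:
```python
from h import *
s=r.read_state();shot('scene','s6')
print(s['t'],s['tcp_pos'],S.proj(s['tcp_pos']),s['contact_force'])
for z in(0,5): print(S.proj([493,235,z]))
crop('s6','s6c',270,140,320,190,12)
```

```text
7.2 [492.7301259  235.02733417 -24.4836049 ] [[291.36509353 180.15534533]] [-0.03099409 -0.03288681 -0.27998968]
[[292.03233043 174.45800241]]
[[292.15806396 173.26736333]]
```

View pics/s6c.png

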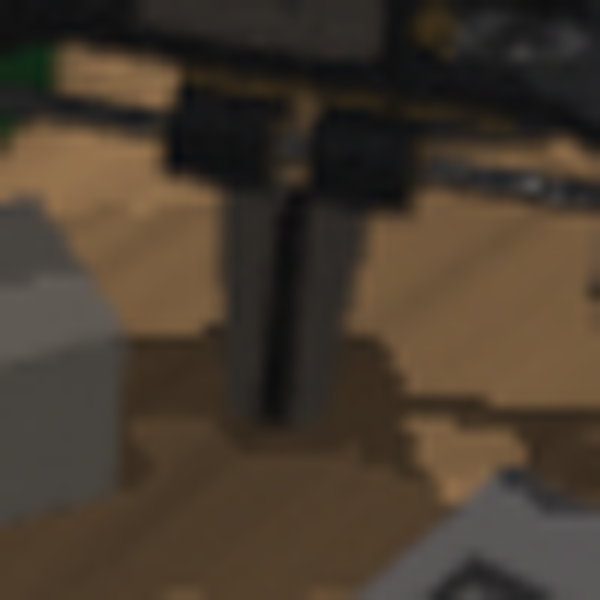

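{"method": "jog_arm", "body": {
  "motion": [0,0,0,0,0,0.001,-1,0,0,0,0,0,0.001,-1,0,0,0,0,0,0.002,-1,0,0,0,0,0,0.002,-1,0,0,0,0,0,0.002,-1]
}}

```text
t: 7.75
tcp_pos: [492.7, 235.1, -26.4]
tcp_rot: [[0.873, 0.487, 0.003], [0.487, -0.873, 0.003], [0.004, -0.001, -1.0]]
contact_force: [-0.1, 0.5, -0.4]
gripper_width: 0.8
```

{"method": "jog_arm", "body": {
  "motion": [0,0,0,0,0,0.001,-1,0,0,0,0,0,0.001,-1,0,0,0,0,0,0.002,-1,0,0,0,0,0,0.002,-1,0,0,0,0,0,0.002,-1]
}}

```text
t: 8.25
tcp_pos: [492.7, 235.1, -28.5]
tcp_rot: [[0.873, 0.488, 0.003], [0.488, -0.873, 0.003], [0.004, -0.001, -1.0]]
contact_force: [0.4, -0.8, 0.5]
gripper_width: 0.7
```

{"method": "jog_arm", "body": {
  "motion": [0,0,0,0,0,0.001,-1,0,0,0,0,0,0.001,-1,0,0,0,0,0,0.002,-1,0,0,0,0,0,0.002,-1,0,0,0,0,0,0.002,-1]
}}

```text
t: 8.75
tcp_pos: [492.7, 235.1, -30.5]
tcp_rot: [[0.873, 0.488, 0.003], [0.487, -0.873, 0.003], [0.004, -0.001, -1.0]]
contact_force: [-0.3, 1.1, -0.3]
gripper_width: 0.4
```

Run:
```python
from h import *
s=r.read_state();print(s['tcp_pos'],s['contact_force'],s['joint_efforts'],s['joints'])
```

```text
[492.69681687 235.0603003  -30.53684819] [-0.2847936   1.11736017 -0.26822799] [ 1.74550547e-03 -4.94189072e+01 -8.33317190e+00 -1.41548190e+01
 -3.46983201e-02 -3.49038723e-02 -1.07114458e-03] [ -4.55642302  39.5228285  -31.23656517 112.13522924  33.02952774
  37.14275033 -27.76526491]
```

Run:
```python
from h import *
shot('scene','s7')
crop('s7','s7c',270,140,320,190,12)
```

```text
(no output)
```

View pics/s7c.png

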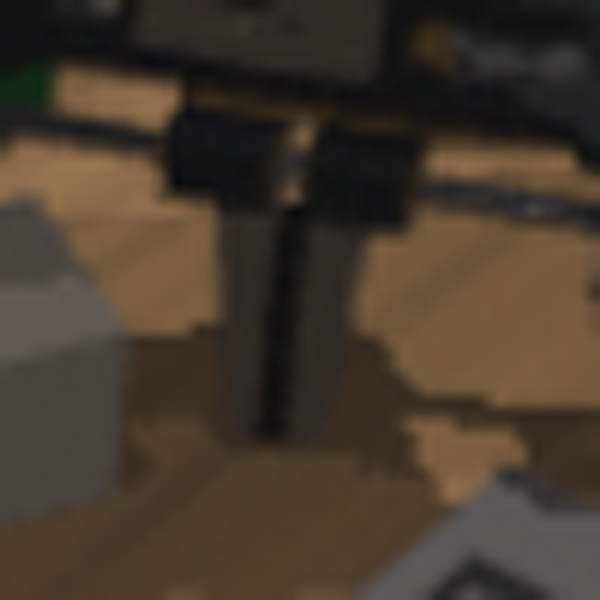

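{"method": "jog_arm", "body": {
  "motion": [0,0,0,0,0,0.001,-1,0,0,0,0,0,0.001,-1,0,0,0,0,0,0.002,-1,0,0,0,0,0,0.002,-1,0,0,0,0,0,0.002,-1]
}}

```text
t: 9.3
tcp_pos: [492.9, 235.1, -31.0]
tcp_rot: [[0.873, 0.488, 0.004], [0.488, -0.873, 0.002], [0.004, 0.0, -1.0]]
contact_force: [-4.0, -1.6, 15.0]
gripper_width: 0.3
```

{"method": "jog_arm", "body": {
  "motion": [0,0,0,0,0,0.001,-1,0,0,0,0,0,0.001,-1,0,0,0,0,0,0.002,-1,0,0,0,0,0,0.002,-1,0,0,0,0,0,0.002,-1]
}}

```text
t: 9.8
tcp_pos: [492.9, 235.1, -31.0]
tcp_rot: [[0.873, 0.488, 0.005], [0.488, -0.873, 0.0], [0.004, 0.002, -1.0]]
contact_force: [-5.3, -3.8, 19.5]
gripper_width: 0.3
```

{"method": "jog_arm", "body": {
  "motion": [0,0,0,0,0,-0.02,-1,0,0,0,0,0,-0.05,-1,0,0,0,0,0,-0.09,-1,0,0,0,0,0,-0.13,-1,0,0,0,0,0,-0.15,-1]
}}

```text
t: 10.3
tcp_pos: [493.5, 236.1, 122.3]
tcp_rot: [[0.873, 0.488, 0.009], [0.488, -0.873, 0.002], [0.009, 0.003, -1.0]]
contact_force: [-0.0, -0.6, 0.4]
gripper_width: 0.2
```

Run:
```python
from h import *
go((480,150,200),Rt(120,30,45))
go((480,150,200),Rt(120,30,0))
go((480,150,200),Rt(-60,30,45))
```

```text
t 10.3 rot [-34.5  35.2 -85.7] |99| shift m [-0.0531  0.0688 -0.078 ] |0.117| joints [  3.  27. -40. 108.  22.  52. -19.]
t 10.3 rot [  0.5  -0.3 -90.8] |91| shift m [-0.0531  0.0688 -0.078 ] |0.117| joints [  3.  27. -40. 108.  22.  52. -19.]
t 10.3 rot [35.1 34.4 84.3] |98| shift m [-0.0531  0.0688 -0.078 ] |0.117| joints [  3.  27. -40. 108.  22.  52. -19.]
```

{"method": "jog_arm", "body": {
  "motion": [0,8,0,-0.005,0.01,-0.02,-1,0,16,0,-0.01,0.02,-0.04,-1,0,24,0,-0.01,0.03,-0.06,-1,0,32,0,-0.01,0.04,-0.06,-1,0,40,0,-0.01,0.04,-0.06,-1]
}}

```text
t: 10.8
tcp_pos: [492.6, 193.4, 178.6]
tcp_rot: [[0.734, 0.496, 0.464], [0.412, -0.868, 0.277], [0.54, -0.012, -0.842]]
contact_force: [-0.7, 0.1, -0.3]
gripper_width: 0.6
```

{"method": "jog_arm", "body": {
  "motion": [0,0,0,0,0,0,-1,0,0,0,0,0,0,-1,0,0,0,0,0,0,-1,0,0,0,0,0,0,-1,0,0,0,0,0,0,-1]
}}

```text
t: 11.3
tcp_pos: [492.9, 194.4, 178.9]
tcp_rot: [[0.733, 0.498, 0.463], [0.413, -0.867, 0.278], [0.54, -0.013, -0.841]]
contact_force: [0.4, 0.9, -0.3]
gripper_width: 0.7
```

Run:
```python
from h import *
s=r.read_state();shot('scene','s8');shot('top','t8')
p=s['tcp_pos'];z=s['tcp_rot'][:,2]
print(p,z,s['joints'],'raw',S.proj(p),'z+31',S.proj(p+[0,0,31]),'back31',S.proj(p-31*z))
print('top',T.proj(p),T.proj(p+[0,0,31]),T.proj(p-31*z))
u=S.proj(p)[0].astype(int)
crop('s8','s8c',u[0]-25,u[1]-40,u[0]+35,u[1]+20,10); print(u)
```

```text
[492.914604   194.43039487 178.85195642] [ 0.46320241  0.27827435 -0.84143147] [ 27.39768573   5.58893159 -49.79701191 132.73827404  -5.5725679
  11.41021993  13.73496954] raw [[287.65378578 134.06506497]] z+31 [[288.46052487 124.93721653]] back31 [[282.25784234 125.56008489]]
top [[186.34540084 194.53138331]] [[183.88955735 192.96130669]] [[187.17272591 198.59697611]]
[287 134]
```

View pics/s8c.png

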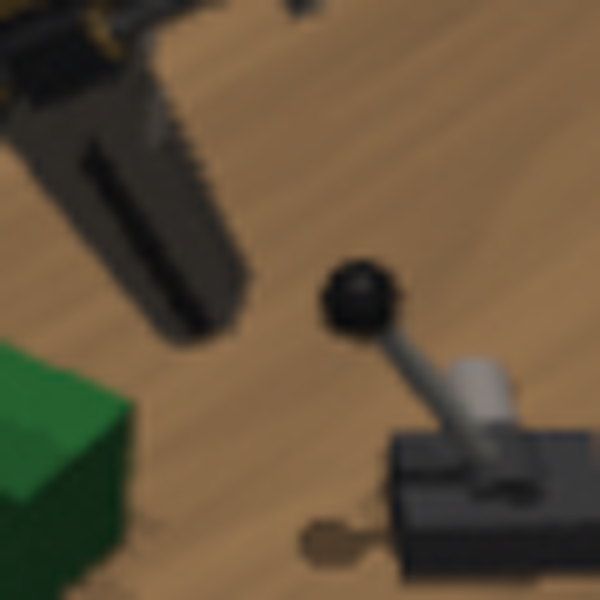

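View pics/t8.png

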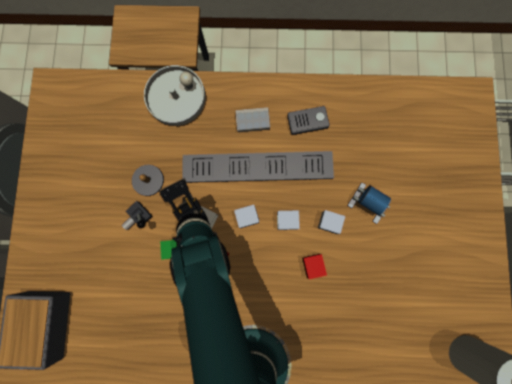

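```bash
cat > kin.py <<'E'
import numpy as np
from scipy.spatial.transform import Rotation as Ro
from itertools import product
# FK: z-heights L0..L3 and x offsets
def fk(q,prm,sg):
    R=np.eye(3);p=np.zeros(3)
    L=prm[:4];a=prm[4:10];
    ax='zyzyzyz'
    off=[(0,0,0),(0,0,L[0]),(0,0,0),(a[0],a[3],L[1]),(a[1],a[4],0),(0,0,L[2]),(a[2],a[5],0)]
    for i in range(7):
        p=p+R@np.array(off[i],float)
        R=R@Ro.from_euler(ax[i],sg[i]*q[i],degrees=True).as_matrix()
    return p+R@np.array([0,0,L[3]]),R
E
python3 - <<'E'
from h import *
from kin import *
from scipy.optimize import least_squares
D=[]
q=[65.031, 26.786, -0.665, 91.828, 0.344, 61.387, -3.226];D.append((q,[248.764,-600.522,183.192],[[ 3.82753304e-01, -9.23850266e-01, -7.7e-04],[-9.23848972e-01, -3.82754062e-01,  1.55e-03],[-1.7e-03,  1.2e-04, -9.99998501e-01]]))
D.append(([-4.55642302,39.5228285,-31.23656517,112.13522924,33.02952774,37.14275033,-27.76526491],[492.69681687,235.0603003,-30.53684819],[[0.873, 0.488, 0.003], [0.487, -0.873, 0.003], [0.004, -0.001, -1.0]]))
s=r.read_state();D.append((s['joints'],s['tcp_pos'],s['tcp_rot']))
D.append(([1.72597886,29.1074466,-39.41151309,108.99697216,23.13492864,50.49372851,-19.68966901],[486.78464914,237.08178035,96.02396844],None))
best=[]
for s1,s3,s4,s5,s6,s7 in product((1,-1),repeat=6):
    sg=[s1,1,s3,s4,s5,s6,s7]
    for rz in(0,90,180,270):
        # offset of tool
        R0=Ro.from_euler('z',rz,degrees=True).as_matrix()
        e=0
        for q,p,R in D[:3]: e+=np.abs(fk(q,np.zeros(10),sg)[1]@R0-np.array(R)).sum()
        best.append((e,sg,rz))
best.sort(key=lambda t:t[0]);print(best[:3])
sg,rz=best[0][1:]
f=lambda x:np.concatenate([fk(q,x,sg)[0]-p for q,p,R in D])
sol=least_squares(lambda x:np.r_[f(x),0.01*x[4:]],[350,400,400,250]+[0]*6);print(sol.x.round(1),f(sol.x).round(1))
E
```

```text
[(np.float64(0.005831641227984906), [-1, 1, -1, 1, -1, 1, -1], 180), (np.float64(3.215448950491717), [-1, 1, -1, 1, 1, 1, 1], 180), (np.float64(4.284922186873791), [-1, 1, -1, 1, -1, 1, 1], 180)]
[354.1 575.3 504.9 402.1 -19.4  56.8   8.9  -6.5  -6.5 -17.3] [ 3.   1.2 -0.6 -1.7 -1.5  2.4  1.2 -1.4 -0.7  2.6 -0.  -1.1]
```

```bash
cat >> kin.py <<'E'
PRM=np.array([354.1,575.3,504.9,402.1,-19.4,56.8,8.9,-6.5,-6.5,-17.3]);SG=[-1,1,-1,1,-1,1,-1]
LO=np.array([-144.91,-17.63,-89.93,15.96,-74.01,8.47,-167.45]);HI=np.array([144.91,115.5,88.59,139.68,254.01,105.57,167.45])
R180=np.diag([-1,-1,1.])
from scipy.optimize import least_squares
def FK(q):
    p,R=fk(q,PRM,SG);return p,R@R180
def ik(p,R,q0,n=1,margin=3):
    best=None;rng=np.random.default_rng(0)
    for k in range(n):
        x0=np.clip(np.array(q0)+(rng.normal(0,25,7) if k else 0),LO+margin+.1,HI-margin-.1)
        def f(q):
            a,b=FK(q);return np.r_[(a-p)/10,Ro.from_matrix(b.T@R).as_rotvec(degrees=True)/2,0.002*(q-q0)]
        s=least_squares(f,x0,bounds=(LO+margin,HI-margin),max_nfev=60)
        e=np.abs(s.fun[:6]).max()
        if best is None or e<best[0]: best=(e,s.x)
        if e<.3: break
    return best
E
python3 - <<'E'
from h import *
from kin import *
q0=np.array([0,25,0,100,0,55,0.])
def test(name,g,jaw,laz,lean):
    res=[]
    for j in(jaw,jaw+180):
        R=Rt(j,laz,lean); b=ik(np.array(g)+50*R[:,2],R,q0-[np.degrees(np.arctan2(g[1],g[0])),0,0,0,0,0,0],4)
        res.append('%.1f %s'%(b[0],b[1].round(0).astype(int).tolist() if b[0]<.5 else ''))
    print(name,g,jaw,laz,lean,res,flush=True)
for y in(-180,180):
    for lean in(30,45,60,80):
        test('place+x',(615,y,60),90,0,lean)
    for lean in(30,45,60):
        test('place+y',(615,y,60),0,90,lean); test('place-y',(615,y,60),0,-90,lean)
E
```

```text
place+x (615, -180, 60) 90 0 30 ['0.0 [55, 42, -43, 122, 106, 15, 13]', '0.8 ']
place+x (615, -180, 60) 90 0 45 ['0.0 [76, 68, -66, 129, 142, 39, 3]', '4.8 ']
place+x (615, -180, 60) 90 0 60 ['0.0 [85, 89, -67, 132, 170, 47, 4]', '9.4 ']
place+x (615, -180, 60) 90 0 80 ['0.0 [31, 69, 3, 128, 212, 96, -84]', '6.5 ']
place+y (615, -180, 60) 0 90 30 ['0.0 [40, 47, -18, 88, -16, 60, 36]', '0.0 [16, 48, 18, 88, -42, 69, -126]']
place-y (615, -180, 60) 0 -90 30 ['0.0 [-16, 43, 18, 103, 28, 40, -25]', '0.0 [-43, 66, 65, 101, -39, 44, -151]']
place+y (615, -180, 60) 0 90 45 ['0.0 [46, 55, -21, 82, -22, 71, 42]', '0.0 [26, 54, 11, 82, -45, 80, -122]']
place-y (615, -180, 60) 0 -90 45 ['0.0 [-28, 51, 26, 102, 37, 44, -39]', '0.0 [-52, 80, 72, 100, -38, 45, -160]']
place+y (615, -180, 60) 0 90 60 ['0.0 [51, 63, -24, 76, -26, 81, 45]', '0.0 [33, 62, 6, 76, -48, 91, -121]']
place-y (615, -180, 60) 0 -90 60 ['0.0 [-35, 60, 29, 100, 43, 52, -51]', '0.0 [-59, 99, 81, 98, -43, 52, -164]']
place+x (615, 180, 60) 90 0 30 ['0.0 [-5, 36, -24, 122, 103, 25, -29]', '0.8 ']
place+x (615, 180, 60) 90 0 45 ['
[... 163 characters left out ...]
[-29, 70, -5, 130, 149, 99, -96]', '9.2 ']
place+y (615, 180, 60) 0 90 30 ['0.0 [10, 42, -18, 101, -29, 41, 20]', '0.0 [41, 61, -66, 103, 36, 43, 148]']
place-y (615, 180, 60) 0 -90 30 ['0.0 [-44, 48, 16, 89, 15, 60, -40]', '0.0 [-20, 48, -19, 90, 41, 70, 121]']
place+y (615, 180, 60) 0 90 45 ['0.0 [23, 49, -25, 100, -38, 45, 35]', '0.0 [51, 76, -74, 102, 36, 44, 156]']
place-y (615, 180, 60) 0 -90 45 ['0.0 [-50, 56, 20, 84, 21, 71, -46]', '0.0 [-28, 54, -13, 84, 44, 81, 118]']
place+y (615, 180, 60) 0 90 60 ['0.0 [31, 58, -30, 98, -44, 52, 46]', '0.0 [57, 92, -81, 100, 36, 49, 164]']
place-y (615, 180, 60) 0 -90 60 ['0.0 [-54, 65, 23, 78, 25, 81, -49]', '0.0 [-35, 62, -8, 78, 47, 92, 116]']
```

Run:
```python
from h import *
from scipy.optimize import least_squares
ct=lambda x,y:((x+.5)/4.7-.5+175,(y+.5)/4.7-.5+140)
cs=lambda x,y:((x+.5)/5-.5+195,(y+.5)/5-.5+175)
def rect(C,pts):  # corners order, far-left(+y) first etc
    W=C.onz(pts,20)[:,:2]; c=W.mean(0)
    print(W.round(0).tolist(),'c',c.round(1), 'yaw (of y-axis): ',[np.degrees(np.arctan2(-(a-b)[0],(a-b)[1])).round(2) for a,b in((W[0],W[1]),(W[3],W[2]))],[np.linalg.norm(a-b).round(0) for a,b in((W[0],W[1]),(W[3],W[2]),(W[0],W[3]),(W[1],W[2]))])
rect(T,[ct(37,72),ct(740,55),ct(746,182),ct(38,197)])
rect(S,[cs(712,90),cs(140,645),cs(8,545),cs(588,20)])
# pocket slots center in T: middle slots of each pocket (z=8 floor)
print('T slots',T.onz([ct(131,133),ct(303,128),ct(476,125),ct(647,120)],8).round(0).tolist())
print('S slots',S.onz([cs(603,122),cs(466,236),cs(328,365),cs(172,516)],8).round(0).tolist())
# cups: model fit, top-face centroid + minAreaRect
for n,C,th in(('scene0',S,140),('top0',T,130)):
    im=cv2.imread(f'pics/{n}.png'); hsv=cv2.cvtColor(im,cv2.COLOR_BGR2HSV)
    m=((hsv[...,1]<50)&(hsv[...,2]>th)).astype('uint8')
    nl,l,st,c=cv2.connectedComponentsWithStats(m)
    for i in range(1,nl):
        if 200<st[i,4]<450 and 150<c[i][0]<340 and 150<c[i][1]<260:
            ys,xs=np.where(l==i); W=C.onz(np.c_[xs,ys],56)[:,:2]
            rr=cv2.minAreaRect((W).astype('float32')); print(n,c[i].round(),W.mean(0).round(1),rr)
```

```text
[[645.0, 250.0], [669.0, -240.0], [579.0, -244.0], [556.0, 244.0]] c [612.2   2.3] yaw (of y-axis):  [np.float64(2.86), np.float64(2.71)] [np.float64(491.0), np.float64(488.0), np.float64(89.0), np.float64(90.0)]
[[650.0, 248.0], [673.0, -239.0], [587.0, -244.0], [561.0, 245.0]] c [617.7   2.6] yaw (of y-axis):  [np.float64(2.71), np.float64(3.05)] [np.float64(488.0), np.float64(490.0), np.float64(89.0), np.float64(86.0)]
T slots [[605.0, 184.0, 8.0], [612.0, 63.0, 8.0], [617.0, -58.0, 8.0], [624.0, -178.0, 8.0]]
S slots [[614.0, 194.0, 8.0], [613.0, 71.0, 8.0], [619.0, -49.0, 8.0], [627.0, -172.0, 8.0]]
scene0 [266. 164.] [443.4 168.5] ((443.05609130859375, 168.82861328125), (61.68060302734375, 52.21341323852539), 64.6864013671875)
scene0 [236. 188.] [449.6  33.7] ((449.2572021484375, 34.072139739990234), (52.94921875, 61.74277877807617), 17.598299026489258)
scene0 [200. 210.] [441.3 -96.4] ((440.924560546875, -96.11286926269531), (53.48622512817383, 61.863887786865234), 2.72346568107605)
scene0 [160. 238.] [ 439.2 -231.7] ((438.86456298828125, -231.38516235351562), (62.473175048828125, 53.83051300048828), 74.6495590209961)
top0 [202. 217.] [441.4 167.4] ((442.0191345214844, 167.44110107421875), (63.070106506347656, 56.12062454223633), 65.41612243652344)
top0 [246. 216.] [448.2  33. ] ((448.3744201660156, 32.75748825073242), (55.62549591064453, 64.71698760986328), 17.542125701904297)
top0 [288. 219.] [440.1 -96.6] ((441.3344421386719, -95.2196044921875), (55.33442306518555, 65.11668395996094), 1.5491926670074463)
top0 [332. 221.] [ 437.6 -233.1] ((437.4483337402344, -232.8932342529297), (63.11730194091797, 55.845211029052734), 74.11579895019531)
```

Run:
```python
from h import *
from kin import *
s=r.read_state();q=np.array(s['joints'])
print(FK(q)[0]-s['tcp_pos'])
for j in(-45,135):
    R=Rt(j); b=ik(np.array([413,345,94])+50*R[:,2],R,q,3); print(j,b[0],b[1].round())
go((413,345,200),Rt(-45),)
go((413,345,200),Rt(135),)
```

```text
[ 1.08766905 -1.44554737 -0.78394116]
-45 0.0022110493659603415 [-33.  29. -12. 111.   9.  41. -96.]
135 0.000755135127375907 [ -7.  36. -47. 112.  36.  48.  61.]
t 11.4 rot [-21.9 -27.4  72.4] |80| shift m [ 0.0152 -0.1709 -0.0129] |0.172| joints [ 27.   6. -50. 133.  -6.  11.  14.]
t 11.4 rot [  29.4  -23.5 -102.2] |109| shift m [ 0.0152 -0.1709 -0.0129] |0.172| joints [ 27.   6. -50. 133.  -6.  11.  14.]
```

{"method": "jog_arm", "body": {
  "motion": [-2.2,-2.7,7.2,0,-0.01,-0.02,0,-4.4,-5.4,14.4,0,-0.03,-0.03,0,-6.6,-8.2,21.6,0.01,-0.05,-0.03,0,-8.8,-11,28.8,0.01,-0.07,-0.03,0,-11,-13.7,36,0.015,-0.09,-0.03,0],
  "squeeze": 6
}}

```text
t: 11.9
tcp_pos: [447.5, 261.8, 211.2]
tcp_rot: [[0.934, 0.073, 0.35], [0.033, -0.992, 0.12], [0.356, -0.1, -0.929]]
contact_force: [0.1, -1.5, 0.3]
gripper_width: 38.5
```

Run:
```python
from h import *
go((413,345,200),Rt(-45),)
```

```text
t 11.9 rot [-14.3 -17.2  47.6] |53| shift m [-0.0335 -0.0839  0.0083] |0.091| joints [  8.   4. -48. 123.  19.  35. -50.]
```

{"method": "jog_arm", "body": {
  "motion": [-2,-2.5,7.2,-0.006,-0.016,0,0,-4.2,-5.1,14.4,-0.012,-0.033,0.002,0,-6.5,-7.8,21.6,-0.02,-0.05,0.004,0,-8.6,-10.4,28.8,-0.027,-0.067,0.006,0,-10.8,-13,36,-0.033,-0.084,0.008,0]
}}

```text
t: 12.4
tcp_pos: [412.8, 346.4, 200.2]
tcp_rot: [[0.829, -0.552, 0.092], [-0.555, -0.832, 0.001], [0.076, -0.052, -0.996]]
contact_force: [0.1, -0.2, 0.2]
gripper_width: 45.7
```

Run:
```python
from h import *
go((413,345,130),Rt(-45),)
```

```text
t 12.4 rot [-3.4 -4.1 11.3] |12| shift m [-0.0044  0.0046  0.0699] |0.070| joints [ -9.  19. -44. 108.  20.  57. -96.]
```

{"method": "jog_arm", "body": {
  "motion": [-1.7,-2,5.6,-0.002,0.002,0.02,0,-3.4,-4.1,11.3,-0.004,0.004,0.04,0,-3.4,-4.1,11.3,-0.004,0.0046,0.06,0,-3.4,-4.1,11.3,-0.0044,0.0046,0.07,0,-3.4,-4.1,11.3,-0.0044,0.0046,0.07,0]
}}

```text
t: 12.9
tcp_pos: [412.1, 344.6, 128.5]
tcp_rot: [[0.708, -0.706, -0.003], [-0.706, -0.708, -0.001], [-0.001, 0.003, -1.0]]
contact_force: [0.6, 0.0, 1.4]
gripper_width: 45.9
```

Run:
```python
from h import *
shot('scene','s9')
crop('s9','s9c',260,90,340,170,8)
s=r.read_state();p=s['tcp_pos']-31*s['tcp_rot'][:,2]; print(p,S.proj(p))
go((413,345,44),Rt(-45),)
```

```text
[412.61633016 345.27091528 160.72020008] [[298.90069296 105.52711634]]
t 12.95 rot [0.  0.1 0.1] |0| shift m [ 0.0006 -0.0002  0.0857] |0.086| joints [ -11.   26.  -40.  108.   20.   53. -106.]
```

View pics/s9c.png

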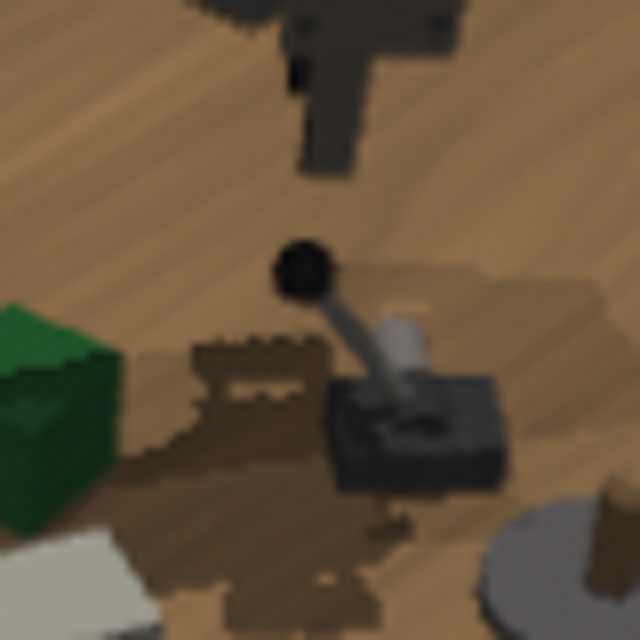

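Run:
```python
from h import *
s=r.read_state();R=s['tcp_rot'];p=s['tcp_pos']-31*R[:,2]
for k in(23,41,-23,-41):
  for y in (-10,10): print(k,y,((S.proj(p+k*R[:,0]+y*R[:,1])-[260,90])*8+3.5).round())
print(((S.proj([413,345.3,93.6])-[260,90])*8+3.5).round(), R[:,1])
```

```text
23 -10 [[348. 163.]]
23 10 [[295. 163.]]
41 -10 [[353. 191.]]
41 10 [[300. 191.]]
-23 -10 [[334.  93.]]
-23 10 [[283.  94.]]
-41 -10 [[329.  67.]]
-41 10 [[278.  67.]]
[[300. 272.]] [-0.70629308 -0.70791904  0.00085137]
```

{"method": "jog_arm", "body": {
  "motion": [0,0,0,0,0,0.02,0,0,0,0,0,0,0.045,0,0,0,0,0,0,0.065,0,0,0,0,0,0,0.08,0,0,0,0,0.0005,0,0.085,0]
}}

```text
t: 13.45
tcp_pos: [412.5, 344.9, 44.2]
tcp_rot: [[0.708, -0.706, -0.002], [-0.706, -0.708, -0.0], [-0.001, 0.001, -1.0]]
contact_force: [-0.3, -0.2, -0.4]
gripper_width: 46.0
```

{"method": "jog_arm", "body": {
  "motion": [0,0,0,0,0,0,-0.1,0,0,0,0,0,0,-0.5,0,0,0,0,0,0,-1,0,0,0,0,0,0,-1,0,0,0,0,0,0,-1]
}}

```text
t: 13.95
tcp_pos: [414.0, 343.9, 44.8]
tcp_rot: [[0.707, -0.707, 0.0], [-0.707, -0.707, -0.001], [0.001, 0.001, -1.0]]
contact_force: [3.3, -4.3, 1.7]
gripper_width: 25.0
```

Run:
```python
from h import *
shot('scene','s10')
crop('s10','s10c',260,90,340,170,8)
s=r.read_state();print(s['tcp_pos'],s['contact_force'],s['gripper_width'])
c=np.array([451,378,22]);h=np.array([np.cos(np.radians(45)),np.sin(np.radians(45)),0])
g=s['tcp_pos']-50*s['tcp_rot'][:,2];print('grasp',g,'rel',(g-c)@h,g[2]-22,np.linalg.norm(g-c))
```

```text
[413.81743906 343.84894051  44.72134959] [ 3.47090484 -4.66326435  2.1687957 ] 25.10304647200101
grasp [413.82467558 343.92264635  94.72129474] rel -50.38325184126384 72.72129474314679 88.49665240357655
```

View pics/s10c.png

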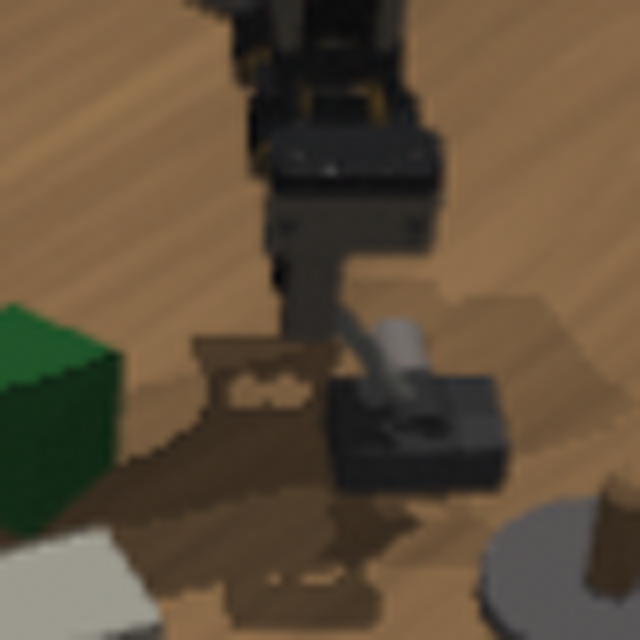

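{"method": "jog_arm", "body": {
  "motion": [0,0,0,0.001,-0.0095,-0.0056,-1,0,0,0,0.001,-0.0195,-0.01,-1,0,0,0,0.001,-0.03,-0.013,-1,0,0,0,0.001,-0.041,-0.015,-1,0,0,0,0.001,-0.0504,-0.0154,-1]
}}

```text
t: 14.5
tcp_pos: [450.9, 381.4, 61.1]
tcp_rot: [[0.708, -0.706, 0.001], [-0.706, -0.708, 0.001], [-0.0, -0.002, -1.0]]
contact_force: [-2.0, 1.3, 6.0]
gripper_width: 24.9
```

{"method": "jog_arm", "body": {
  "motion": [0,0,0,0,0,0,-1,0,0,0,0,0,0,-1,0,0,0,0,0,0,-1,0,0,0,0,0,0,-1,0,0,0,0,0,0,-1]
}}

```text
t: 15.0
tcp_pos: [450.8, 381.4, 61.1]
tcp_rot: [[0.708, -0.706, 0.001], [-0.706, -0.708, 0.002], [-0.001, -0.002, -1.0]]
contact_force: [0.9, 0.4, 2.0]
gripper_width: 24.9
```

Run:
```python
from h import *
shot('scene','s11')
crop('s11','s11c',260,90,340,170,8)
s=r.read_state();print(s['tcp_pos'],s['contact_force'],s['gripper_width'])
c=np.array([451,378,22]);h=np.array([np.cos(np.radians(45)),np.sin(np.radians(45)),0])
g=s['tcp_pos']-50*s['tcp_rot'][:,2];print('grasp',g,'rel',(g-c)@h,g[2]-22,np.linalg.norm(g-c))
```

```text
[450.73886869 381.43709066  61.10447793] [0.06434189 1.15306584 1.78223494] 25.313902149955197
grasp [450.69856161 381.35528969 111.10439477] rel 2.159398964099813 89.1043947709399 89.1680548262547
```

View pics/s11c.png

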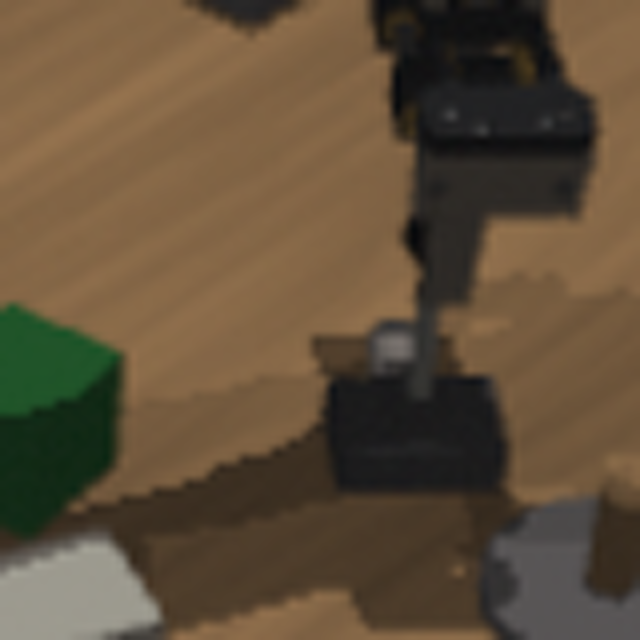

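{"method": "jog_arm", "body": {
  "motion": [0,0,0,0,0,0,0,0,0,0,0,0,0,0,0,0,0,0,0,0,0,0,0,0,0,0,-0.03,0,0,0,0,0,0,-0.07,0]
}}

```text
t: 15.55
tcp_pos: [449.4, 379.8, 129.7]
tcp_rot: [[0.708, -0.706, -0.004], [-0.706, -0.708, -0.002], [-0.001, 0.004, -1.0]]
contact_force: [0.6, 0.1, 0.7]
gripper_width: 46.1
```

Run:
```python
from h import *
go((380,200,200),Rt(0))
```

```text
t 15.55 rot [  0.2   0.2 -44.9] |45| shift m [ 0.0777  0.1765 -0.0698] |0.205| joints [ -14.   30.  -39.  101.   22.   56. -107.]
```

{"method": "jog_arm", "body": {
  "motion": [0,0,-8,0.01,0.03,-0.04,0,0,0,-16,0.03,0.075,-0.06,0,0,0,-24,0.045,0.12,-0.07,0,0,0,-32,0.06,0.165,-0.08,0,0,0,-40,0.075,0.21,-0.09,0]
}}

```text
t: 16.05
tcp_pos: [364.9, 197.6, 216.1]
tcp_rot: [[0.99, -0.143, -0.004], [-0.143, -0.99, -0.002], [-0.004, 0.002, -1.0]]
contact_force: [0.7, 0.2, 0.6]
gripper_width: 46.0
```

{"method": "jog_arm", "body": {
  "motion": [0,0,-5,0,0.03,0,0.5,0,0,-5,0.01,0.06,0,0.5,0,0,-5,0.03,0.09,0,0.5,0,0,-5,0.03,0.1,0,0.5,0,0,-5,0.03,0.1,0,0.5]
}}

```text
t: 16.55
tcp_pos: [380.2, 92.6, 216.1]
tcp_rot: [[0.998, -0.06, -0.004], [-0.06, -0.998, -0.003], [-0.004, 0.003, -1.0]]
contact_force: [-1.2, 0.6, 0.2]
gripper_width: 68.8
```

Run:
```python
from h import *
shot('scene','s12');shot('top','t12')
crop('s12','s12c',285,105,365,185,9);crop('t12','t12c',115,155,175,235,9)
s=r.read_state();print(s['tcp_pos'],s['joints'])
```

```text
[380.1286705   94.74623834 216.23484927] [ 30.51510418   2.06159934 -49.07955655 120.41638384   1.86574865
  58.5012941  -22.73504503]
```

View pics/s12c.png

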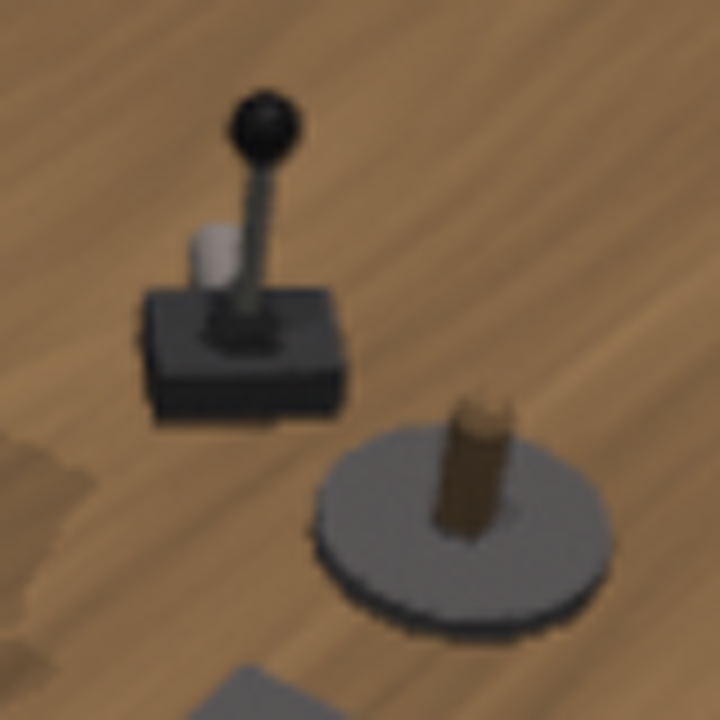

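View pics/t12c.png

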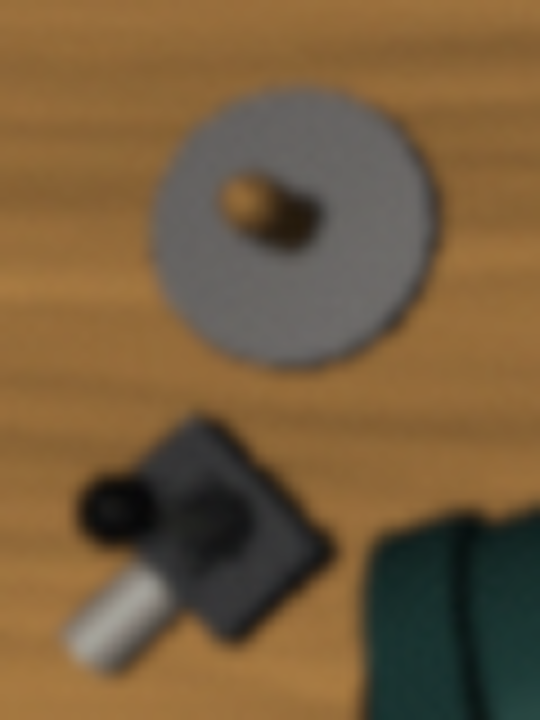

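View pics/t12.png

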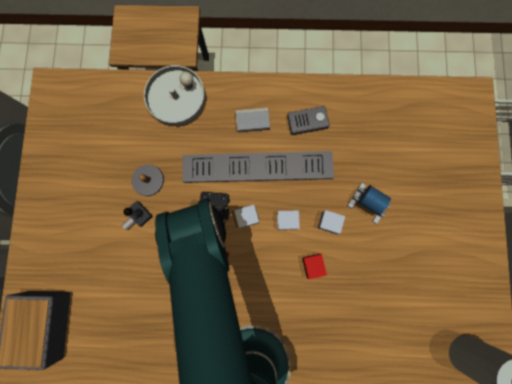

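Run:
```python
from h import *
def cs(x,y): return ((x+.5)/9-.5+285,(y+.5)/9-.5+105)
def ct(x,y): return ((x+.5)/9-.5+115,(y+.5)/9-.5+155)
b=tri(cs(265,127),ct(117,510));print('ball',b)
HS=S.onz([cs(150,290),cs(332,290),cs(343,368),cs(152,375)],25);HT=T.onz([ct(103,505),ct(200,415),ct(332,549),ct(235,643)],25)
for H in(HS,HT):print(H[:,:2].round(0).tolist(),H.mean(0).round(1),[ (np.linalg.norm(H[i]-H[(i+1)%4]).round(0)) for i in range(4)],np.degrees(np.arctan2(*(H[1]-H[0])[[1,0]])),np.degrees(np.arctan2(*(H[2]-H[1])[[1,0]])))
cS=HS.mean(0);cT=HT.mean(0)
bS=S.onz(cs(265,127),112)[0];bT=T.onz(ct(117,510),112)[0]
print('ball@112 S',bS,'T',bT,'minus housing',bS-cS,bT-cT)
```

```text
ball (array([448.5616671 , 380.73664453, 111.38030821]), [np.float64(1.2767221813628107), np.float64(1.27672218136283)])
[[414.0, 375.0], [462.0, 421.0], [492.0, 388.0], [445.0, 337.0]] [453.3 380.3  25. ] [np.float64(67.0), np.float64(45.0), np.float64(69.0), np.float64(49.0)] 44.10882059475709 -47.93782546101135
[[456.0, 418.0], [489.0, 386.0], [443.0, 336.0], [409.0, 367.0]] [449.1 377.   25. ] [np.float64(46.0), np.float64(69.0), np.float64(47.0), np.float64(70.0)] -44.042684150107675 -132.45202915431
ball@112 S [449.55181184 381.36964046 112.        ] T [447.65546994 379.45420695 112.        ] minus housing [-3.69837216  1.04931024 87.        ] [-1.47738188  2.47262792 87.        ]
```

```bash
cat >> h.py <<'E'
def PK(jaw,m,c,off=10,lean=45,up=0,z=28):
    a=np.radians(m);mh=np.array([np.cos(a),np.sin(a),0]);R=Rt(jaw,m,lean)
    g=np.array([c[0],c[1],z])-off*mh; return g+50*R[:,2]-up*R[:,2],R
def PL(jaw,laz,c,z,lean=45):
    R=Rt(jaw,laz,lean); return np.array([c[0],c[1],z])+50*R[:,2],R
E
python3 - <<'E'
from h import *
from kin import *
q=np.array(r.read_state()['joints'])
cups={1:((438.5,-232.5),-105.6),2:((441,-96),92),3:((449,33),107.6),4:((442.4,168),-115)}
pk={1:(623.8,-177.4),2:(617.9,-57.5),3:(612.1,62.3),4:(606.2,182.2)}
for i in(4,3,2,1):
    c,m=cups[i]
    jaw=m+90 if m<0 else m-90
    laz=92.8 if m<0 else -87.2
    for up in(100,0):
        p,R=PK(jaw,m,c,up=up);b=ik(p,R,q,4);print(i,'pick',jaw,up,p.round(),'%.2f'%b[0],b[1].round())
    for z in(130,50):
        p,R=PL(2.8,laz,pk[i],z);b=ik(p,R,b[1],4);print(i,'place',z,p.round(),'%.2f'%b[0],b[1].round())
E
```

```text
4 pick -25 100 [462. 209.  63.] 0.00 [-27.  52. -22.  85.  29.  92. -84.]
4 pick -25 0 [432. 145.  -7.] 0.00 [-25.  54. -19.  93.  31.  82. -86.]
4 place 130 [604. 218.  95.] 0.00 [ 48.  62. -69. 101.  14.  46. -10.]
4 place 50 [604. 218.  15.] 0.00 [ 46.  68. -64. 101.  18.  41.  -7.]
3 pick 17.599999999999994 100 [463. -10.  63.] 0.00 [ 60.  54. -51. 102.   2.  65.  30.]
3 pick 17.599999999999994 0 [441.  57.  -7.] 0.00 [ 56.  60. -50. 107.   6.  54.  27.]
3 place 130 [614.  27.  95.] 0.00 [-10.  47. -28.  95.  57.  83. -62.]
3 place 50 [614.  27.  15.] 0.00 [-11.  53. -26.  95.  60.  79. -67.]
2 pick 2 100 [ 443. -141.   63.] 0.00 [ 74.  52. -47. 101.  -1.  66.  33.]
2 pick 2 0 [440. -71.  -7.] 0.00 [ 70.  59. -48. 107.   3.  54.  30.]
2 place 130 [620. -93.  95.] 0.00 [  3.  45. -31. 101.  64.  79. -59.]
2 place 50 [620. -93.  15.] 0.00 [  1.  52. -29. 101.  68.  76. -65.]
1 pick -15.599999999999994 100 [ 451. -189.   63.] 0.00 [  3.  40. -20. 114.  55.  70. -70.]
1 pick -15.599999999999994 0 [ 432. -257.   -7.] 0.00 [  7.  47. -14. 117.  64.  61. -75.]
1 place 130 [ 622. -142.   95.] 0.00 [ 70.  73. -74.  82.  24.  78.   6.]
1 place 50 [ 622. -142.   15.] 0.00 [ 69.  78. -71.  81.  28.  75.   8.]
```

```bash
cat >> h.py <<'E'
CUPS={1:((438.5,-232.5),-105.6),2:((441,-96),92),3:((449,33),107.6),4:((442.4,168),-115)}
POCK={1:(623.8,-177.4),2:(617.9,-57.5),3:(612.1,62.3),4:(606.2,182.2)}
def pick(i,up): 
    c,m=CUPS[i]; p,R=PK(m+90 if m<0 else m-90,m,c,up=up); go(p,R)
def place(i,z,lean=45):
    c,m=CUPS[i]; p,R=PL(2.8,92.8 if m<0 else -87.2,POCK[i],z,lean); go(p,R)
E
python3 - <<'E'
from h import *
pick(4,150)
E
```

```text
t 16.65 rot [-44.3  -8.4  20.7] |50| shift m [ 0.0885 -0.1518  0.1168] |0.211| joints [ 31.   2. -49. 120.   2.  59. -23.]
```

{"method": "jog_arm", "body": {
  "motion": [-7,-1.3,3.3,0.014,-0.03,0,0.7,-14,-2.6,6.6,0.028,-0.06,0.01,0.7,-21,-4,10,0.044,-0.09,0.03,0.7,-28,-5.3,13,0.06,-0.115,0.06,0.7,-35,-6.6,16.4,0.075,-0.14,0.09,0.7]
}}

```text
t: 17.15
tcp_pos: [457.3, 222.2, 137.5]
tcp_rot: [[0.954, -0.244, -0.174], [-0.297, -0.842, -0.45], [-0.037, 0.481, -0.876]]
contact_force: [1.9, -0.9, 2.7]
gripper_width: 77.7
```

Run:
```python
from h import *
pick(4,120)
```

```text
t 17.15 rot [-16.1  -2.9   7.4] |18| shift m [ 0.0121 -0.0311  0.0509] |0.061| joints [-11.  40. -42.  94.  33.  87. -80.]
```

{"method": "jog_arm", "body": {
  "motion": [-5,-1,2.5,0.004,-0.01,0.017,0.7,-11,-2,5,0.008,-0.02,0.034,0.7,-16.1,-2.9,7.4,0.012,-0.031,0.051,0.7,-16.1,-2.9,7.4,0.012,-0.031,0.051,0.7,-16.1,-2.9,7.4,0.012,-0.031,0.051,0.7]
}}

```text
t: 17.65
tcp_pos: [466.2, 223.1, 76.5]
tcp_rot: [[0.908, -0.295, -0.298], [-0.419, -0.642, -0.642], [-0.003, 0.708, -0.707]]
contact_force: [0.1, 0.1, 0.6]
gripper_width: 77.5
```

Run:
```python
from h import *
shot('scene','s13'); pick(4,0)
s=r.read_state();R=s['tcp_rot'];p=s['tcp_pos']-31*R[:,2]; print(S.proj([p+k*R[:,0] for k in(38,-38)]))
crop('s13','s13c',220,100,340,200,6)
```

```text
t 17.7 rot [-0.1 -0.1  0.1] |0| shift m [0.0006 0.0002 0.1212] |0.121| joints [-20.  53. -34.  83.  35.  98. -89.]
[[297.64141015 153.35594714]
 [286.56652041 138.11390454]]
```

View pics/s13c.png

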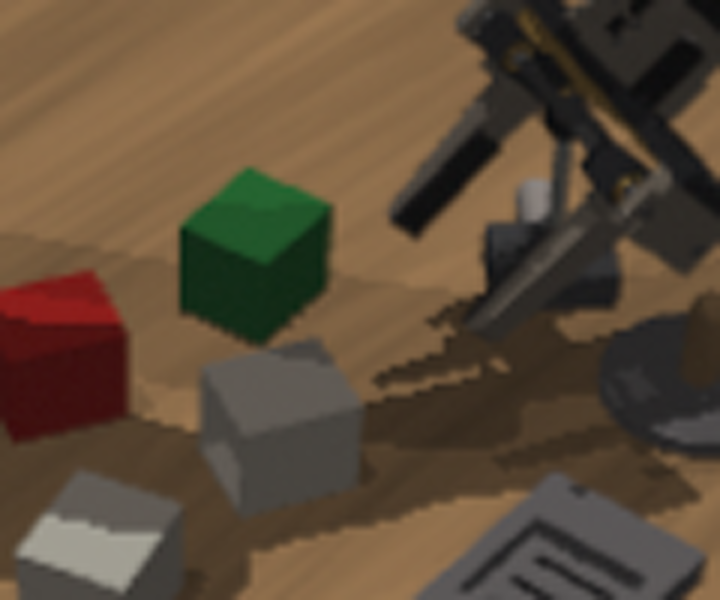

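{"method": "jog_arm", "body": {
  "motion": [0,0,0,0,0,0.03,0.7,0,0,0,0,0,0.06,0.7,0,0,0,0,0,0.09,0.7,0,0,0,0.0005,0,0.115,0.7,0,0,0,0.0005,0,0.121,0.7]
}}

```text
t: 18.2
tcp_pos: [432.0, 143.1, -5.4]
tcp_rot: [[0.907, -0.3, -0.296], [-0.422, -0.643, -0.64], [0.002, 0.705, -0.709]]
contact_force: [-0.3, -1.0, 0.4]
gripper_width: 78.5
```

{"method": "jog_arm", "body": {
  "motion": [0,0,0,0,0,0,0.4,0,0,0,0,0,0,0.2,0,0,0,0,0,0,0,0,0,0,0,0,0,-0.2,0,0,0,0,0,0,-0.2],
  "squeeze": 15
}}

```text
t: 18.7
tcp_pos: [433.0, 144.5, -4.0]
tcp_rot: [[0.907, -0.301, -0.294], [-0.421, -0.644, -0.639], [0.003, 0.703, -0.711]]
contact_force: [1.3, 1.4, 8.1]
gripper_width: 55.8
```

Run:
```python
from h import *
shot('scene','s14'); pick(4,0)
crop('s14','s14c',220,100,340,200,6)
```

```text
t 18.75 rot [-0.3 -0.2 -0.1] |0| shift m [-0.0015 -0.0023  0.0025] |0.004| joints [-16.  55. -32.  95.  39.  86. -92.]
```

View pics/s14c.png

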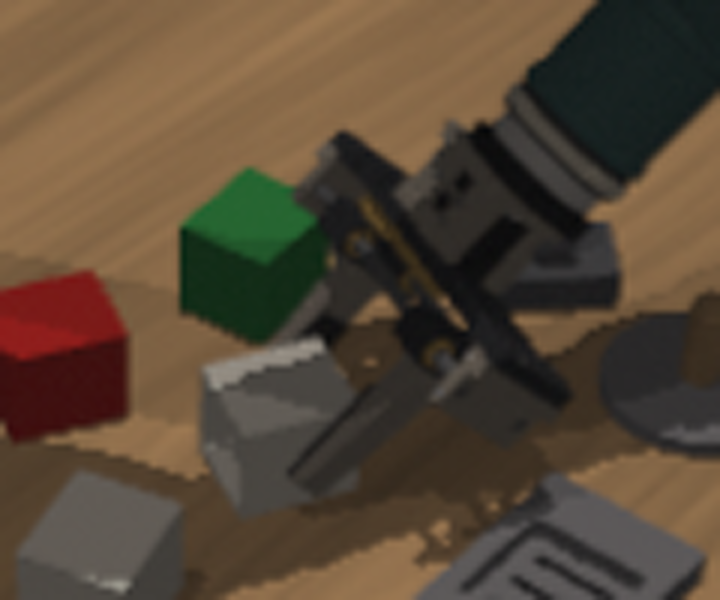

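Run:
```python
from h import *
s=r.read_state(); p=s['tcp_pos']; go(p+[0,0,120]); go([480,165,130],Rt(-12,-105,10))
```

```text
t 18.75 rot [0. 0. 0.] |0| shift m [ 0.0004  0.0844 -0.0853] |0.120| joints [-16.  55. -32.  95.  39.  86. -92.]
t 18.75 rot [ 34.5   5.4 -11.9] |37| shift m [ 0.0344  0.0669 -0.1221] |0.143| joints [-16.  55. -32.  95.  39.  86. -92.]
```

{"method": "jog_arm", "body": {
  "motion": [0,0,0,0,0.01,-0.01,-0.2,0,0,0,0,0.03,-0.03,-0.2,0,0,0,0,0.05,-0.05,-0.2,7,1,-2,0.005,0.06,-0.07,-0.2,14,2,-4.5,0.012,0.067,-0.085,-0.2]
}}

```text
t: 19.25
tcp_pos: [449.1, 153.3, 105.1]
tcp_rot: [[0.941, -0.285, -0.185], [-0.339, -0.815, -0.47], [-0.017, 0.504, -0.863]]
contact_force: [0.4, -0.0, -0.8]
gripper_width: 55.6
```

Run:
```python
from h import *
go([540,175,110],Rt(0,90,5)); place(4,130)
```

```text
t 19.25 rot [ 34.8   5.3 -19.4] |40| shift m [ 0.078  -0.0411 -0.0312] |0.094| joints [ -6.  39. -40. 101.  35.  82. -81.]
t 19.25 rot [ 74.1  -2.1 -24.2] |78| shift m [ 0.1245 -0.1019 -0.0498] |0.168| joints [ -6.  39. -40. 101.  35.  82. -81.]
```

{"method": "jog_arm", "body": {
  "motion": [7.4,-0.2,-2.4,0.012,-0.01,-0.01,-0.2,14.8,-0.4,-4.8,0.025,-0.02,-0.02,-0.2,22.2,-0.6,-7.2,0.037,-0.03,-0.027,-0.2,29.6,-0.8,-9.6,0.05,-0.04,-0.033,-0.2,37,-1,-12,0.062,-0.05,-0.037,-0.2]
}}

```text
t: 19.75
tcp_pos: [530.0, 191.3, 113.2]
tcp_rot: [[0.987, -0.152, -0.049], [-0.144, -0.979, 0.142], [-0.07, -0.133, -0.989]]
contact_force: [0.6, -0.2, -0.9]
gripper_width: 56.2
```

Run:
```python
from h import *
place(4,130)
```

```text
t 19.75 rot [ 36.8  -1.4 -11.9] |39| shift m [ 0.0711 -0.0346  0.0184] |0.081| joints [ 23.  36. -55. 105.  25.  54. -50.]
```

{"method": "jog_arm", "body": {
  "motion": [7.4,-0.3,-2.4,0.015,-0.007,0,-0.2,14.8,-0.6,-4.8,0.03,-0.014,0.003,-0.2,22.2,-0.8,-7.2,0.045,-0.021,0.008,-0.2,29.6,-1.1,-9.6,0.06,-0.028,0.013,-0.2,36.8,-1.4,-11.9,0.0711,-0.0346,0.0184,-0.2]
}}

```text
t: 20.25
tcp_pos: [606.6, 216.1, 95.6]
tcp_rot: [[0.999, 0.037, -0.032], [0.048, -0.704, 0.708], [0.004, -0.709, -0.705]]
contact_force: [0.2, 0.4, -1.7]
gripper_width: 55.8
```

{"method": "jog_arm", "body": {
  "motion": [0,0,0,0,0,0,-0.2,0,0,0,0,0,0,-0.2,0,0,0,0,0,0,-0.2,0,0,0,0,0,0,-0.2,0,0,0,0,0,0,-0.2]
}}

```text
t: 20.75
tcp_pos: [606.5, 217.0, 97.9]
tcp_rot: [[0.999, 0.042, -0.031], [0.051, -0.707, 0.705], [0.008, -0.706, -0.709]]
contact_force: [-0.1, 0.2, -1.4]
gripper_width: 56.0
```

Run:
```python
from h import *
place(4,130); s=r.read_state(); print(s['tcp_pos'],s['contact_force'])
shot('scene','s15');shot('top','t15')
crop('s15','s15c',250,100,370,220,6)
```

```text
t 20.75 rot [ 0.1 -0.2  0.4] |0| shift m [-0.002   0.0018  0.0027] |0.004| joints [ 45.  64. -70. 100.  18.  44. -14.]
[606.51154212 216.95509651  97.87256158] [-0.13925904  0.19321897 -1.39467838]
```

View pics/s15c.png

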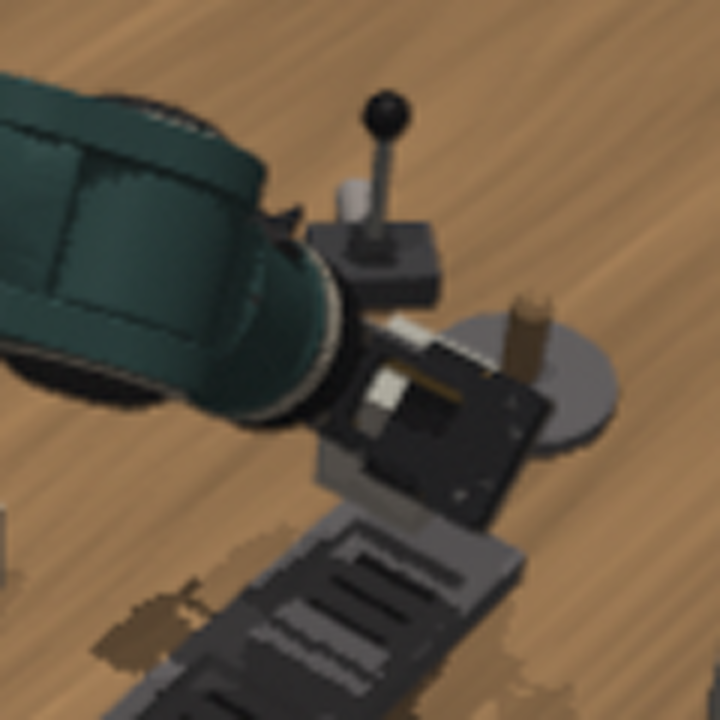

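View pics/t15.png

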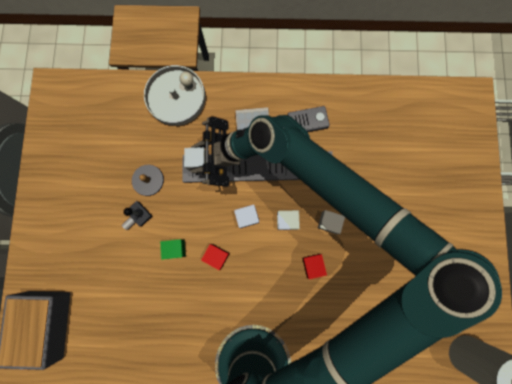

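Run:
```python
from h import *
crop('t15','t15c',170,135,260,195,8)
im=cv2.imread('pics/t15.png');hsv=cv2.cvtColor(im,cv2.COLOR_BGR2HSV)
m=((hsv[...,1]<50)&(hsv[...,2]>150)).astype('uint8');nl,l,st,c=cv2.connectedComponentsWithStats(m)
for i in range(1,nl):
    if 150<st[i,4]<800 and c[i][1]<240 and 180<c[i][0]<215:
        ys,xs=np.where(l==i);W=T.onz(np.c_[xs,ys],155)[:,:2].astype('float32');print(st[i],W.mean(0),cv2.minAreaRect(W))
s=r.read_state();print(s['tcp_pos']-50*s['tcp_rot'][:,2])
```

```text
[184 148  20  19 344] [606.4308  186.85785] ((605.7236938476562, 185.5811309814453), (53.2619514465332, 55.3231315612793), 1.455547571182251)
[608.14773435 181.15735925 132.33661941]
```

View pics/t15c.png

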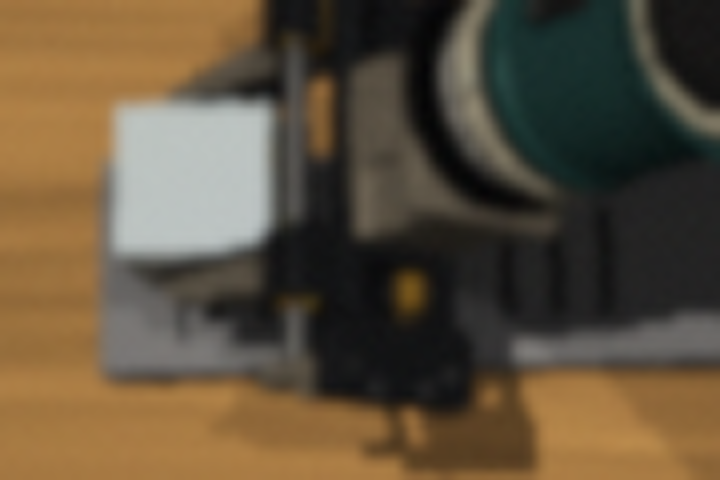

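Run:
```python
from h import *
POCK[4]=(606,178.5)
place(4,75,45.3);place(4,51,45.3)
```

```text
t 20.85 rot [ 0.4 -0.2  0.3] |1| shift m [-0.0028  0.042   0.0388] |0.057| joints [ 45.  64. -70. 100.  18.  44. -14.]
t 20.85 rot [ 0.4 -0.2  0.3] |1| shift m [-0.003   0.0589  0.0558] |0.081| joints [ 45.  64. -70. 100.  18.  44. -14.]
```

{"method": "jog_arm", "body": {
  "motion": [0.2,-0.2,0.3,-0.001,0.01,0.01,-0.2,0.4,-0.2,0.3,-0.002,0.02,0.02,-0.2,0.4,-0.2,0.3,-0.003,0.032,0.03,-0.2,0.4,-0.2,0.3,-0.003,0.042,0.039,-0.2,0.4,-0.2,0.3,-0.003,0.042,0.039,-0.2]
}}

```text
t: 21.35
tcp_pos: [602.7, 213.7, 36.5]
tcp_rot: [[0.999, 0.031, -0.038], [0.049, -0.702, 0.711], [-0.004, -0.712, -0.703]]
contact_force: [0.2, -0.4, -1.7]
gripper_width: 55.8
```

Run:
```python
from h import *
shot('scene','s16');shot('top','t16')
crop('s16','s16c',270,130,350,210,8);crop('t16','t16c',170,135,260,195,8)
POCK[4]=(606,178.5)
place(4,51,45.3);s=r.read_state();g=s['tcp_pos']-50*s['tcp_rot'][:,2];print(g)
im=cv2.imread('pics/t16.png');hsv=cv2.cvtColor(im,cv2.COLOR_BGR2HSV)
m=((hsv[...,1]<50)&(hsv[...,2]>150)).astype('uint8');nl,l,st,c=cv2.connectedComponentsWithStats(m)
for i in range(1,nl):
    if 150<st[i,4]<800 and c[i][1]<240 and 180<c[i][0]<215:
        ys,xs=np.where(l==i);W=T.onz(np.c_[xs,ys],g[2]+22)[:,:2].astype('float32');print(st[i],W.mean(0),cv2.minAreaRect(W))
```

```text
t 21.45 rot [-0.1  0.  -0. ] |0| shift m [0.0003 0.017  0.0162] |0.024| joints [ 44.  68. -67. 100.  20.  41. -12.]
[605.70322232 178.85847325  74.43252816]
[189 154  18  18 310] [603.5087 185.0038] ((603.3279418945312, 184.49520874023438), (53.75932693481445, 52.05331039428711), 2.8888261318206787)
```

View pics/s16c.png

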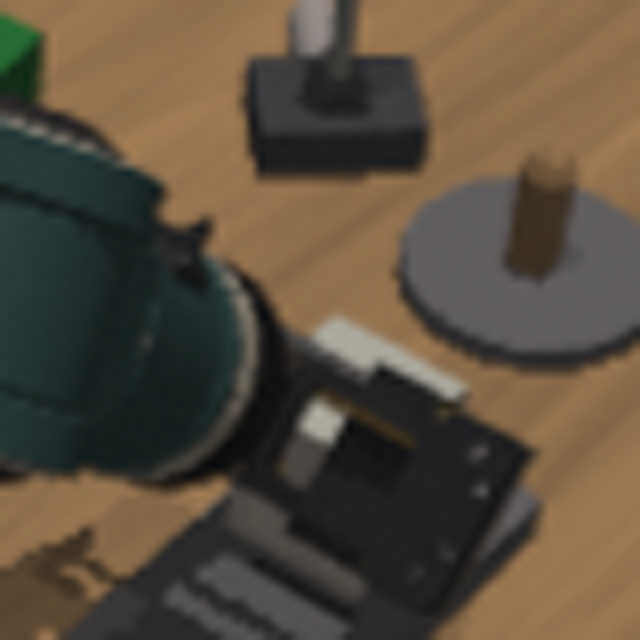

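View pics/t16c.png

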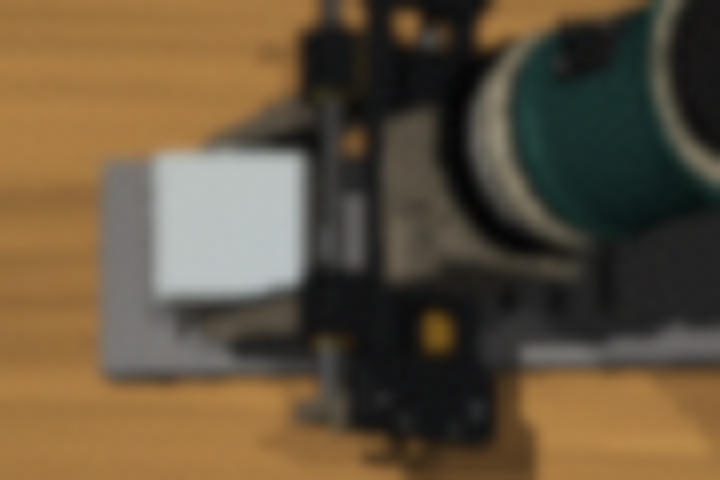

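{"method": "jog_arm", "body": {
  "motion": [0,0,0,0.001,0.005,0.003,-0.2,0,0,0,0.001,0.009,0.007,-0.2,0,0,0,0.001,0.013,0.011,-0.2,0,0,0,0.001,0.017,0.015,-0.2,0,0,0,0.001,0.0177,0.0155,-0.2]
}}

```text
t: 21.95
tcp_pos: [604.9, 213.3, 16.0]
tcp_rot: [[0.999, 0.033, -0.035], [0.049, -0.701, 0.712], [-0.001, -0.713, -0.701]]
contact_force: [-1.2, -1.6, 4.7]
gripper_width: 55.9
```

Run:
```python
from h import *
s=r.read_state();g=s['tcp_pos']-50*s['tcp_rot'][:,2];print(g,s['contact_force'],s['tcp_rot'][2])
```

```text
[606.7132586  177.72804852  51.03922635] [-1.23376347 -1.5834564   4.6882968 ] [-0.00110063 -0.71272968 -0.70143794]
```

{"method": "jog_arm", "body": {
  "motion": [0,0,0,0,0,0,0,0,0,0,0,0,0,0.3,0,0,0,0,0,0,0.5,0,0,0,0,0,0,0.6,0,0,0,0,0,0,0.6]
}}

```text
t: 22.45
tcp_pos: [605.0, 213.3, 16.0]
tcp_rot: [[0.999, 0.033, -0.035], [0.049, -0.701, 0.712], [-0.001, -0.713, -0.702]]
contact_force: [0.1, 0.5, -0.7]
gripper_width: 73.7
```

{"method": "jog_arm", "body": {
  "motion": [0,0,0,0,0,-0.02,0.6,0,0,0,0,0,-0.06,0.6,0,0,0,0,0,-0.1,0.6,0,0,0,0,0,-0.12,0.6,0,0,0,0,0,-0.13,0.6]
}}

```text
t: 22.95
tcp_pos: [610.9, 118.9, 108.4]
tcp_rot: [[0.999, 0.033, -0.032], [0.046, -0.701, 0.711], [0.001, -0.712, -0.702]]
contact_force: [0.0, 0.5, -0.5]
gripper_width: 73.3
```

Run:
```python
from h import *
shot('scene','s17');shot('top','t17')
crop('s17','s17c',250,130,370,220,6)
pick(1,160);pick(3,160)
```

```text
t 23.05 rot [-89.6   0.1  20.3] |92| shift m [-0.1606  0.1842 -0.1844] |0.306| joints [ 53.  65. -71.  97.  17.  53.  -8.]
t 23.05 rot [ -0.4 -10.6 -10.5] |15| shift m [-0.1426  0.1164 -0.1156] |0.217| joints [ 53.  65. -71.  97.  17.  53.  -8.]
```

View pics/s17c.png

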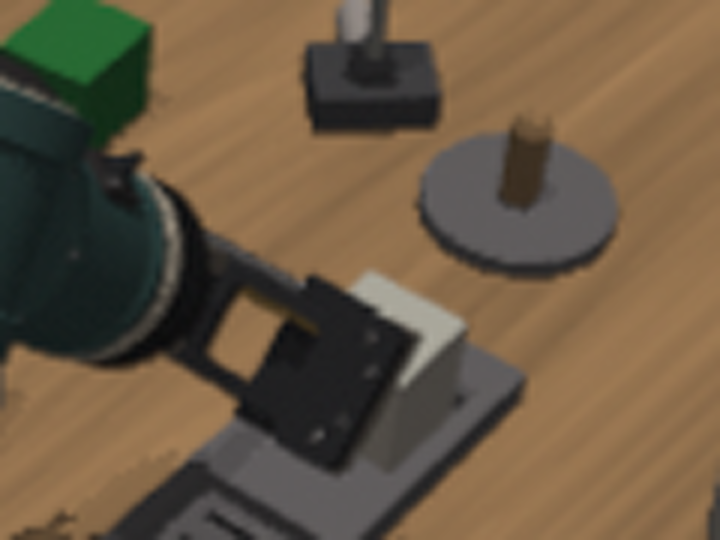

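View pics/t17.png

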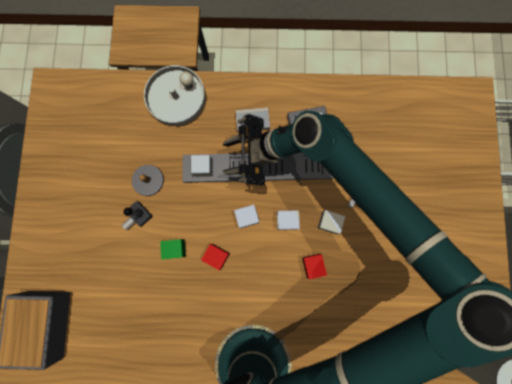

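{"method": "jog_arm", "body": {
  "motion": [0,-2,-2,-0.01,0.01,-0.03,0.7,0,-4,-4,-0.04,0.035,-0.06,0.7,0,-7,-7,-0.07,0.06,-0.08,0.7,-0.3,-9,-9,-0.11,0.09,-0.1,0.7,-0.4,-10.6,-10.5,-0.14,0.115,-0.115,0.7]
}}

```text
t: 23.55
tcp_pos: [476.2, -48.9, 105.4]
tcp_rot: [[0.952, 0.216, -0.218], [0.307, -0.672, 0.674], [-0.001, -0.708, -0.706]]
contact_force: [0.6, -0.3, -0.4]
gripper_width: 78.0
```

Run:
```python
from h import *
optics.read_camera('scene')
shot('top','t18')
im=cv2.imread('pics/t18.png');hsv=cv2.cvtColor(im,cv2.COLOR_BGR2HSV)
m=((hsv[...,1]<50)&(hsv[...,2]>120)).astype('uint8');nl,l,st,c=cv2.connectedComponentsWithStats(m)
for i in range(1,nl):
    if 150<st[i,4]<800 and c[i][1]<240 and 180<c[i][0]<345:
        ys,xs=np.where(l==i);W=T.onz(np.c_[xs,ys],72 if c[i][1]<180 else 56)[:,:2].astype('float32');print(st[i],W.mean(0),cv2.minAreaRect(W))
pick(3,110);pick(3,0)
```

```text
[236 109  34  21 592] [755.9447    22.825275] ((756.3408813476562, 22.700851440429688), (61.33885955810547, 101.9875717163086), 6.799128532409668)
[190 155  20  18 331] [606.0398  182.80606] ((605.6100463867188, 183.3760986328125), (54.2580451965332, 59.717105865478516), 1.464701533317566)
[235 205  24  23 396] [447.1915   32.02721] ((447.44744873046875, 32.17886734008789), (58.013675689697266, 65.48957824707031), 18.1904239654541)
[323 213  21  20 202] [ 430.72116 -242.55598] ((435.0745849609375, -235.91757202148438), (52.873260498046875, 54.48799514770508), 74.31709289550781)
[290 220  22  14 233] [ 417.95697 -130.56291] ((419.3717346191406, -135.05938720703125), (39.69514846801758, 64.46414184570312), 1.5565279722213745)
t 23.65 rot [-0.1  0.1 -0.3] |0| shift m [ 0.0005 -0.0029  0.0496] |0.050| joints [ 70.  67. -73.  99.  21.  74.  10.]
t 23.65 rot [-0.1  0.1 -0.3] |0| shift m [ 0.0006 -0.0027  0.1596] |0.160| joints [ 70.  67. -73.  99.  21.  74.  10.]
```

View pics/t18.png

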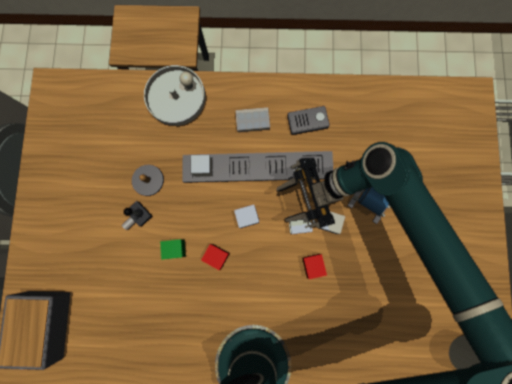

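```bash
cat >> h.py <<'E'
def pick(i,up,lean=45): 
    c,m=CUPS[i]; p,R=PK(m+90 if m<0 else m-90,m,c,up=up,lean=lean); go(p,R)
E
python3 - <<'E'
from h import *
pick(3,110,42);pick(3,0,42)
E
```

```text
t 23.65 rot [-3.1  0.1 -0.3] |3| shift m [ 0.0004 -0.006   0.0497] |0.050| joints [ 70.  67. -73.  99.  21.  74.  10.]
t 23.65 rot [-3.1  0.1 -0.3] |3| shift m [ 6.000e-04 -1.000e-04  1.595e-01] |0.159| joints [ 70.  67. -73.  99.  21.  74.  10.]
```

{"method": "jog_arm", "body": {
  "motion": [-3.1,0.1,-0.3,0.0004,-0.006,0.03,0.7,-3.1,0.1,-0.3,0.0004,-0.006,0.05,0.7,-3.1,0.1,-0.3,0.0005,-0.005,0.075,0.7,-3.1,0.1,-0.3,0.0005,-0.004,0.1,0.7,-3.1,0.1,-0.3,0.0005,-0.003,0.115,0.7]
}}

```text
t: 24.15
tcp_pos: [448.9, 30.5, 23.0]
tcp_rot: [[0.952, 0.226, -0.206], [0.305, -0.707, 0.638], [-0.002, -0.67, -0.742]]
contact_force: [0.3, 0.0, 0.3]
gripper_width: 78.1
```

Run:
```python
from h import *
shot('scene','s19');crop('s19','s19c',160,130,280,230,6)
pick(3,0,42)
```

```text
t 24.2 rot [-0.2  0.3  0.1] |0| shift m [0.0021 0.0029 0.0395] |0.040| joints [ 65.  68. -69. 109.  26.  59.   5.]
```

View pics/s19c.png

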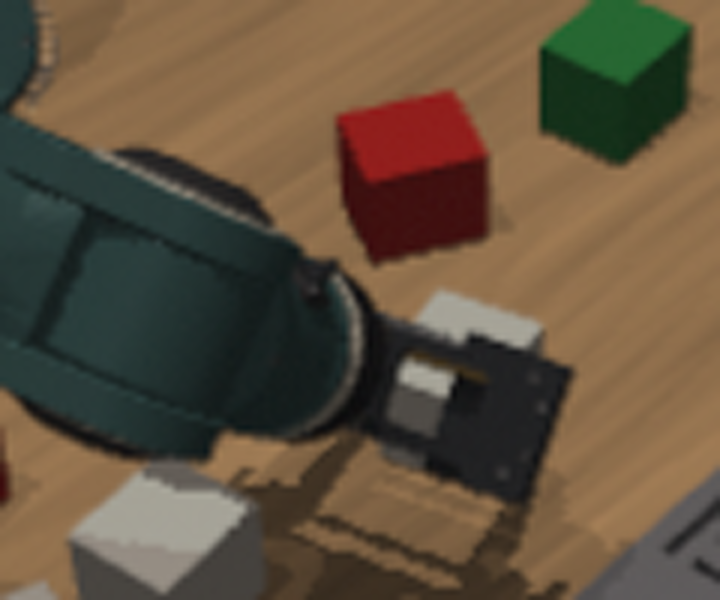

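{"method": "jog_arm", "body": {
  "motion": [0,0,0,0.001,0.002,0.01,0.7,0,0,0,0.002,0.003,0.02,0.7,0,0,0,0.002,0.003,0.03,0.7,0,0,0,0.002,0.003,0.039,0.7,0,0,0,0.002,0.003,0.039,0.7]
}}

```text
t: 24.7
tcp_pos: [441.1, 55.7, -9.3]
tcp_rot: [[0.951, 0.226, -0.21], [0.308, -0.705, 0.638], [-0.004, -0.672, -0.741]]
contact_force: [0.0, -0.4, -0.1]
gripper_width: 78.7
```

{"method": "jog_arm", "body": {
  "motion": [0,0,0,0,0,0,0.4,0,0,0,0,0,0,0.2,0,0,0,0,0,0,0,0,0,0,0,0,0,-0.2,0,0,0,0,0,0,-0.2]
}}

```text
t: 25.2
tcp_pos: [441.4, 55.4, -9.1]
tcp_rot: [[0.951, 0.226, -0.209], [0.308, -0.706, 0.638], [-0.004, -0.671, -0.741]]
contact_force: [-0.5, -1.6, 1.8]
gripper_width: 56.1
```

```bash
cat >> h.py <<'E'
def rel(i):
    s=r.read_state();g=s['tcp_pos']-50*s['tcp_rot'][:,2];c,m=CUPS[i];a=np.radians(m);mh=np.array([np.cos(a),np.sin(a),0]);d=np.array([*c,28])-g
    print('grasp',g.round(1),'m comp %.1f  Z comp %.1f lat %s'%(d@mh,d[2],(d@s['tcp_rot'][:,0]).round(1)),'lean',np.degrees(np.arccos(-s['tcp_rot'][2,2])),s['contact_force'].round(1),s['gripper_width'])
E
python3 - <<'E'
from h import *
rel(3)
E
```

```text
grasp [451.9  23.5  27.9] m comp 9.9  Z comp 0.1 lat 0.2 lean 42.182960401613386 [-0.5 -1.6  1.8] 56.061793212396644
```

{"method": "jog_arm", "body": {
  "motion": [0,0,0,0,-0.01,-0.012,-0.2,0,0,0,0,-0.03,-0.034,-0.2,0,0,0,0,-0.05,-0.056,-0.2,0,0,0,0,-0.07,-0.078,-0.2,-4,0,0,0,-0.08,-0.09,-0.2]
}}

```text
t: 25.7
tcp_pos: [443.3, 53.4, 112.8]
tcp_rot: [[0.952, 0.238, -0.19], [0.305, -0.749, 0.588], [-0.003, -0.618, -0.786]]
contact_force: [-0.1, -0.1, -0.5]
gripper_width: 56.0
```

Run:
```python
from h import *
place(3,130,48)
```

```text
t 25.7 rot [-85.6  -1.2  16.4] |87| shift m [ 0.1539  0.0718 -0.0363] |0.174| joints [ 65.  59. -76. 111.  22.  62.  -0.]
```

{"method": "jog_arm", "body": {
  "motion": [-8.4,-0.1,1.6,0.015,0.007,-0.007,-0.2,-16.8,-0.2,3.2,0.03,0.014,-0.014,-0.2,-25.2,-0.3,4.8,0.045,0.021,-0.02,-0.2,-33.6,-0.5,6.4,0.06,0.028,-0.025,-0.2,-42,-0.6,8,0.076,0.035,-0.03,-0.2]
}}

```text
t: 26.2
tcp_pos: [530.8, 32.8, 117.1]
tcp_rot: [[0.983, 0.182, -0.034], [0.179, -0.98, -0.086], [-0.049, 0.078, -0.996]]
contact_force: [-0.3, 0.0, -2.1]
gripper_width: 55.9
```

Run:
```python
from h import *
place(3,130,48)
```

```text
t 26.2 rot [-43.2  -0.8   8.2] |44| shift m [0.0814 0.021  0.0183] |0.086| joints [ 34.  36. -60. 107.  40.  63. -32.]
```

{"method": "jog_arm", "body": {
  "motion": [-8.4,-0.1,1.6,0.016,0.004,0.004,-0.2,-16.8,-0.2,3.2,0.032,0.008,0.008,-0.2,-25.2,-0.4,4.8,0.049,0.012,0.011,-0.2,-33.6,-0.6,6.4,0.065,0.017,0.015,-0.2,-42,-0.8,8,0.08,0.021,0.018,-0.2]
}}

```text
t: 26.7
tcp_pos: [613.2, 27.0, 98.6]
tcp_rot: [[0.999, 0.035, 0.039], [0.052, -0.684, -0.728], [0.001, 0.729, -0.684]]
contact_force: [0.7, -1.0, -1.1]
gripper_width: 55.5
```

{"method": "jog_arm", "body": {
  "motion": [-1,0,0,0,0,0,-0.2,-1,0,0,0,0,0,-0.2,-1,0,0,0,0,0,-0.2,-1,0,0,0,0,0,-0.2,-1,0,0,0,0,0,-0.2]
}}

```text
t: 27.2
tcp_pos: [613.6, 25.1, 100.2]
tcp_rot: [[0.999, 0.031, 0.039], [0.049, -0.672, -0.739], [0.003, 0.74, -0.672]]
contact_force: [0.6, -0.7, -0.7]
gripper_width: 55.6
```

```bash
cat >> h.py <<'E'
def held(name,x0,x1):
    im=shot('top',name);s=r.read_state();g=s['tcp_pos']-50*s['tcp_rot'][:,2];hsv=cv2.cvtColor(im,cv2.COLOR_BGR2HSV)
    m=((hsv[...,1]<50)&(hsv[...,2]>150)).astype('uint8');nl,l,st,c=cv2.connectedComponentsWithStats(m)
    print('g',g.round(1),'f',s['contact_force'].round(1),'w',round(s['gripper_width'],1))
    for i in range(1,nl):
        if 100<st[i,4]<800 and 130<c[i][1]<200 and x0<c[i][0]<x1:
            ys,xs=np.where(l==i);W=T.onz(np.c_[xs,ys],g[2]+22)[:,:2].astype('float32');print(st[i],W.mean(0),cv2.minAreaRect(W))
E
python3 - <<'E'
from h import *
held('t20',205,270); shot('scene','s20')
place(3,75,48);place(3,51,48)
crop('t20','t20c',170,130,290,200,6)
E
```

```text
g [611.6  62.3 133.6] f [ 0.  -0.7 -0.9] w 56.3
[226 147  20  19 348] [611.1452   62.67434] ((611.4679565429688, 64.5597152709961), (53.38475036621094, 54.89987564086914), 1.895207405090332)
t 27.3 rot [-0.2 -0.2 -0.1] |0| shift m [ 0.0003 -0.0428  0.0394] |0.058| joints [ -5.  48. -36.  94.  62.  90. -62.]
t 27.3 rot [-0.2 -0.2 -0.1] |0| shift m [ 0.0002 -0.0606  0.0556] |0.082| joints [ -5.  48. -36.  94.  62.  90. -62.]
```

View pics/t20c.png

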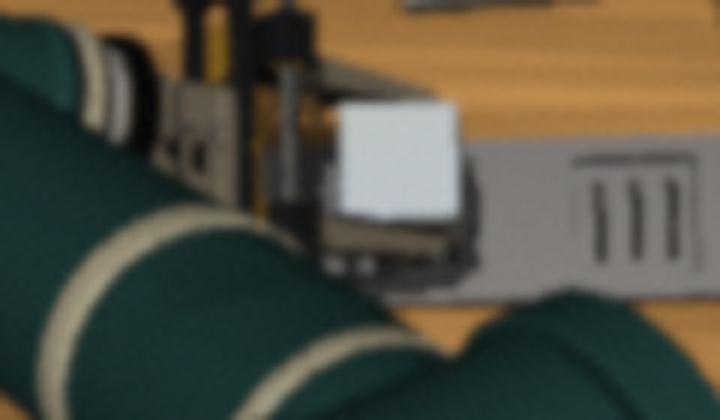

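View pics/s20.png

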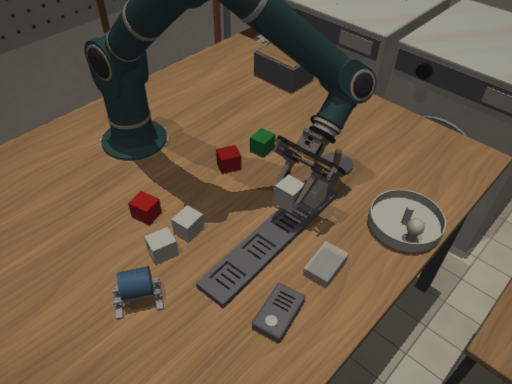

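{"method": "jog_arm", "body": {
  "motion": [0,0,0,0,-0.011,0.01,-0.2,0,0,0,0,-0.023,0.021,-0.2,0,0,0,0,-0.035,0.032,-0.2,0,0,0,0,-0.0425,0.0395,-0.2,0,0,0,0,-0.0425,0.0395,-0.2]
}}

```text
t: 27.8
tcp_pos: [612.3, 24.4, 39.0]
tcp_rot: [[0.999, 0.035, 0.036], [0.05, -0.67, -0.74], [-0.002, 0.741, -0.671]]
contact_force: [-0.5, 0.4, -0.4]
gripper_width: 55.6
```

Run:
```python
from h import *
held('t21',205,270); shot('scene','s21'); crop('s21','s21c',240,140,340,240,6)
place(3,51,48)
```

```text
g [611.   61.8  73.8] f [ 0.6 -0.7 -0.8] w 55.7
[229 153  18  18 306] [609.5393   62.12248] ((609.3849487304688, 62.708946228027344), (53.19782638549805, 52.01149368286133), 1.8697633743286133)
t 27.9 rot [-0.2 -0.1 -0. ] |0| shift m [ 0.0004 -0.0175  0.0158] |0.024| joints [ -6.  53. -34.  94.  65.  88. -66.]
```

View pics/s21c.png

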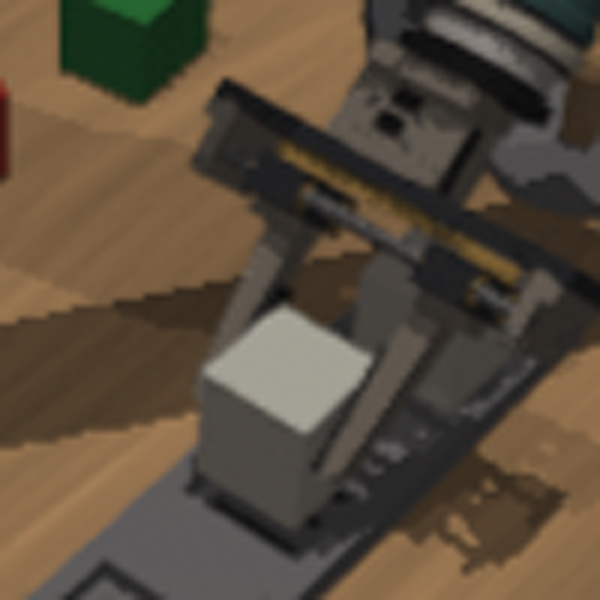

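{"method": "jog_arm", "body": {
  "motion": [0,0,0,0.001,-0.004,0.004,-0.2,0,0,0,0.001,-0.009,0.008,-0.2,0,0,0,0.001,-0.013,0.012,-0.2,0,0,0,0.001,-0.0172,0.0158,-0.2,0,0,0,0.001,-0.0172,0.0158,-0.2]
}}

```text
t: 28.4
tcp_pos: [614.0, 24.7, 16.9]
tcp_rot: [[0.999, 0.034, 0.038], [0.05, -0.671, -0.74], [0.0, 0.741, -0.672]]
contact_force: [0.1, 0.4, -0.4]
gripper_width: 56.1
```

{"method": "jog_arm", "body": {
  "motion": [0,0,0,0,-0.0006,0.0005,-0.2,0,0,0,0,-0.0011,0.001,-0.2,0,0,0,0,-0.0011,0.001,0,0,0,0,0,-0.0011,0.001,0.4,0,0,0,0,-0.0011,0.001,0.6]
}}

```text
t: 28.9
tcp_pos: [614.2, 24.7, 15.7]
tcp_rot: [[0.999, 0.033, 0.038], [0.05, -0.671, -0.74], [0.001, 0.741, -0.672]]
contact_force: [-0.2, 0.3, 0.3]
gripper_width: 70.3
```

{"method": "jog_arm", "body": {
  "motion": [0,0,0,0,0,0,0.6,0,0,0,0,0,-0.03,0.6,0,0,0,0,0,-0.07,0.6,0,0,0,0,0,-0.11,0.6,0,0,0,0,0,-0.14,0.6]
}}

```text
t: 29.4
tcp_pos: [608.9, 130.7, 111.4]
tcp_rot: [[0.999, 0.033, 0.039], [0.052, -0.672, -0.739], [0.002, 0.74, -0.673]]
contact_force: [0.3, -0.0, 0.1]
gripper_width: 73.5
```

Run:
```python
from h import *
optics.read_camera('top')
shot('scene','s22');shot('top','t22'); crop('s22','s22c',240,140,340,240,6)
crop('s22','s22d',130,180,250,270,6)
s=r.read_state();print(s['tcp_pos'],s['gripper_width'],s['joints'].round())
```

```text
[609.17647662 130.40316401 110.60947168] 73.67371805976902 [-13.  52. -37.  86.  59.  97. -64.]
```

View pics/s22c.png

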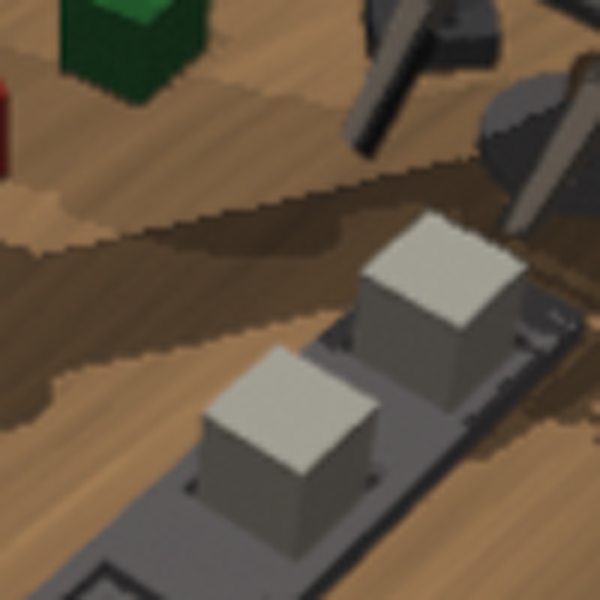

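View pics/t22.png

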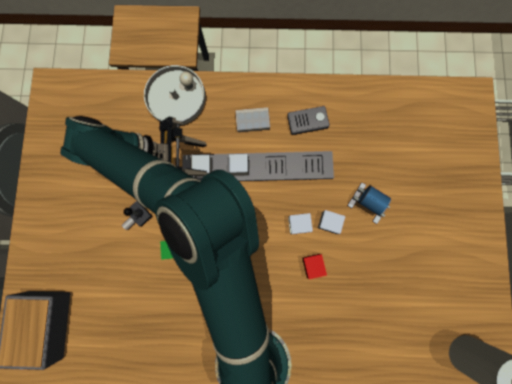

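View pics/s22d.png

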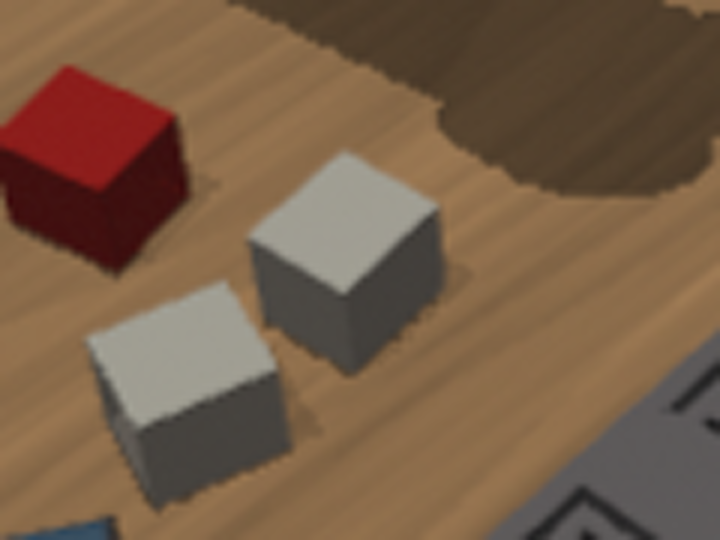

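```bash
cat >> h.py <<'E'
def cups(name,n):
    C=T if n=='top' else S
    im=cv2.imread(f'pics/{name}.png'); hsv=cv2.cvtColor(im,cv2.COLOR_BGR2HSV)
    m=((hsv[...,1]<50)&(hsv[...,2]>(130 if n=='top' else 140))).astype('uint8');nl,l,st,c=cv2.connectedComponentsWithStats(m)
    for i in range(1,nl):
        if 200<st[i,4]<500 and 130<c[i][0]<350 and 130<c[i][1]<260:
            ys,xs=np.where(l==i)
            z=56 if C.onz(c[i],56)[0][0]<540 else 72
            W=C.onz(np.c_[xs,ys],z)[:,:2].astype('float32'); rr=cv2.minAreaRect(W);print(n,c[i].round(),z,W.mean(0).round(1),np.round(rr[1],1),round(rr[2],1))
E
python3 - <<'E'
from h import *
cups('t22','top');cups('s22','scene')
E
```

```text
top [200. 162.] 72 [610.3 180.1] [54.2 53.4] 1.4
top [238. 162.] 72 [612.1  63.1] [54.3 62.9] 1.5
top [332. 221.] 56 [ 437.4 -232.5] [65.6 56.8] 73.0
top [300. 223.] 56 [ 429.  -134.2] [57.  67.7] 7.8
scene [314. 184.] 72 [608.2 182.1] [52.7 53.2] 4.5
scene [288. 208.] 72 [613.4  63.7] [54. 54.] 3.8
scene [187. 216.] 56 [ 431.3 -134.8] [54.8 62.1] 7.0
scene [160. 238.] 56 [ 439.3 -231.6] [62.4 54.2] 74.1
scene [327. 252.] 72 [778.2  17. ] [ 62.8 100.8] 6.6
```

```bash
cat >> h.py <<'E'
CUPS[2]=((430.3,-134.5),97.4)
POCK={1:(617.9,-57.5),2:(623.8,-177.4),3:(612.1,62.3),4:(606.2,182.2)}
E
python3 - <<'E'
from h import *
from kin import *
go((500,30,190),Rt(3,-90,5))
q=r.read_state()['joints']
c,m=CUPS[2]
q=np.array([40,30,-40,105,20,60,-10.])
for up in(130,0):
    p,R=PK(m-90,m,c,up=up,lean=30);b=ik(p,R,q,4);print(p.round(),b[0],b[1].round())
for z in(130,50):
    p,R=PL(2.8,-87.2,POCK[2],z,60);b=ik(p,R,b[1],4);print(p.round(),b[0],b[1].round())
E
```

```text
t 29.55 rot [42.7 -0.4 -0.2] |43| shift m [-0.1141  0.1226  0.0162] |0.168| joints [-13.  52. -37.  86.  59.  97. -64.]
[ 437. -184.   97.] 0.00036599439654039955 [ 73.  43. -51. 103.   8.  65.  29.]
[ 428. -120.  -15.] 0.00038742704053858565 [ 68.  52. -49. 110.  16.  51.  22.]
[ 626. -221.  105.] 0.0011262820857376665 [  7.  51. -29. 103.  79.  87. -64.]
[ 626. -221.   25.] 6.58429882902376e-05 [  6.  59. -26. 101.  82.  85. -69.]
```

{"method": "jog_arm", "body": {
  "motion": [8,0,0,-0.01,0,-0.03,0.7,16,0,0,-0.03,0.02,-0.04,0.7,24,0,0,-0.06,0.05,-0.03,0.7,32,-0.2,0,-0.09,0.085,-0.01,0.7,40,-0.4,-0.2,-0.114,0.12,0.015,0.7]
}}

```text
t: 30.05
tcp_pos: [511.1, 51.9, 183.2]
tcp_rot: [[0.999, 0.051, -0.0], [0.05, -0.979, -0.199], [-0.011, 0.199, -0.98]]
contact_force: [0.6, -1.2, -0.2]
gripper_width: 78.2
```

Run:
```python
from h import *
pick(2,150,30)
```

```text
t 30.05 rot [41.4 -0.1 -4.7] |42| shift m [-0.0846  0.2233  0.1162] |0.266| joints [ 29.  27. -58. 107.  36.  69. -41.]
```

{"method": "jog_arm", "body": {
  "motion": [8,0,-1,-0.016,0.042,0.01,0.7,16,0,-2,-0.033,0.084,0.03,0.7,24,0,-3,-0.05,0.13,0.055,0.7,32,0,-4,-0.067,0.175,0.085,0.7,40,0,-4.7,-0.084,0.22,0.114,0.7]
}}

```text
t: 30.55
tcp_pos: [451.7, -143.5, 133.8]
tcp_rot: [[0.993, 0.109, -0.05], [0.12, -0.905, 0.407], [-0.001, -0.41, -0.912]]
contact_force: [2.2, -1.1, 0.2]
gripper_width: 78.2
```

Run:
```python
from h import *
pick(2,110,30)
```

```text
t 30.55 rot [ 5.8 -0.2 -0.5] |6| shift m [-0.0197  0.048   0.0374] |0.064| joints [ 76.  44. -68. 107.  19.  64.  10.]
```

{"method": "jog_arm", "body": {
  "motion": [3,0,0,-0.01,0.024,0.018,0.7,5.8,-0.2,-0.5,-0.0197,0.048,0.037,0.7,5.8,-0.2,-0.5,-0.0197,0.048,0.037,0.7,5.8,-0.2,-0.5,-0.0197,0.048,0.037,0.7,5.8,-0.2,-0.5,-0.0197,0.048,0.037,0.7]
}}

```text
t: 31.05
tcp_pos: [436.0, -172.8, 81.7]
tcp_rot: [[0.991, 0.115, -0.065], [0.132, -0.859, 0.495], [0.001, -0.499, -0.866]]
contact_force: [0.7, -0.0, 0.7]
gripper_width: 78.5
```

Run:
```python
from h import *
pick(2,0,30)
shot('scene','s23');shot('top','t23');crop('s23','s23c',130,150,250,270,5)
```

```text
t 31.05 rot [0.  0.  0.2] |0| shift m [-0.0006  0.0019  0.1108] |0.111| joints [ 78.  52. -64. 105.  20.  65.  16.]
```

View pics/s23c.png

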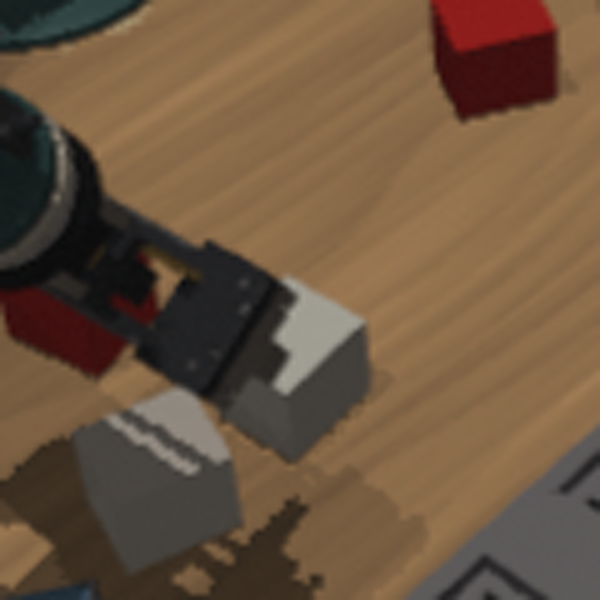

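View pics/t23.png

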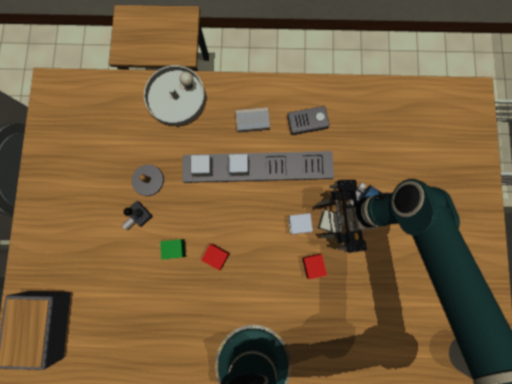

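{"method": "jog_arm", "body": {
  "motion": [0,0,0,0,0.002,0.03,0.7,0,0,0,0,0.002,0.06,0.7,0,0,0,-0.0005,0.002,0.09,0.7,0,0,0,-0.0005,0.002,0.11,0.7,0,0,0,-0.0005,0.002,0.11,0.7]
}}

```text
t: 31.65
tcp_pos: [427.7, -118.1, -14.7]
tcp_rot: [[0.991, 0.119, -0.069], [0.137, -0.859, 0.494], [-0.0, -0.499, -0.867]]
contact_force: [-0.1, -0.7, -0.1]
gripper_width: 78.3
```

{"method": "jog_arm", "body": {
  "motion": [0,0,0,0,0,0,0.4,0,0,0,0,0,0,0.2,0,0,0,0,0,0,0,0,0,0,0,0,0,-0.2,0,0,0,0,0,0,-0.2]
}}

```text
t: 32.15
tcp_pos: [428.6, -118.8, -13.7]
tcp_rot: [[0.991, 0.119, -0.067], [0.137, -0.859, 0.493], [0.001, -0.498, -0.867]]
contact_force: [-0.9, -1.0, 6.9]
gripper_width: 56.0
```

Run:
```python
from h import *
rel(2)
shot('scene','s24');crop('s24','s24c',130,150,250,270,5)
```

```text
grasp [ 431.9 -143.5   29.7] m comp 9.1  Z comp -1.7 lat -0.4 lean 29.83842646827035 [-0.9 -1.   6.9] 56.01371172504426
```

View pics/s24c.png

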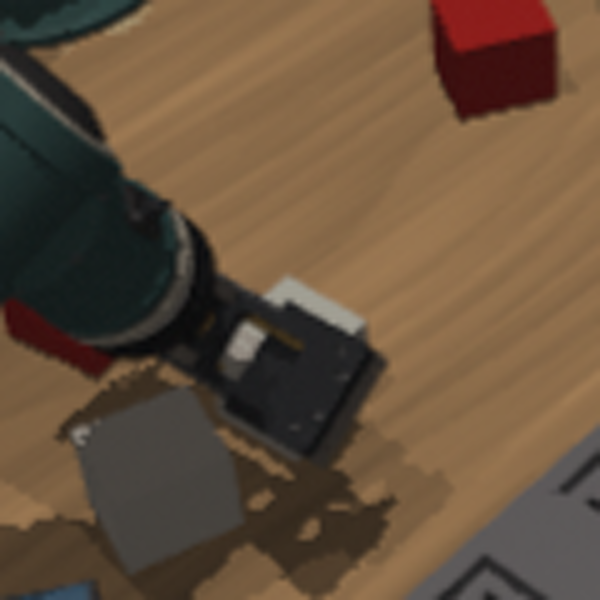

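{"method": "jog_arm", "body": {
  "motion": [0,0,0,0,-0.007,-0.013,-0.2,0,0,0,0,-0.02,-0.035,-0.2,0,0,0,0,-0.035,-0.061,-0.2,0,0,0,0,-0.05,-0.087,-0.2,-5,0,0,0,-0.055,-0.1,-0.2]
}}

```text
t: 32.7
tcp_pos: [430.0, -123.2, 101.9]
tcp_rot: [[0.991, 0.12, -0.053], [0.131, -0.9, 0.416], [0.003, -0.419, -0.908]]
contact_force: [0.7, 0.1, -1.0]
gripper_width: 56.1
```

Run:
```python
from h import *
place(2,135,60)
```

```text
t 32.7 rot [-84.7  -1.7   4.9] |85| shift m [ 0.1815  0.1079 -0.0581] |0.219| joints [ 77.  45. -67. 111.  20.  60.   9.]
```

{"method": "jog_arm", "body": {
  "motion": [-8.4,-0.2,0.5,0.018,0.01,-0.012,-0.2,-16.8,-0.3,1,0.036,0.021,-0.022,-0.2,-25.2,-0.5,1.5,0.054,0.032,-0.03,-0.2,-33.6,-0.7,2,0.072,0.043,-0.036,-0.2,-42,-0.8,2.5,0.09,0.054,-0.04,-0.2]
}}

```text
t: 33.2
tcp_pos: [529.6, -177.2, 118.9]
tcp_rot: [[0.996, 0.087, 0.019], [0.088, -0.949, -0.304], [-0.009, 0.304, -0.953]]
contact_force: [-0.3, -0.5, -2.0]
gripper_width: 55.8
```

Run:
```python
from h import *
place(2,135,60)
```

```text
t 33.2 rot [-42.3  -1.1   2.1] |42| shift m [0.0922 0.0468 0.0234] |0.106| joints [ 42.  30. -48. 111.  48.  59. -27.]
```

{"method": "jog_arm", "body": {
  "motion": [-8.4,-0.2,0.4,0.018,0.009,0.005,-0.2,-16.8,-0.4,0.8,0.037,0.018,0.01,-0.2,-25.2,-0.6,1.3,0.055,0.028,0.015,-0.2,-33.6,-0.8,1.7,0.074,0.037,0.019,-0.2,-42,-1.1,2.1,0.092,0.047,0.023,-0.2]
}}

```text
t: 33.7
tcp_pos: [627.3, -218.9, 111.9]
tcp_rot: [[0.999, 0.023, 0.045], [0.05, -0.5, -0.865], [0.002, 0.866, -0.5]]
contact_force: [-0.0, -1.5, -1.7]
gripper_width: 56.2
```

{"method": "jog_arm", "body": {
  "motion": [-0.8,0,0,0,0,0,-0.2,-0.8,0,0,0,0,0,-0.2,-0.8,0,0,0,0,0,-0.2,-0.8,0,0,0,0,0,-0.2,-0.8,0,0,0,0,0,-0.2]
}}

```text
t: 34.2
tcp_pos: [627.1, -220.4, 114.1]
tcp_rot: [[0.999, 0.019, 0.044], [0.048, -0.488, -0.871], [0.005, 0.873, -0.488]]
contact_force: [-0.0, 0.5, 0.2]
gripper_width: 56.0
```

Run:
```python
from h import *
held('t25',270,345); shot('scene','s25')
POCK[2]=(623.8,-175.7)
place(2,75,60);place(2,50,60)
```

```text
g [ 624.9 -176.6  138.1] f [ 0.  -0.1 -0. ] w 56.0
[310 144  21  19 371] [ 624.9131 -178.294 ] ((625.3482055664062, -177.80703735351562), (52.99369812011719, 56.962806701660156), 1.4492652416229248)
t 34.3 rot [ 0.8 -0.1 -0.2] |1| shift m [-0.0015 -0.0558  0.03  ] |0.063| joints [  8.  47. -27. 102.  78.  86. -59.]
t 34.3 rot [ 0.8 -0.1 -0.2] |1| shift m [-0.0016 -0.0777  0.0422] |0.088| joints [  8.  47. -27. 102.  78.  86. -59.]
```

View pics/t25.png

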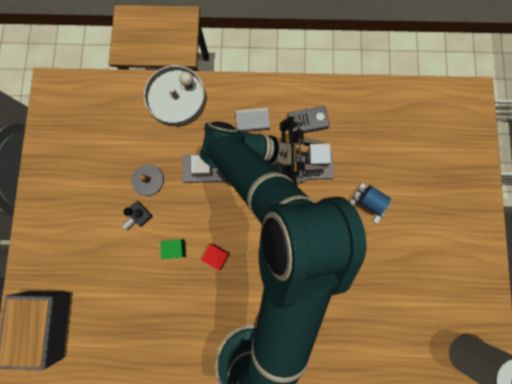

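View pics/s25.png

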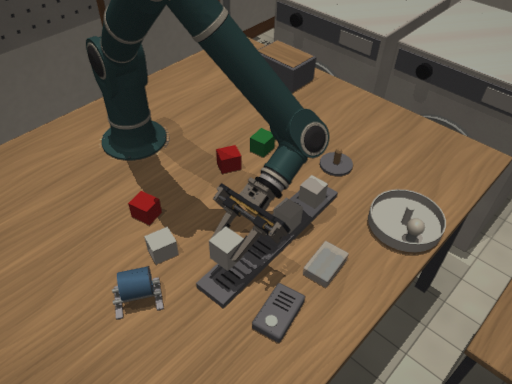

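{"method": "jog_arm", "body": {
  "motion": [0.4,0,0,0,-0.014,0.0075,-0.2,0.8,0,-0.2,-0.001,-0.028,0.015,-0.2,0.8,0,-0.2,-0.001,-0.042,0.023,-0.2,0.8,0,-0.2,-0.0015,-0.056,0.03,-0.2,0.8,0,-0.2,-0.0015,-0.056,0.03,-0.2]
}}

```text
t: 34.8
tcp_pos: [624.2, -218.7, 46.2]
tcp_rot: [[0.999, 0.029, 0.042], [0.051, -0.5, -0.864], [-0.004, 0.865, -0.501]]
contact_force: [-0.1, 0.7, -0.8]
gripper_width: 55.7
```

Run:
```python
from h import *
held('t26',270,345); shot('scene','s26'); crop('s26','s26c',190,200,290,300,6)
POCK[2]=(623.8,-175.7)
place(2,50,60)
```

```text
g [ 622.8 -175.4   72.7] f [ 0.5 -0.5  0.4] w 56.1
[307 151  19  18 329] [ 622.00055 -177.18213] ((621.9955444335938, -176.6453399658203), (53.11808395385742, 55.5860481262207), 1.4320402145385742)
t 34.9 rot [-0.  -0.1  0.1] |0| shift m [ 0.0003 -0.0205  0.0122] |0.024| joints [  7.  53. -26. 101.  81.  84. -64.]
```

View pics/s26c.png

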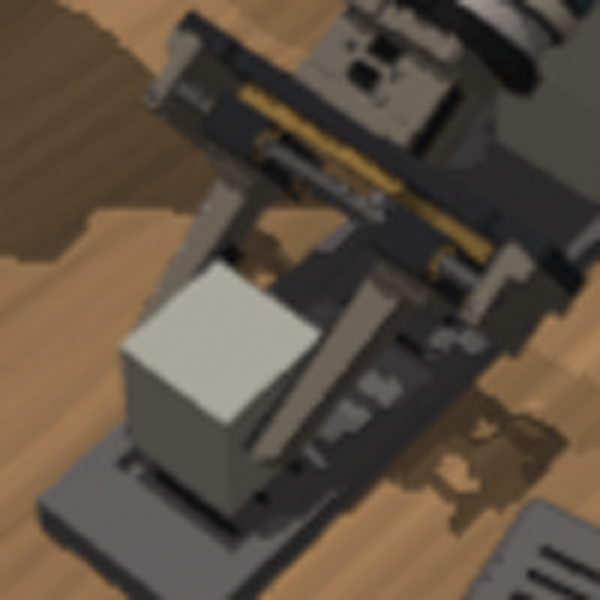

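{"method": "jog_arm", "body": {
  "motion": [0,0,0,0.001,-0.005,0.003,-0.2,0,0,0,0.001,-0.01,0.006,-0.2,0,0,0,0.001,-0.015,0.009,-0.2,0,0,0,0.001,-0.0205,0.0122,-0.2,0,0,0,0.001,-0.0205,0.0122,-0.2]
}}

```text
t: 35.4
tcp_pos: [626.1, -218.9, 23.9]
tcp_rot: [[0.999, 0.027, 0.043], [0.051, -0.5, -0.865], [-0.002, 0.866, -0.5]]
contact_force: [-0.1, -0.5, -1.4]
gripper_width: 56.0
```

{"method": "jog_arm", "body": {
  "motion": [0,0,0,0,-0.0006,0.0004,-0.2,0,0,0,0,-0.0012,0.0007,-0.2,0,0,0,0,-0.0012,0.0007,0,0,0,0,0,-0.0012,0.0007,0.4,0,0,0,0,-0.0012,0.0007,0.6]
}}

```text
t: 35.9
tcp_pos: [626.3, -219.0, 22.9]
tcp_rot: [[0.999, 0.027, 0.043], [0.051, -0.5, -0.865], [-0.001, 0.866, -0.5]]
contact_force: [0.5, -0.4, 0.2]
gripper_width: 70.3
```

{"method": "jog_arm", "body": {
  "motion": [0,0,0,0,0,0,0.6,0,0,0,0,0,-0.03,0.6,0,0,0,0,0,-0.06,0.6,5,0,0,0,0.02,-0.09,0.6,12,0,0,0,0.05,-0.11,0.6]
}}

```text
t: 36.4
tcp_pos: [622.6, -143.2, 119.0]
tcp_rot: [[0.998, 0.045, 0.04], [0.059, -0.673, -0.737], [-0.006, 0.738, -0.674]]
contact_force: [1.6, -1.2, 0.6]
gripper_width: 73.5
```

Run:
```python
from h import *
optics.read_camera('top')
shot('scene','s27');shot('top','t27'); cups('s27','scene');cups('t27','top')
s=r.read_state();print(s['tcp_pos'],s['tcp_rot'][2],s['joints'].round())
go((520,-150,200),Rt(-8,-105,5));pick(1,150)
crop('s27','s27c',130,160,290,300,5)
```

```text
scene [314. 184.] 72 [608.3 184.6] [51.3 51.3] 2.9
scene [160. 238.] 56 [ 439.4 -231.7] [62.9 54.3] 73.2
scene [327. 252.] 72 [778.  17.] [ 62.8 100.8] 6.6
top [315. 161.] 72 [ 623.8 -177.4] [58.  60.7] 4.1
top [198. 166.] 72 [596.8 187.3] [47.8 54.4] 1.5
top [332. 218.] 56 [ 449.2 -231.2] [65.1 42.9] 76.0
[ 624.93338239 -150.45888074  126.28817109] [ 0.0076668   0.74352887 -0.66865989] [ 11.  42. -35. 101.  69.  82. -54.]
t 36.55 rot [43.  -5.9  9.4] |44| shift m [-0.1042  0.0518 -0.0539] |0.128| joints [ 11.  42. -35. 101.  69.  82. -54.]
t 36.55 rot [  2.9 -13.6  12.3] |19| shift m [-0.165  -0.0219  0.015 ] |0.167| joints [ 11.  42. -35. 101.  69.  82. -54.]
```

View pics/s27c.png

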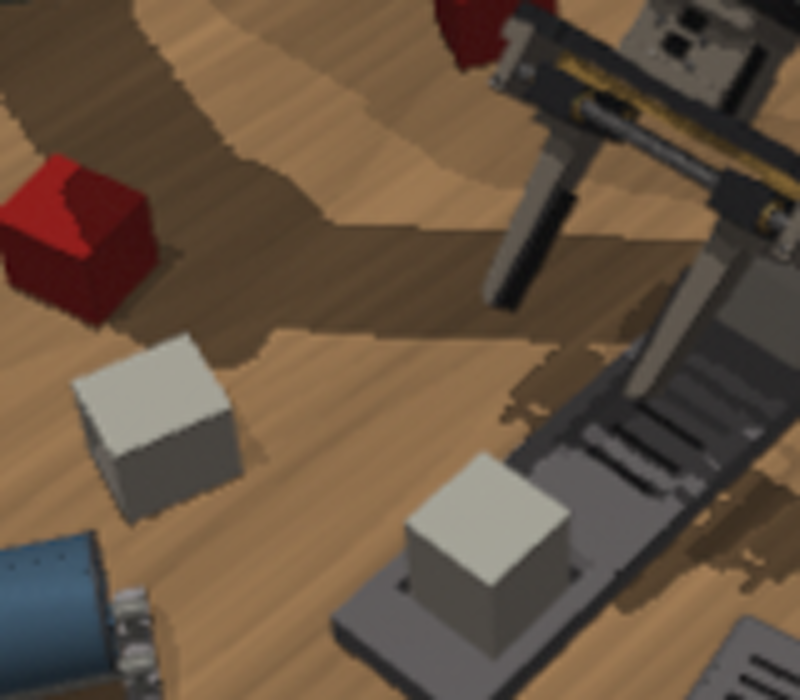

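{"method": "jog_arm", "body": {
  "motion": [0.6,-2.7,2.5,-0.033,-0.004,0.003,0.7,1.2,-5.4,5,-0.066,-0.009,0.006,0.7,1.7,-8,7.4,-0.1,-0.013,0.009,0.7,2.3,-11,10,-0.133,-0.017,0.012,0.7,2.9,-13.6,12.3,-0.165,-0.022,0.015,0.7]
}}

```text
t: 37.05
tcp_pos: [458.1, -154.9, 97.5]
tcp_rot: [[0.962, -0.19, -0.193], [-0.271, -0.68, -0.681], [-0.002, 0.708, -0.706]]
contact_force: [-0.5, 0.4, -0.1]
gripper_width: 78.3
```

Run:
```python
from h import *
optics.read_camera('scene')
pick(1,110);pick(1,0)
shot('scene','s28'); crop('s28','s28c',130,180,250,280,6)
```

```text
t 37.1 rot [0.2 0.5 0. ] |1| shift m [ 0.0062 -0.0009  0.0369] |0.037| joints [ 15.  38. -36. 113.  56.  81. -70.]
t 37.1 rot [0.2 0.5 0. ] |1| shift m [ 0.0071 -0.0014  0.1469] |0.147| joints [ 15.  38. -36. 113.  56.  81. -70.]
```

View pics/s28c.png

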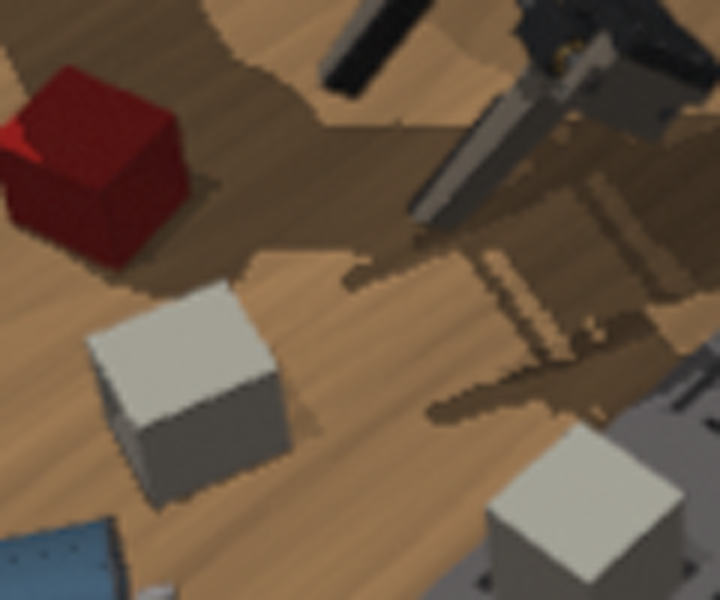

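{"method": "jog_arm", "body": {
  "motion": [0.2,0.5,0,0.006,-0.001,0.035,0.7,0.2,0.5,0,0.007,-0.001,0.07,0.7,0.2,0.5,0,0.007,-0.001,0.105,0.7,0.2,0.5,0,0.007,-0.001,0.135,0.7,0.2,0.5,0,0.007,-0.001,0.147,0.7]
}}

```text
t: 37.65
tcp_pos: [433.3, -259.3, -8.7]
tcp_rot: [[0.964, -0.186, -0.189], [-0.265, -0.68, -0.683], [-0.002, 0.709, -0.705]]
contact_force: [-0.0, 0.3, 0.5]
gripper_width: 78.1
```

{"method": "jog_arm", "body": {
  "motion": [0,0,0,0,0,0,0.7,0,0,0,0,0,0,0.4,0,0,0,0,0,0,0.1,0,0,0,0,0,0,-0.2,0,0,0,0,0,0,-0.2]
}}

```text
t: 38.15
tcp_pos: [434.4, -258.5, -8.0]
tcp_rot: [[0.965, -0.186, -0.187], [-0.264, -0.681, -0.683], [-0.0, 0.709, -0.706]]
contact_force: [-0.4, 1.7, 2.2]
gripper_width: 55.7
```

Run:
```python
from h import *
rel(1)
shot('scene','s29'); crop('s29','s29c',130,180,250,280,6)
```

```text
grasp [ 443.7 -224.3   27.2] m comp 9.3  Z comp 0.8 lat -2.9 lean 45.11403388210494 [-0.4  1.7  2.2] 55.69124765555875
```

View pics/s29c.png

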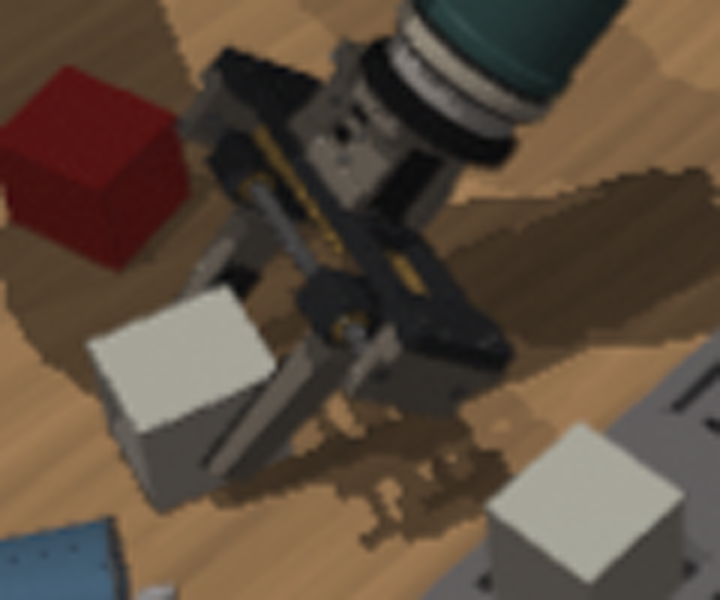

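{"method": "jog_arm", "body": {
  "motion": [0,0,0,0,0.01,-0.01,-0.2,0,0,0,0,0.028,-0.028,-0.2,0,0,0,0,0.048,-0.048,-0.2,0,0,0,0,0.07,-0.07,-0.2,5,0,0,0,0.08,-0.08,-0.2]
}}

```text
t: 38.7
tcp_pos: [435.8, -255.9, 106.6]
tcp_rot: [[0.966, -0.199, -0.166], [-0.259, -0.74, -0.62], [0.0, 0.642, -0.766]]
contact_force: [0.7, -1.0, -0.7]
gripper_width: 55.9
```

Run:
```python
from h import *
place(1,135)
```

```text
t 38.7 rot [ 84.2  -0.9 -19.5] |86| shift m [ 0.1137 -0.2133 -0.1697] |0.295| joints [ 28.  31. -35. 118.  60.  71. -59.]
```

{"method": "jog_arm", "body": {
  "motion": [8.2,0,-1.9,0.011,-0.02,-0.018,-0.2,16.4,-0.2,-3.8,0.022,-0.041,-0.035,-0.2,24.6,-0.3,-5.7,0.034,-0.062,-0.052,-0.2,32.8,-0.4,-7.6,0.045,-0.084,-0.069,-0.2,41,-0.5,-9.5,0.056,-0.105,-0.085,-0.2]
}}

```text
t: 39.2
tcp_pos: [526.2, -139.2, 106.9]
tcp_rot: [[0.992, -0.11, -0.055], [-0.109, -0.993, 0.034], [-0.058, -0.028, -0.998]]
contact_force: [-0.2, 0.3, -1.9]
gripper_width: 55.8
```

Run:
```python
from h import *
place(1,135)
```

```text
t 39.2 rot [43.  -0.5 -9.9] |44| shift m [ 0.077  -0.126   0.0063] |0.148| joints [ 50.  35. -51. 105.  29.  59. -19.]
```

{"method": "jog_arm", "body": {
  "motion": [8.4,-0.1,-1.9,0.015,-0.025,0,-0.2,16.8,-0.2,-3.8,0.03,-0.05,0.001,-0.2,25.2,-0.3,-5.8,0.046,-0.075,0.003,-0.2,33.6,-0.4,-7.7,0.062,-0.1,0.005,-0.2,42,-0.5,-9.7,0.077,-0.126,0.006,-0.2]
}}

```text
t: 39.7
tcp_pos: [617.3, -23.6, 101.1]
tcp_rot: [[0.999, 0.033, -0.03], [0.045, -0.721, 0.692], [0.001, -0.692, -0.722]]
contact_force: [-0.1, 0.6, 0.5]
gripper_width: 56.2
```

{"method": "jog_arm", "body": {
  "motion": [0.5,0,0,0,0,0,-0.2,0.5,0,0,0,0,0,-0.2,0.5,0,0,0,0,0,-0.2,0.5,0,0,0,0,0,-0.2,0.5,0,0,0,0,0,-0.2]
}}

```text
t: 40.2
tcp_pos: [617.5, -23.8, 103.1]
tcp_rot: [[0.999, 0.035, -0.03], [0.046, -0.718, 0.695], [0.003, -0.695, -0.719]]
contact_force: [0.7, 0.1, -0.7]
gripper_width: 55.5
```

Run:
```python
from h import *
held('t30',255,300); shot('scene','s30')
place(1,75);place(1,50)
```

```text
g [619.  -58.6 138.7] f [ 0.6  0.2 -0.4] w 55.7
[269 146  20  18 337] [618.07764  -57.171566] ((617.784912109375, -58.77183151245117), (50.01187515258789, 54.23954772949219), 1.42427659034729)
t 40.3 rot [ 0.9 -0.2 -0. ] |1| shift m [-0.0013  0.0424  0.0462] |0.063| joints [ 59.  63. -64.  90.  11.  63.   6.]
t 40.3 rot [ 0.9 -0.2 -0. ] |1| shift m [-0.0014  0.0598  0.0642] |0.088| joints [ 59.  63. -64.  90.  11.  63.   6.]
```

View pics/s30.png

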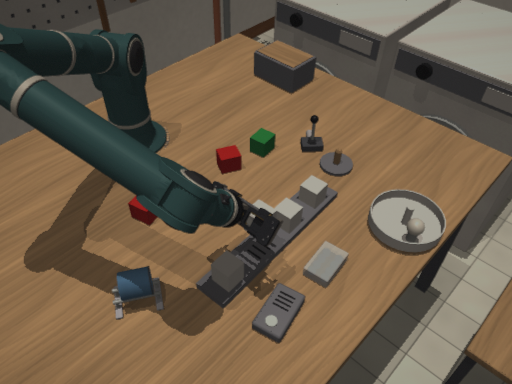

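View pics/t30.png

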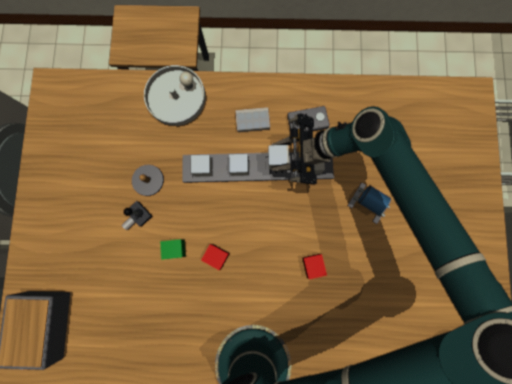

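{"method": "jog_arm", "body": {
  "motion": [0.4,0,0,0,0.01,0.011,-0.2,0.9,-0.2,0,-0.001,0.021,0.023,-0.2,0.9,-0.2,0,-0.001,0.032,0.035,-0.2,0.9,-0.2,0,-0.001,0.0424,0.0462,-0.2,0.9,-0.2,0,-0.001,0.0424,0.0462,-0.2]
}}

```text
t: 40.8
tcp_pos: [614.8, -21.8, 36.2]
tcp_rot: [[0.999, 0.031, -0.038], [0.048, -0.705, 0.708], [-0.005, -0.709, -0.706]]
contact_force: [0.4, 0.3, -1.9]
gripper_width: 56.3
```

Run:
```python
from h import *
held('t31',255,300); shot('scene','s31'); crop('s31','s31c',190,180,310,300,5)
place(1,50)
```

```text
g [617.4 -57.   73.3] f [-0.   0.5 -0.6] w 55.6
[268 152  18  18 298] [615.0451   -55.499126] ((615.63671875, -56.1846923828125), (53.10131072998047, 51.954139709472656), 1.310031771659851)
t 40.9 rot [-0.1  0.  -0.1] |0| shift m [-0.0002  0.0179  0.017 ] |0.025| joints [ 58.  68. -62.  90.  14.  60.   8.]
```

View pics/s31c.png

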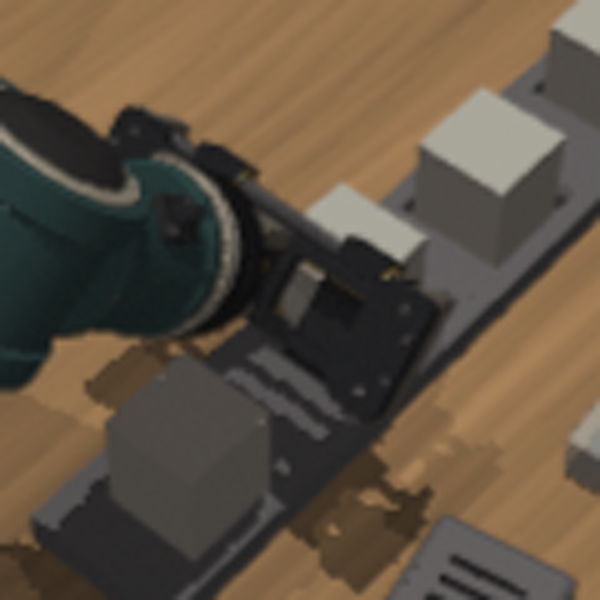

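{"method": "jog_arm", "body": {
  "motion": [0,0,0,0.001,0.004,0.003,-0.2,0,0,0,0.001,0.009,0.007,-0.2,0,0,0,0.001,0.014,0.012,-0.2,0,0,0,0.001,0.0185,0.0163,-0.2,0,0,0,0.001,0.0185,0.0163,-0.2]
}}

```text
t: 41.4
tcp_pos: [617.4, -23.0, 14.7]
tcp_rot: [[0.999, 0.033, -0.035], [0.048, -0.704, 0.708], [-0.001, -0.709, -0.705]]
contact_force: [-0.9, -1.3, 1.1]
gripper_width: 55.8
```

{"method": "jog_arm", "body": {
  "motion": [0,0,0,0,0.0005,0.0005,-0.2,0,0,0,0,0.001,0.001,-0.2,0,0,0,0,0.001,0.001,0,0,0,0,0,0.001,0.001,0.4,0,0,0,0,0.001,0.001,0.6]
}}

```text
t: 41.9
tcp_pos: [617.4, -23.0, 13.0]
tcp_rot: [[0.999, 0.033, -0.035], [0.048, -0.705, 0.708], [-0.001, -0.709, -0.705]]
contact_force: [-1.0, -0.4, -0.1]
gripper_width: 69.8
```

{"method": "jog_arm", "body": {
  "motion": [0,0,0,0,0,0,0.6,0,0,0,0,0,-0.03,0.6,0,0,0,0,0,-0.07,0.6,0,0,0,0,0,-0.11,0.6,0,0,0,0,0,-0.15,0.6]
}}

```text
t: 42.4
tcp_pos: [622.4, -130.1, 119.6]
tcp_rot: [[0.999, 0.033, -0.035], [0.048, -0.704, 0.708], [-0.002, -0.709, -0.705]]
contact_force: [0.6, -0.8, 0.6]
gripper_width: 74.0
```

Run:
```python
from h import *
optics.read_camera('top')
shot('scene','s32');shot('top','t32'); cups('s32','scene');cups('t32','top')
s=r.read_state();print(s['tcp_pos'],s['tcp_rot'][2],s['joints'].round())
crop('s32','s32c',190,150,350,300,5)
```

```text
scene [314. 184.] 72 [608.1 182.1] [54.4 55.1] 4.5
scene [288. 208.] 72 [613.6  63.3] [54.9 55. ] 2.4
scene [259. 234.] 72 [620.4 -58.1] [55.2 54.6] 3.1
scene [327. 252.] 72 [778.   16.7] [ 63.3 100.8] 6.6
top [277. 161.] 72 [618.4 -58.9] [54.2 56.3] 1.4
top [314. 159.] 72 [ 628.9 -173.5] [51.8 56. ] 6.0
top [200. 163.] 72 [605.7 182.7] [55.5 53.3] 2.8
top [238. 162.] 72 [612.1  64.1] [54.2 56.4] 1.4
[ 623.99854437 -131.77024082  120.03801111] [ 0.00144966 -0.70730195 -0.70691007] [ 63.  65. -64.  80.  12.  75.  11.]
```

View pics/s32c.png

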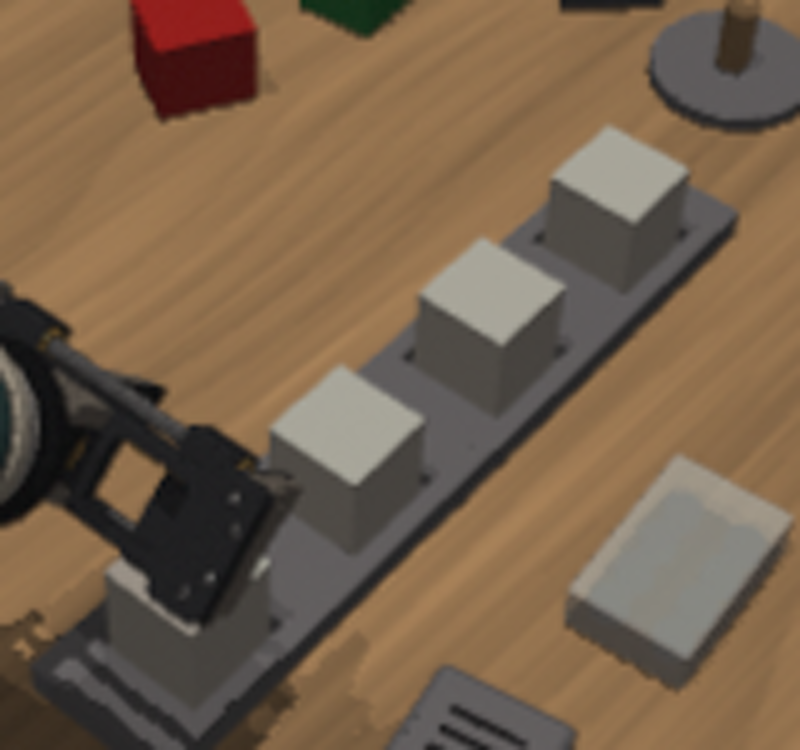

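View pics/t32.png

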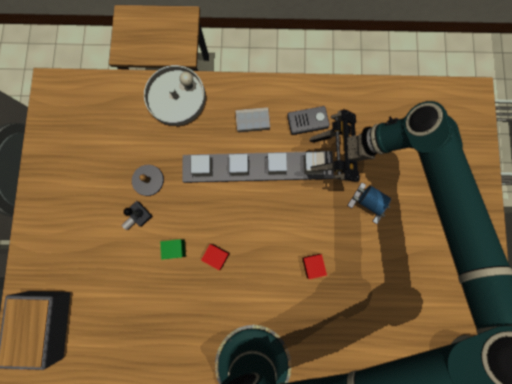

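Run:
```python
from h import *
crop('top0','mt',340,175,400,230,12);crop('scene0','ms',105,255,170,325,10)
```

```text
(no output)
```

View pics/mt.png

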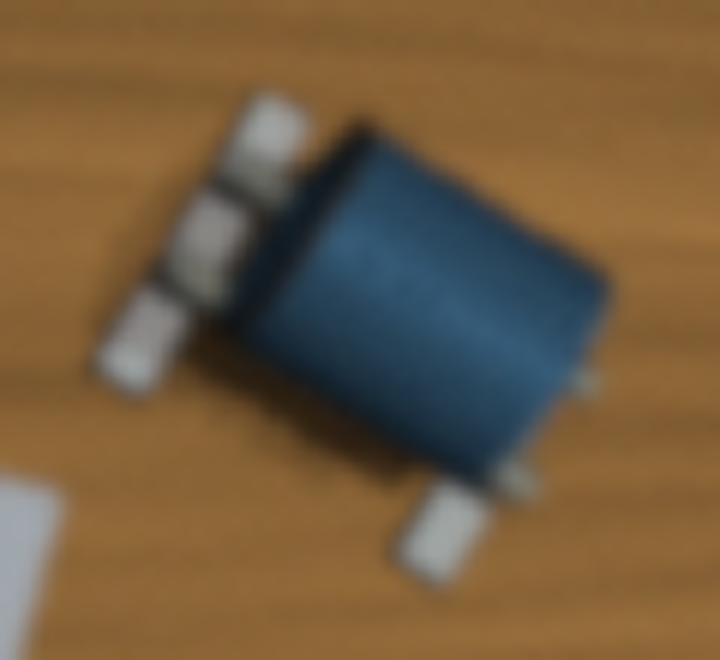

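View pics/ms.png

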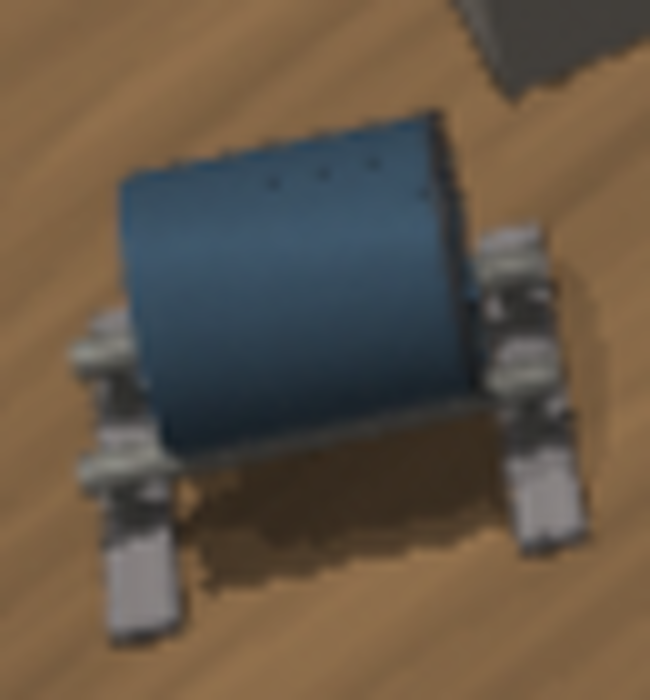

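Run:
```python
from h import *
from scipy.optimize import minimize
def blue(n):
    im=cv2.imread(f'pics/{n}.png').astype(int); return ((im[...,0]-im[...,2]>15)).astype('uint8')
M={}
for n,C,bx in(('top0',T,(345,180,395,225)),('scene0',S,(110,255,165,305))):
    m=blue(n); k=np.zeros_like(m); x0,y0,x1,y1=bx;k[y0:y1,x0:x1]=m[y0:y1,x0:x1]; 
    nl,l,st,c=cv2.connectedComponentsWithStats(k); i=1+st[1:,4].argmax(); M[n]=((l==i).astype('uint8'),C); print(n,st[i],c[i])
U=4
def render(C,cx,cy,az,z=64,R=33,L=36):
    a=np.radians(az);ax=np.array([np.cos(a),np.sin(a),0]);la=np.array([-np.sin(a),np.cos(a),0]);t=np.linspace(0,2*np.pi,60)
    ring=np.cos(t)[:,None]*la+np.sin(t)[:,None]*np.array([0,0,1.])
    c=np.array([cx,cy,z]);m=c+L*ax+R*ring;b=c-L*ax+R*ring
    im=np.zeros((384*U,512*U),'uint8')
    q=lambda P:(((C.proj(P)+.5)*U-.5)).round().astype(int)
    cv2.fillConvexPoly(im,cv2.convexHull(q(np.r_[m,b])),1)
    if (C.p-(c+L*ax))@ax>0: cv2.fillConvexPoly(im,cv2.convexHull(q(m)),0)
    return cv2.resize(im.astype('float32'),(512,384),interpolation=cv2.INTER_AREA)
def cost(x,which):
    return sum(np.abs(render(M[n][1],*x)-M[n][0]).sum() for n in which)
for w in(['top0'],['scene0'],['top0','scene0']):
    best=min((minimize(cost,[505,-359,a],args=(w,),method='Nelder-Mead',options=dict(initial_simplex=[[505,-359,a],[515,-359,a],[505,-349,a],[505,-359,a+10]])) for a in(50,60,70)),key=lambda s:s.fun)
    print(w,best.x,best.fun)
```

```text
top0 [361 187  29  28 484] [375.00619835 200.64049587]
scene0 [117 267  34  33 857] [133.47257876 282.78179697]
['top0'] [ 506.54808818 -357.2946146    59.86477955] 85.4375
['scene0'] [ 507.22970449 -356.25182939   54.30699848] 98.25
['top0', 'scene0'] [ 505.75693817 -356.9657598    57.97833526] 189.9375
```

Run:
```python
from h import *
from kin import *
c=(506.3,-357);m=60
s=r.read_state();q=np.array(s['joints'])
for jaw in(-30,150):
  b=(0,q)
  for up in(120,0):
    p,R=PK(jaw,m,c,up=up,lean=60,z=64);b=ik(p,R,b[1],4);print('pick',jaw,up,p.round(),'%.2f'%b[0],b[1].round())
  for P,ln in(((480,-100,200),0),((480,150,220),-20),((563,362,170),-30),((563,362,58),-30)):
    R=Rt(jaw,m,ln);b=ik(np.array(P)+50*R[:,2],R,b[1],4);print(jaw,P,ln,'%.2f'%b[0],b[1].round())
```

```text
pick -30 120 [ 471. -418.   99.] 0.00 [ 98.  71. -60.  79.   1.  79.  21.]
pick -30 0 [ 523. -328.   39.] 0.00 [ 94.  74. -59.  86.   2.  66.  21.]
-30 (480, -100, 200) 0 0.00 [ 54.  24. -57. 114.  24.  55. -45.]
-30 (480, 150, 220) -20 0.00 [ 10.  33. -52. 101.  32.  80. -83.]
-30 (563, 362, 170) -30 0.00 [-17.  55. -44.  70.  37.  99. -91.]
-30 (563, 362, 58) -30 0.00 [-18.  61. -42.  72.  40.  92. -93.]
pick 150 120 [ 471. -418.   99.] 6.08 [106.  86. -87.  85.  32.  79. 164.]
pick 150 0 [ 523. -328.   39.] 3.28 [103.  94. -87.  92.  40.  70. 164.]
150 (480, -100, 200) 0 0.00 [ 69.  45. -87. 114.  48.  71. 113.]
150 (480, 150, 220) -20 0.00 [ 21.  46. -75. 102.  45.  91.  84.]
150 (563, 362, 170) -30 0.00 [-13.  58. -54.  71.  43. 103.  85.]
150 (563, 362, 58) -30 0.00 [-14.  65. -51.  72.  47.  95.  83.]
```

Run:
```python
from h import *
go((520,-260,240),Rt(-15,75,52))
```

```text
t 42.55 rot [ 6.9 13.1 11.7] |19| shift m [-0.1093  0.0024 -0.1723] |0.204| joints [ 63.  65. -64.  80.  12.  75.  11.]
```

{"method": "jog_arm", "body": {
  "motion": [1.4,2.6,2.3,-0.022,-0.015,-0.035,1,2.8,5.2,4.7,-0.044,-0.015,-0.07,1,4.2,7.9,7,-0.066,-0.01,-0.105,1,5.6,10.5,9.4,-0.088,-0.005,-0.14,1,6.9,13.1,11.7,-0.109,0.002,-0.172,1]
}}

```text
t: 43.05
tcp_pos: [519.1, -259.1, 239.7]
tcp_rot: [[0.965, -0.161, 0.204], [-0.26, -0.593, 0.762], [-0.002, -0.789, -0.615]]
contact_force: [0.6, -0.5, 0.7]
gripper_width: 92.0
```

```bash
cat >> h.py <<'E'
MUG=((506.3,-357),60)
def mpick(up,lean=60): p,R=PK(-30,60,MUG[0],up=up,lean=lean,z=64); go(p,R)
E
python3 - <<'E'
from h import *
mpick(150)
E
```

```text
t 43.05 rot [ 7.9 12.4  8.3] |17| shift m [-0.0115  0.2167 -0.0735] |0.229| joints [ 86.  58. -69.  86.   1.  78.  10.]
```

{"method": "jog_arm", "body": {
  "motion": [1.6,2.5,1.7,-0.002,0.043,-0.015,1,3.2,5,3.3,-0.004,0.086,-0.03,1,4.8,7.5,5,-0.007,0.13,-0.045,1,6.4,10,6.7,-0.01,0.175,-0.06,1,7.9,12.4,8.3,-0.0115,0.2167,-0.0735,1]
}}

```text
t: 43.55
tcp_pos: [457.0, -440.7, 111.1]
tcp_rot: [[0.865, -0.252, 0.433], [-0.501, -0.43, 0.751], [-0.003, -0.867, -0.498]]
contact_force: [0.8, -0.6, -0.1]
gripper_width: 91.8
```

{"method": "jog_arm", "body": {
  "motion": [0,0,0,0,0,0,1,0,0,0,0,0,0,1,0,0,0,0,0,0,1,0,0,0,0,0,0,1,0,0,0,0,0,0,1]
}}

```text
t: 44.05
tcp_pos: [458.0, -439.4, 112.3]
tcp_rot: [[0.867, -0.25, 0.431], [-0.499, -0.432, 0.752], [-0.002, -0.867, -0.499]]
contact_force: [-0.5, -0.9, -0.8]
gripper_width: 91.9
```

Run:
```python
from h import *
mpick(100);mpick(0)
shot('scene','s33');shot('top','t33')
crop('s33','s33c',70,230,190,340,6)
s=r.read_state();print(s['tcp_pos'],s['contact_force'])
```

```text
t 44.05 rot [-0.1  0.1 -0.1] |0| shift m [ 0.0008 -0.0009  0.0482] |0.048| joints [ 96.  72. -62.  75.   2.  80.  18.]
t 44.05 rot [-0.1  0.1 -0.1] |0| shift m [ 0.001  -0.0007  0.1482] |0.148| joints [ 96.  72. -62.  75.   2.  80.  18.]
[ 457.54788745 -440.09234977  111.84072405] [ 0.71962308 -0.3397924   0.32670485]
```

View pics/s33c.png

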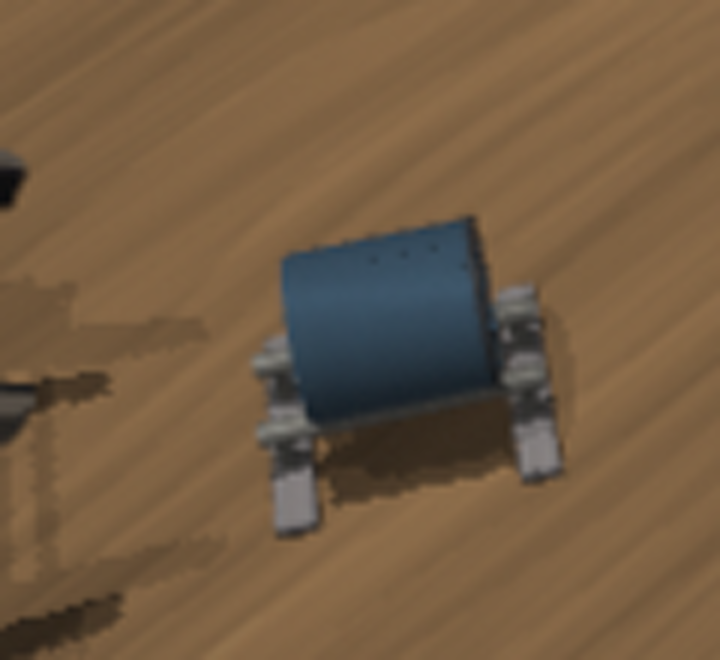

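View pics/t33.png

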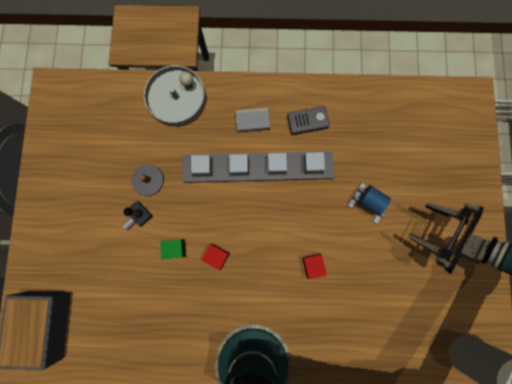

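Run:
```python
from h import *
s=r.read_state();R=s['tcp_rot'];p=s['tcp_pos']-31*R[:,2]
print(T.proj([p+k*R[:,0] for k in(46,-46)]))
crop('t33','t33c',340,170,490,280,5)
mpick(50);
```

```text
[[425.45856406 206.15062936]
 [410.56644562 233.57999983]]
t 44.15 rot [-0.1  0.1 -0.1] |0| shift m [ 0.0008 -0.0017  0.0987] |0.099| joints [ 96.  72. -62.  75.   2.  80.  18.]
```

View pics/t33c.png

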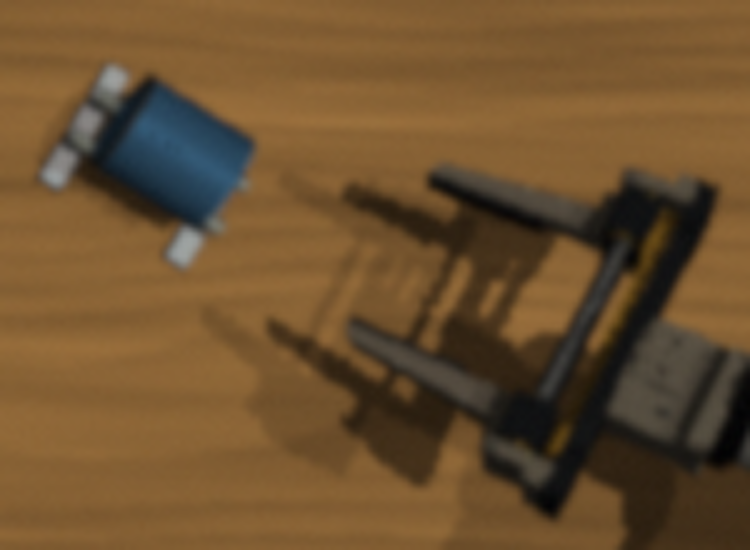

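{"method": "jog_arm", "body": {
  "motion": [0,0,0,0.001,-0.001,0.035,1,0,0,0,0.001,-0.001,0.07,1,0,0,0,0.001,-0.001,0.1,1,0,0,0,0.001,-0.001,0.13,1,0,0,0,0.001,-0.001,0.148,1]
}}

```text
t: 44.65
tcp_pos: [523.0, -326.1, 38.3]
tcp_rot: [[0.868, -0.25, 0.429], [-0.497, -0.431, 0.753], [-0.003, -0.867, -0.499]]
contact_force: [0.1, -0.4, 0.3]
gripper_width: 91.7
```

{"method": "jog_arm", "body": {
  "motion": [0,0,0,0,0,0,1,0,0,0,0,0,0,0.8,0,0,0,0,0,0,0.6,0,0,0,0,0,0,0.4,0,0,0,0,0,0,0.2],
  "squeeze": 20
}}

```text
t: 45.15
tcp_pos: [524.2, -328.6, 39.5]
tcp_rot: [[0.865, -0.25, 0.434], [-0.501, -0.432, 0.75], [-0.0, -0.866, -0.499]]
contact_force: [2.5, -3.8, 2.4]
gripper_width: 67.1
```

{"method": "jog_arm", "body": {
  "motion": [0,0,0,0,0,0,0,0,0,0,0,0,0,0,0,0,0,0,0,0,0,0,0,0,0,0,0,0,0,0,0,0,0,0,0]
}}

```text
t: 45.65
tcp_pos: [524.2, -329.0, 39.4]
tcp_rot: [[0.865, -0.251, 0.434], [-0.501, -0.432, 0.75], [-0.0, -0.866, -0.5]]
contact_force: [0.4, -2.8, 1.9]
gripper_width: 66.8
```

Run:
```python
from h import *
s=r.read_state();g=s['tcp_pos']-50*s['tcp_rot'][:,2];print(g,s['contact_force'],s['gripper_width'],s['tcp_rot'][2])
d=np.array([506.3,-357,64])-g; print('m',d[:2]@[.5,.866],'lat',d@s['tcp_rot'][:,0])
shot('scene','s34')
crop('s34','s34c',70,230,190,340,6)
```

```text
[ 502.48351394 -366.45580977   64.42446065] [ 0.35031658 -2.78499374  1.88402823] 66.83021078220965 [-1.40856749e-04 -8.66299174e-01 -4.99525497e-01]
m 10.09697428994086 lat -1.4400662096544417
```

View pics/s34c.png

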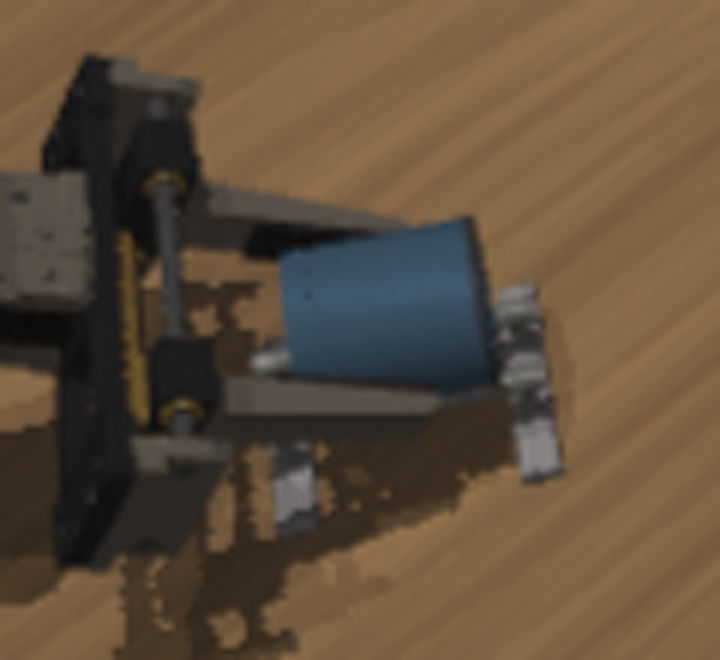

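{"method": "jog_arm", "body": {
  "motion": [0,0,0,0,-0.01,-0.006,0,0,0,0,0,-0.03,-0.017,0,0,0,0,0,-0.055,-0.032,0,0,0,0,0,-0.08,-0.046,0,0,0,0,0,-0.1,-0.058,0]
}}

```text
t: 46.2
tcp_pos: [524.3, -328.3, 158.4]
tcp_rot: [[0.866, -0.249, 0.433], [-0.5, -0.434, 0.75], [0.001, -0.866, -0.5]]
contact_force: [0.6, -0.3, -1.5]
gripper_width: 67.3
```

```bash
cat >> h.py <<'E'
def mgo(P,ln):
    R=Rt(-30,60,ln); go(np.array(P)+50*R[:,2],R)
E
python3 - <<'E'
from h import *
mgo((490,-260,200),30)
E
```

```text
t 46.2 rot [-30.   -0.    0.1] |30| shift m [-0.0638 -0.0321  0.0588] |0.093| joints [ 93.  67. -66.  87.  -1.  68.  12.]
```

{"method": "jog_arm", "body": {
  "motion": [-6,0,0,-0.013,-0.0064,0.01,0,-12,0,0,-0.026,-0.013,0.02,0,-18,0,0,-0.038,-0.019,0.033,0,-24,0,0,-0.051,-0.026,0.046,0,-30,0,0,-0.064,-0.032,0.059,0]
}}

```text
t: 46.7
tcp_pos: [501.9, -236.8, 157.8]
tcp_rot: [[0.866, -0.433, 0.249], [-0.5, -0.753, 0.429], [0.002, -0.496, -0.868]]
contact_force: [-0.0, 0.4, -0.6]
gripper_width: 67.0
```

Run:
```python
from h import *
mgo((480,-60,210),0)
```

```text
t 46.7 rot [-29.8  -0.1   0.1] |30| shift m [-0.1073 -0.1247  0.0685] |0.178| joints [ 85.  41. -63. 104.   8.  54.  -5.]
```

{"method": "jog_arm", "body": {
  "motion": [-6,0,0,-0.021,-0.025,0.014,0,-12,0,0,-0.043,-0.05,0.027,0,-18,0,0,-0.064,-0.075,0.041,0,-24,0,0,-0.086,-0.1,0.055,0,-30,0,0,-0.107,-0.125,0.069,0]
}}

```text
t: 47.2
tcp_pos: [479.5, -58.1, 161.4]
tcp_rot: [[0.866, -0.5, -0.0], [-0.5, -0.866, -0.011], [0.005, 0.01, -1.0]]
contact_force: [0.9, -0.7, -1.7]
gripper_width: 66.7
```

Run:
```python
from h import *
mgo((480,120,220),-15)
```

```text
t 47.2 rot [-14.4  -0.3  -0.1] |14| shift m [-0.0886 -0.1414 -0.0121] |0.167| joints [ 48.  21. -54. 113.  21.  56. -47.]
```

{"method": "jog_arm", "body": {
  "motion": [-3,0,0,-0.018,-0.028,-0.002,0,-6,0,0,-0.035,-0.057,-0.005,0,-9,0,0,-0.053,-0.085,-0.007,0,-12,0,0,-0.071,-0.113,-0.01,0,-14.4,-0.3,0,-0.0886,-0.141,-0.012,0]
}}

```text
t: 47.7
tcp_pos: [471.9, 110.9, 172.8]
tcp_rot: [[0.866, -0.483, -0.129], [-0.5, -0.836, -0.226], [0.001, 0.26, -0.966]]
contact_force: [1.0, 1.1, -0.5]
gripper_width: 66.9
```

Run:
```python
from h import *
mgo((540,260,220),-25)
```

```text
t 47.7 rot [-9.9 -0.1  0. ] |10| shift m [-0.0155 -0.1366 -0.0388] |0.143| joints [ 15.  28. -51. 104.  29.  74. -77.]
```

{"method": "jog_arm", "body": {
  "motion": [-2,0,0,-0.003,-0.027,-0.008,0,-4,0,0,-0.006,-0.055,-0.016,0,-6,0,0,-0.009,-0.082,-0.023,0,-8,0,0,-0.012,-0.11,-0.031,0,-9.9,0,0,-0.0155,-0.1366,-0.039,0]
}}

```text
t: 48.2
tcp_pos: [528.6, 243.5, 175.7]
tcp_rot: [[0.867, -0.452, -0.211], [-0.499, -0.785, -0.367], [0.0, 0.423, -0.906]]
contact_force: [0.4, -0.5, -2.1]
gripper_width: 67.1
```

Run:
```python
from h import *
mgo((563,362,165),-30)
```

```text
t 48.2 rot [-5. -0.  0.] |5| shift m [-0.0294 -0.1088  0.0088] |0.113| joints [ -7.  43. -45.  82.  33.  93. -86.]
```

{"method": "jog_arm", "body": {
  "motion": [-1,0,0,-0.006,-0.022,0,0,-2,0,0,-0.012,-0.044,0.002,0,-3,0,0,-0.018,-0.066,0.004,0,-4,0,0,-0.024,-0.088,0.007,0,-5,0,0,-0.0294,-0.1088,0.0088,0]
}}

```text
t: 48.7
tcp_pos: [549.3, 341.9, 122.0]
tcp_rot: [[0.867, -0.431, -0.251], [-0.498, -0.751, -0.434], [-0.001, 0.501, -0.865]]
contact_force: [0.2, 0.5, -1.4]
gripper_width: 67.1
```

{"method": "jog_arm", "body": {
  "motion": [0,0,0,0,0,0,0,0,0,0,0,0,0,0,0,0,0,0,0,0,0,0,0,0,0,0,0,0,0,0,0,0,0,0,0]
}}

```text
t: 49.2
tcp_pos: [549.8, 341.1, 123.0]
tcp_rot: [[0.866, -0.432, -0.25], [-0.5, -0.75, -0.433], [-0.0, 0.5, -0.866]]
contact_force: [-0.5, -0.2, -1.4]
gripper_width: 67.0
```

Run:
```python
from h import *
mgo((563,362,165),-30)
shot('scene','s35');shot('top','t35')
crop('s35','s35c',270,60,390,190,5);crop('t35','t35c',100,120,220,240,5)
```

```text
t 49.2 rot [0. 0. 0.] |0| shift m [ 0.0009 -0.0004  0.0013] |0.002| joints [-20.  55. -41.  67.  35. 100. -90.]
```

View pics/s35c.png

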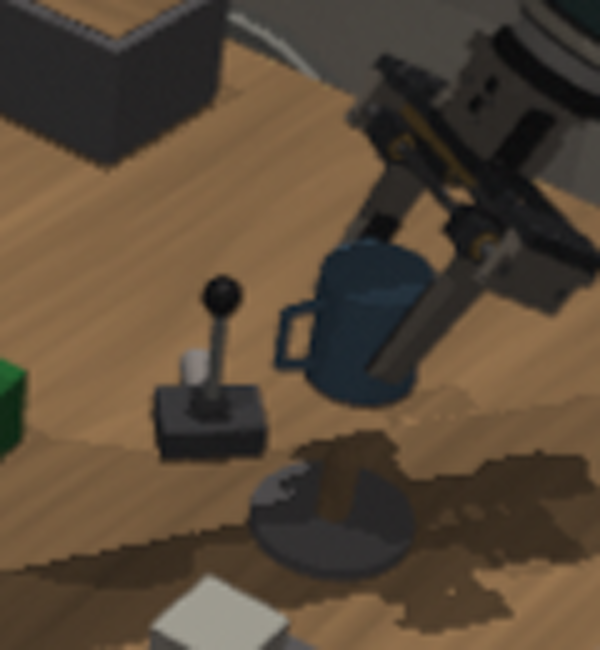

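View pics/t35c.png

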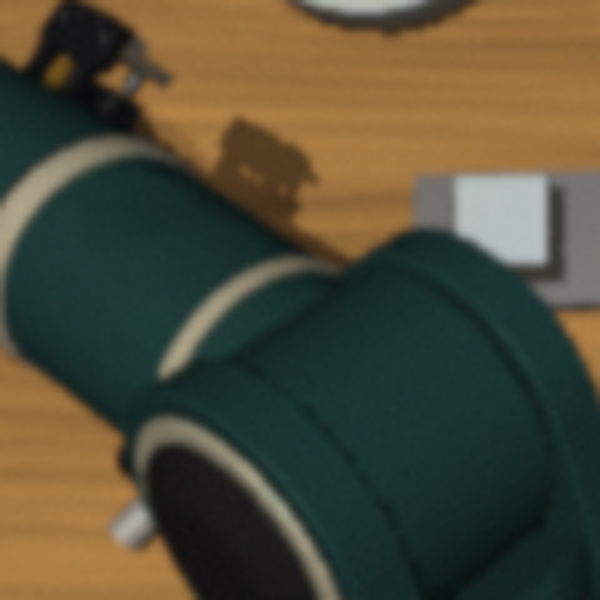

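Run:
```python
from h import *
s=r.read_state();g=s['tcp_pos']-50*s['tcp_rot'][:,2];print(g,((S.proj(g-[0,0,46])-[270,60])*5+2).round(),((S.proj(g+[0,0,26])-[270,60])*5+2).round())
mgo((563,362,85),-30);mgo((563,362,60),-30)
```

```text
[562.21323332 362.99522389 165.88812731] [[355. 376.]] [[374. 276.]]
t 49.3 rot [0.  0.  0.1] |0| shift m [ 0.0012 -0.0401  0.0703] |0.081| joints [-20.  55. -41.  67.  35. 100. -90.]
t 49.3 rot [0.  0.  0.1] |0| shift m [ 0.0013 -0.0526  0.0919] |0.106| joints [-20.  55. -41.  67.  35. 100. -90.]
```

{"method": "jog_arm", "body": {
  "motion": [0,0,0,0.001,-0.01,0.0175,0,0,0,0,0.001,-0.02,0.035,0,0,0,0,0.001,-0.03,0.053,0,0,0,0,0.001,-0.04,0.07,0,0,0,0,0.001,-0.04,0.07,0]
}}

```text
t: 49.8
tcp_pos: [548.4, 338.8, 37.3]
tcp_rot: [[0.867, -0.429, -0.255], [-0.499, -0.748, -0.437], [-0.003, 0.506, -0.863]]
contact_force: [-1.4, -0.6, -1.5]
gripper_width: 67.1
```

Run:
```python
from h import *
mgo((563,362,60),-30)
shot('scene','s36');crop('s36','s36c',270,60,390,190,5)
```

```text
t 49.8 rot [0.4 0.1 0.2] |0| shift m [ 0.0011 -0.0125  0.0166] |0.021| joints [-20.  61. -39.  69.  37.  94. -91.]
```

View pics/s36c.png

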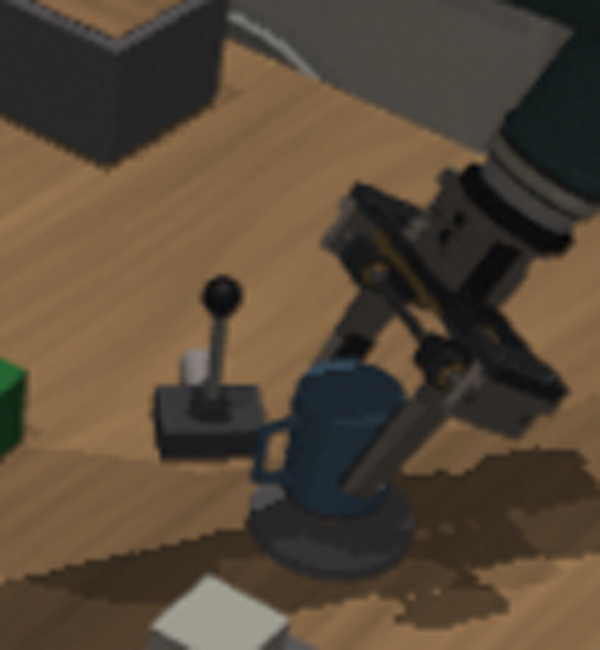

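{"method": "jog_arm", "body": {
  "motion": [0.2,0,0,0.001,-0.003,0.004,0,0.4,0,0,0.001,-0.006,0.008,0,0.4,0,0,0.001,-0.009,0.012,0,0.4,0,0,0.001,-0.0125,0.0166,0,0.4,0,0,0.001,-0.0125,0.0166,0]
}}

```text
t: 50.35
tcp_pos: [550.9, 341.1, 18.0]
tcp_rot: [[0.867, -0.431, -0.251], [-0.499, -0.752, -0.431], [-0.003, 0.499, -0.867]]
contact_force: [-0.4, -0.1, -1.9]
gripper_width: 66.9
```

{"method": "jog_arm", "body": {
  "motion": [0,0,0,0,-0.0003,0.0005,0,0,0,0,0,-0.0006,0.001,0,0,0,0,0,-0.0009,0.0016,0,0,0,0,0,-0.0009,0.0016,0,0,0,0,0,-0.0009,0.0016,0]
}}

```text
t: 50.85
tcp_pos: [550.9, 341.1, 16.2]
tcp_rot: [[0.867, -0.431, -0.251], [-0.499, -0.752, -0.431], [-0.003, 0.499, -0.867]]
contact_force: [-0.1, -0.2, -0.6]
gripper_width: 66.9
```

{"method": "jog_arm", "body": {
  "motion": [0,0,0,0,-0.0004,0.0005,0,0,0,0,0,-0.0008,0.0013,0,0,0,0,0,-0.001,0.0017,0,0,0,0,0,-0.001,0.0017,0,0,0,0,0,-0.001,0.0017,0]
}}

```text
t: 51.35
tcp_pos: [550.9, 341.1, 14.2]
tcp_rot: [[0.867, -0.431, -0.251], [-0.499, -0.752, -0.431], [-0.003, 0.499, -0.867]]
contact_force: [0.5, 0.7, -1.7]
gripper_width: 67.2
```

{"method": "jog_arm", "body": {
  "motion": [0,0,0,0,-0.0004,0.0005,0,0,0,0,0,-0.0008,0.0013,0,0,0,0,0,-0.001,0.0017,0,0,0,0,0,-0.001,0.0017,0,0,0,0,0,-0.001,0.0017,0]
}}

```text
t: 51.85
tcp_pos: [551.1, 341.2, 13.2]
tcp_rot: [[0.867, -0.431, -0.251], [-0.499, -0.752, -0.431], [-0.003, 0.498, -0.867]]
contact_force: [0.6, 1.1, 5.9]
gripper_width: 66.9
```

{"method": "jog_arm", "body": {
  "motion": [0,0,0,0,0,0,0.5,0,0,0,0,0,0,0.6,0,0,0,0,0,0,0.7,0,0,0,0,0,0,0.7,0,0,0,0,0,0,0.7]
}}

```text
t: 52.35
tcp_pos: [551.0, 341.2, 13.0]
tcp_rot: [[0.867, -0.431, -0.251], [-0.499, -0.752, -0.431], [-0.003, 0.499, -0.867]]
contact_force: [-0.6, -0.3, -0.5]
gripper_width: 78.2
```

Run:
```python
from h import *
shot('scene','s37');crop('s37','s37c',270,60,390,190,5)
s=r.read_state();print(s['gripper_width'],s['contact_force'],s['tcp_pos'])
```

```text
77.94002123471554 [ 0.37147038  0.04660922 -0.54976351] [550.97948298 341.22310374  13.02246855]
```

View pics/s37c.png

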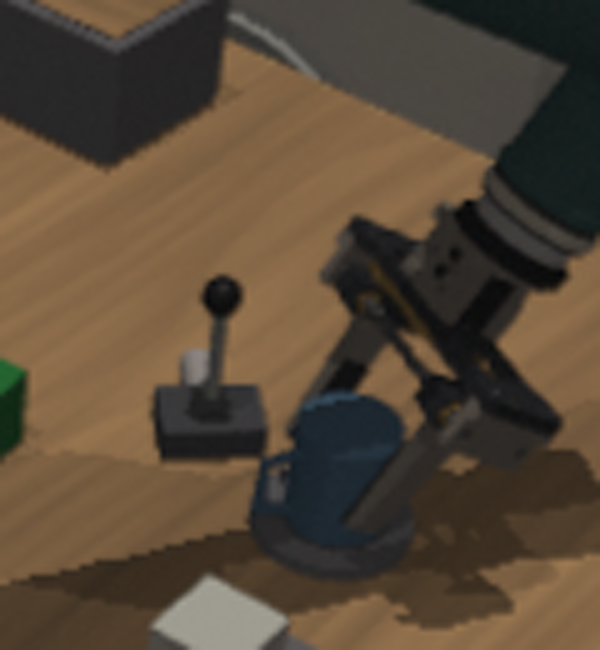

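Mug stands on the foot. I'll back out along the tool axis.

{"method": "jog_arm", "body": {
  "motion": [0,0,0,0,0,-0.015,0.7,0,0,0,0,0,-0.04,0.7,0,0,0,0,0,-0.07,0.7,0,0,0,0,0,-0.11,0.7,0,0,0,0,0,-0.15,0.7]
}}

```text
t: 52.9
tcp_pos: [588.7, 407.2, 143.6]
tcp_rot: [[0.867, -0.43, -0.253], [-0.499, -0.754, -0.427], [-0.008, 0.496, -0.868]]
contact_force: [-0.4, -0.9, -4.3]
gripper_width: 78.0
```

Run:
```python
from h import *
mgo((480,120,280),-10)
```

```text
t 52.9 rot [19.8  0.4  0.2] |20| shift m [0.0483 0.3142 0.0787] |0.327| joints [-30.  59. -30.  50.  29. 106. -83.]
```

Run:
```python
from h import *
print(r.read_state()['joints'])
```

```text
[-29.94613822  59.09887622 -29.74554711  50.1003639   29.26116124
 105.57301504 -82.79116135]
```

{"method": "jog_arm", "body": {
  "motion": [3,0,0,0.007,0.04,0.004,0.7,6,0,0,0.014,0.08,0.012,0.7,9,0,0,0.022,0.12,0.02,0.7,12,0,0,0.03,0.165,0.032,0.7,16,0,0,0.037,0.21,0.045,0.7]
}}

```text
t: 53.4
tcp_pos: [519.0, 210.7, 209.7]
tcp_rot: [[0.867, -0.482, -0.122], [-0.498, -0.844, -0.2], [-0.006, 0.234, -0.972]]
contact_force: [1.5, -0.3, 1.2]
gripper_width: 78.1
```

Run:
```python
from h import *
print(r.read_state()['joints'],r.read_state()['tcp_pos'])
go((420,-100,250),Rt(-25))
```

```text
[ -2.41579829  29.51720153 -38.12482937  91.92418927  22.75300789
  78.58710956 -75.95739333] [519.00430158 210.72328369 209.7345341 ]
t 53.4 rot [13.5  0.9 -4.8] |14| shift m [0.0685 0.3195 0.0351] |0.329| joints [ -2.  30. -38.  92.  23.  79. -76.]
```

{"method": "jog_arm", "body": {
  "motion": [2.5,0,-1,0.013,0.045,0,0.7,5,0,-2,0.026,0.09,0,0.7,8,0.4,-3,0.039,0.135,0.005,0.7,11,0.6,-4,0.052,0.18,0.01,0.7,13.5,0.9,-4.8,0.06,0.225,0.02,0.7]
}}

```text
t: 53.9
tcp_pos: [460.6, -14.6, 244.6]
tcp_rot: [[0.907, -0.421, 0.004], [-0.421, -0.907, -0.0], [0.004, -0.002, -1.0]]
contact_force: [0.6, -0.7, 0.3]
gripper_width: 78.1
```

{"method": "jog_arm", "body": {
  "motion": [0,0,0,0,0.045,0,0.7,0,0,0,0,0.09,0,0.7,0,0,0,0,0.12,0,0.7,0,0,0,0,0.12,0,0.7,0,0,0,0,0.12,0,0.7]
}}

```text
t: 54.4
tcp_pos: [410.7, -123.1, 245.5]
tcp_rot: [[0.907, -0.421, 0.006], [-0.421, -0.907, -0.001], [0.006, -0.002, -1.0]]
contact_force: [0.1, 0.5, 0.2]
gripper_width: 78.3
```

Run:
```python
from h import *
print(r.read_state()['tcp_pos'])
shot('scene','s38');shot('top','t38')
crop('s38','s38c',270,90,370,190,6);crop('t38','t38c',110,150,180,240,7)
cups('s38','scene');cups('t38','top')
```

```text
[ 410.71399447 -123.09233504  245.49407615]
scene [314. 184.] 72 [607.3 182.7] [53.5 54.3] 2.5
scene [288. 207.] 72 [612.9  63.5] [53.5 53.7] 2.5
scene [259. 234.] 72 [619.7 -58. ] [53.7 53.6] 2.3
scene [328. 252.] 72 [778.2  18.8] [62.4 99.1] 7.2
top [277. 161.] 72 [618.4 -58.9] [54.2 56.3] 1.4
top [315. 160.] 72 [ 624.4 -177. ] [54.2 56.6] 1.4
top [200. 163.] 72 [605.7 182.7] [55.5 53.3] 2.8
top [238. 162.] 72 [612.2  64. ] [54.2 56.4] 1.4
```

View pics/s38c.png

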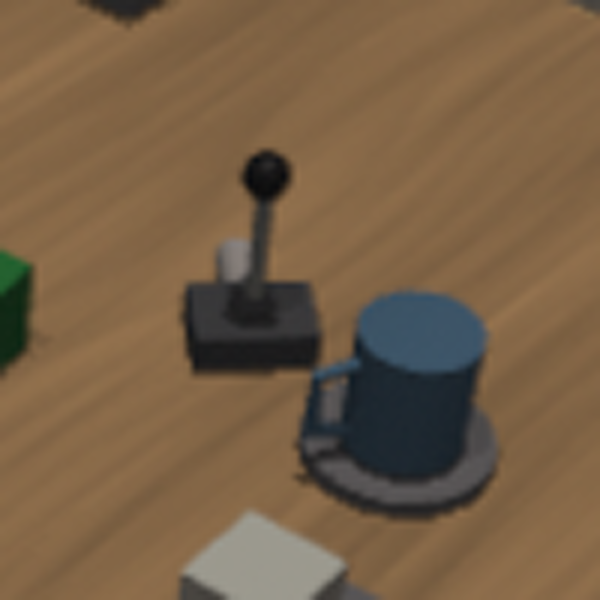

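View pics/t38c.png

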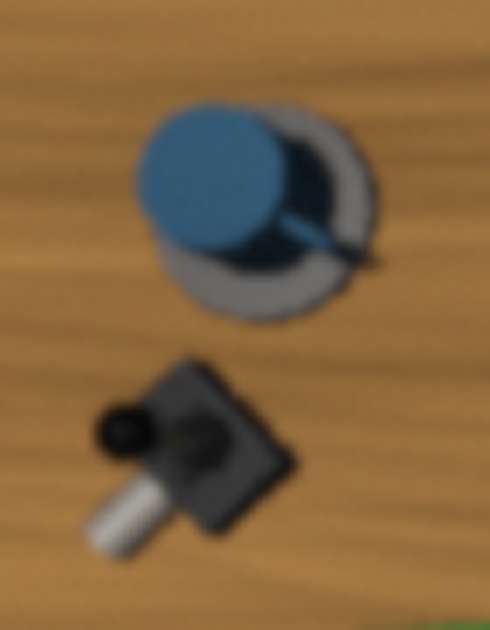

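View pics/s38.png

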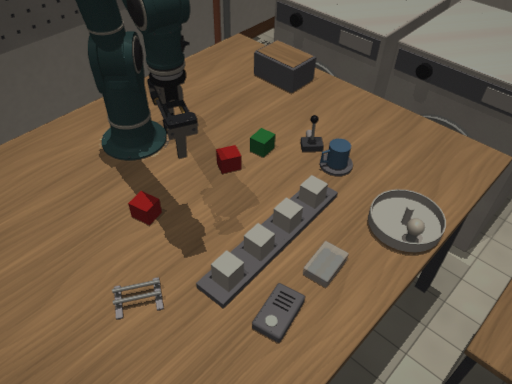

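View pics/t38.png

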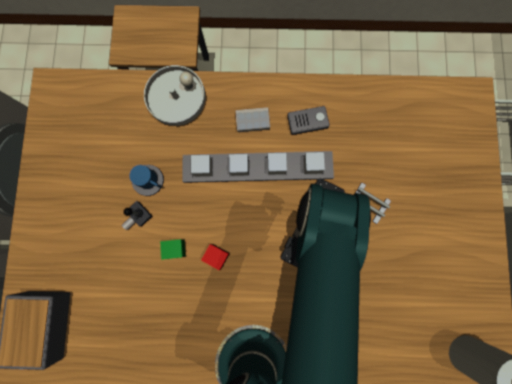

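Run:
```python
from h import *
us=((421.5)/6-.5+270,(332.5)/6-.5+90);ut=((212.5)/7-.5+110,(178.5)/7-.5+150)
print(tri(us,ut),S.onz(us,84),T.onz(ut,84))
s=r.read_state();print(s['t'],s['contact_force'],np.abs(s['dq']).max())
r.job_done()
```

```text
(array([563.7467856 , 364.30687987,  80.85396362]), [np.float64(1.5420337924163972), np.float64(1.5420337924164815)]) [[566.32344009 362.44289096  84.        ]] [[562.06766914 361.93103218  84.        ]]
54.5 [0.05610741 0.38323475 0.2448006 ] 0.5348260369318327
the job is handed in; nothing more can be done
```

The job is handed in at t ≈ 54.5 s. The lever was set straight up first. All four white cups were then put mouth-down in their own pockets, and the mug was turned over onto the drying peg. I left the red and green look-alikes alone.

**Last checks:**
- **Cups:** both cameras put the cups within about 3 mm of the pocket centres. The scene camera missed the pocket 0 cup in the last picture, so its position there comes from the top camera only. The tops looked level, and each cup went down to the height expected for the pocket floor.
- **Mug:** its base is centred over the peg to about 2 mm. The triangulated base height was 81 mm against the expected 84 mm, which is within the error of the measurement. I felt it touch the foot before letting go.
- **Lever:** it was within about 1° of upright when I measured it after setting it. The ball was in the same place in the scene picture at the end. The two cameras disagree by about 2.5 mm at the ball.
- **Bystanders:** by eye in the pictures, the doorbell and coin box look unmoved.
- **Robot:** the gripper was open and clear of everything, with no contact force.

**What disagreed or happened along the way:**
- **Tool offset:** the reported tool tip lies about 31 mm beyond the real fingertips. A test touch on the table showed this (about 20 N), and every move allowed for it.
- **Camera difference:** the two cameras differ by 4–5 mm in x around the tray and the peg.
- **Knocked cup:** the second cup from the right was pushed about 40 mm aside mid-run. I measured it again and picked it up from there.
- **Joint 6 limit:** while backing away from the mug, joint 6 read 105.573°, against a limit of 105.57°. That is 0.003° over, so a strict range check could count it.

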